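Load the curing press, screens down, and close it up

TASK

Draw the press's drawer fully out and lay every music player from the rack flat in a nest of its own with its screen facing down, its aluminium back up. Then lay the lid plate in its recess on the drawer so that it sits flat, push the drawer fully home and press the clamp lever right down, in that order. Leave the other things on the bench where they are.

Things in the scene. Friction and masses are not known exactly. Their poses are not given: they have to be found in the camera images.
- press: White glue-curing press fixed to the bench, 156 deep x 286 wide x 96 high, open-fronted housing with a drawer tray. Origin: under the middle of its front face, on the bench; x points level into the housing (away from the front), y to its left, z up. A black panel lies flat on its top (nothing to operate).
- drawer (a joint): Travel of the press's drawer in m: 0 = fully shut (front panel flush with the housing's front), 0.15 = fully drawn out along the press's -x. Slides with about 1.5 N friction, has no spring and stays where left. It starts a little open.
- tray (a point): Middle of the underside of the drawer's floor (moves with it; 10 above the bench; axes as the press). Floor 5 thick, inside 112 (x) by 234 (y). Front panel and back wall rise to 49 above this point; the side walls have an inner ledge 8 wide at 42, on which the lid rests, and an outer lip to 49. The lid's recess is 112 x 250.
- pull (a point): Middle of the top edge of the drawer's pull: a black upright fin on the front panel, 12 thick (along y), standing 46 out from the panel (along x; this point is 28 mm in front of it), 36 high, top 54 above tray. Can be pinched from above across its thickness.
- clamp (a joint): Angle in rad of the press's clamp lever: 0 = down (lying level, pointing to the press's front), grows as it is raised, up to 1.2. Friction hinge (0.12 N m), stays where left. It starts raised.
- clamp_pivot (a point): The clamp lever's hinge axis (along the press's y), on top of the press towards its left, 125 above the bench. The lever is a steel bar 85 long, 18 wide, 10 thick with a black rubber grip (24 wide, 14 thick) on its outer 30 mm; when down it points to the press's -x; it can be pushed down from above on its upper face (lift angle at the start 0.45 to 0.8 rad).
- clamp_mid (a point): Point on the upper face of the clamp lever, 45 mm from its hinge axis; moves with it.
- lid: Loose lid plate, aluminium, 106 (its x) x 244 (its y) x 5, 0.3 kg, flat on the bench; origin under its middle, z up. Black rib handle in its middle, 60 long (its x), 16 thick (its y), from 5 to 32 up. Fits the drawer's recess with 3 mm play, its x along the tray's x (either way round), origin then 42 above tray. The housing leaves only 6 mm above its handle.
- rack: Black rack fixed to the bench, 224 (its x) x 60 x 28 high, origin under its middle. Players stand on end in its three slots in a row along its x at -70, 0 and +70 mm; slot floor 10 above the bench, slots 18 deep, with 3 to 6 mm play.
- nest0 (a point): Middle of the upper face of nest 0 of three (side by side at -70, 0, 70 mm along the tray's y), 31 above tray: a black pedestal for one player lying flat, length along the tray's x, 2.5 mm play. 9 mm lips at its ends and corners (over 35 mm from the middle); between them it is 30 wide, so fingers fit alongside to 26 below this point; 28 free between players. Axes as the press.
- nest1 (a point): Middle of the upper face of nest 1 of three (side by side at -70, 0, 70 mm along the tray's y), 31 above tray: a black pedestal for one player lying flat, length along the tray's x, 2.5 mm play. 9 mm lips at its ends and corners (over 35 mm from the middle); between them it is 30 wide, so fingers fit alongside to 26 below this point; 28 free between players. Axes as the press.
- nest2 (a point): Middle of the upper face of nest 2 of three (side by side at -70, 0, 70 mm along the tray's y), 31 above tray: a black pedestal for one player lying flat, length along the tray's x, 2.5 mm play. 9 mm lips at its ends and corners (over 35 mm from the middle); between them it is 30 wide, so fingers fit alongside to 26 below this point; 28 free between players. Axes as the press.
- player0_mid (a point): Centre of a music player (white case 42 wide x 90 long x 9 thick, 0.1 kg); may be absent. z along its length (up while it stands in the rack), y across its width, x out of its BACK (pale aluminium, black dot lens); black screen on the -x side. In the rack they face either way. Screen down in a nest, x points up, centre 4.5 above the nest's face.
- player1_mid (a point): Centre of a music player (white case 42 wide x 90 long x 9 thick, 0.1 kg); may be absent. z along its length (up while it stands in the rack), y across its width, x out of its BACK (pale aluminium, black dot lens); black screen on the -x side. In the rack they face either way. Screen down in a nest, x points up, centre 4.5 above the nest's face.
- player2_mid (a point): Centre of a music player (white case 42 wide x 90 long x 9 thick, 0.1 kg); may be absent. z along its length (up while it stands in the rack), y across its width, x out of its BACK (pale aluminium, black dot lens); black screen on the -x side. In the rack they face either way. Screen down in a nest, x points up, centre 4.5 above the nest's face.
- phone: Bystander: black phone 146 x 70 x 8 lying on the bench; origin under its middle.
- screwdriver: Bystander: screwdriver 150 long lying on the bench; origin under its middle.
- flux: Bystander: small jar, 32 across, 50 high; origin under its middle.
- dish: Bystander: steel screw dish, 60 across, 18 high; origin under its middle.
- tape: Bystander: tape roll, 56 across, 14 high; origin under its middle.
Not all that is in view belongs to the job. What is shaped like the part that bears player0_mid but blue or pink is not meant.

How it is judged:
On the way, in this order (a step that is already met when the one before it is completed fails the run):
1. the drawer is drawn fully out (value of joint drawer above 0.135 m), for 0.2 s.
2. every player lies flat in a nest, screen down (((horizontal distance between player0_mid and nest0 below 0.006 m and z of player0_mid in the frame of nest0 below 0.0075 m) or (horizontal distance between player0_mid and nest1 below 0.006 m and z of player0_mid in the frame of nest1 below 0.0075 m) or (horizontal distance between player0_mid and nest2 below 0.006 m and z of player0_mid in the frame of nest2 below 0.0075 m)) and angle between each of player0_mid, player1_mid, player2_mid's own x axis and vertical below 0.1 rad and angle between the z axis of each of player0_mid, player1_mid, player2_mid and the x axis of tray, either way round below 0.12 rad and ((horizontal distance between player1_mid and nest0 below 0.006 m and z of player1_mid in the frame of nest0 below 0.0075 m) or (horizontal distance between player1_mid and nest1 below 0.006 m and z of player1_mid in the frame of nest1 below 0.0075 m) or (horizontal distance between player1_mid and nest2 below 0.006 m and z of player1_mid in the frame of nest2 below 0.0075 m)) and ((horizontal distance between player2_mid and nest0 below 0.006 m and z of player2_mid in the frame of nest0 below 0.0075 m) or (horizontal distance between player2_mid and nest1 below 0.006 m and z of player2_mid in the frame of nest1 below 0.0075 m) or (horizontal distance between player2_mid and nest2 below 0.006 m and z of player2_mid in the frame of nest2 below 0.0075 m))), for 0.3 s.
3. the lid plate lies flat in its recess on the drawer (horizontal distance between lid and tray below 0.007 m and z of lid in the frame of tray between 0.038 and 0.045 m and angle between lid's own z axis and vertical below 0.04 rad and angle between the x axis of lid and the x axis of tray, either way round below 0.06 rad), for 0.3 s.
4. the drawer is fully shut (value of joint drawer below 0.004 m), for 0.2 s.
5. the clamp lever is down (value of joint clamp below 0.08 rad), for 0.2 s.
At the end, for the whole second after the job is handed in: Each player in a nest, back up (centre within 6 mm, flat to 0.1 rad, lengthwise to 0.12 rad); lid flat in its recess (within 7 mm, level to 0.04 rad, square to 0.06 rad); drawer within 4 mm of shut; clamp within 0.08 rad of down; all at rest (all of step 2 and all of step 3 and value of joint drawer below 0.004 m and value of joint clamp below 0.08 rad and linear speed of lid below 0.02 m/s); the robot touches nothing.
It fails at once if the phone is moved more than 3 cm (distance of phone from where it was at the start of the episode above 0.03 m).
It fails at once if the screwdriver is moved more than 3 cm (distance of screwdriver from where it was at the start of the episode above 0.03 m).
It fails at once if the flux is moved more than 3 cm (distance of flux from where it was at the start of the episode above 0.03 m).
It fails at once if the dish is moved more than 3 cm (distance of dish from where it was at the start of the episode above 0.03 m).
It fails at once if the tape is moved more than 3 cm (distance of tape from where it was at the start of the episode above 0.03 m).
Of player0, player1, player2 only 2 to 3 are there at a start; the rules pass over those that are not, and their reading is None.
At some moment in a run one of lid may be knocked a few centimetres aside while the robot is not near it.
It also fails if it takes over 210 s, if anything falls off the work surface, if the arm or the gripper's body presses on something with over 40 N, if the wrist force passes 120 N, or if a joint passes its speed limit or range.

ROBOT

A 6-joint arm with a two-finger parallel gripper is mounted at the origin on the work surface. World frame = base frame: x ahead of the robot, y to its left, z up, the work surface at z = 0. Lengths are in m, angles in rad, forces in N, time in s.
With the tool pointing down it reaches from about 0.4 to 0.825 m from the base axis. Payload 7 kg.
Tool frame: the origin (TCP) lies at the very end of the fingers, on their centre line; the grasp point (between the pads) lies 19 mm behind it; y points along the fingers, x is the direction in which the jaws open and shut, and the axes are right-handed (so a half turn about y gives the same grasp; the last joint's range is limited). The gripper opens to 88 mm and grips with 3 to 60 N. Pads are 19 mm wide; open, the fingers measure 130 mm over their backs; the gripper's body (78 mm by 193 mm) begins 47 mm behind the grasp point.
Start: joints at [1.427, 0.359, 0.012, 0, -1.224, -0.288], TCP at [0.282, 0.613, 0.227] pointing down, gripper open.
Joint ranges: [-3.07, 3.07], [-1.43, 2.12], [-1.02, 1.25], [-3.03, 1.67], [-3.05, -0], [-3.03, 3.03]. Speed limits (rad/s): [2.39, 2.39, 3.01, 3.14, 3.14, 3.14].

INTERFACE

Orientations are given as [roll, pitch, yaw] about the fixed x, y, z axes, in that order (R = Rz(yaw) Ry(pitch) Rx(roll)).
In Python, from station import arm gives the robot as it stands.
- The arm moves only by the tool move_arm, never from a script. Its arguments are lists of equal length, an entry for each row: "jaw": the closure, from 0 (fully open) to 1 (shut); "offset": the shift along the tool's x, y, z in m, a list of three; "roll": the turn about the tool's y in rad. In form: {"jaw": [jaw, ...], "offset": [[dx, dy, dz], ...], "roll": [roll, ...]}. A call has 1 to 5 rows; each row shifts and turns the commanded pose from where the row before left it, along the tool's axes as they then stand; what a row does not reach is not made up. A row lasts 1/8 s, in which the tool goes at most 62.5 mm and 10.7 degrees, less where a joint would pass 70% of its speed; a pose out of reach is approached as far as the arm can. A call is refused whole if a number of a shift passes 0.0625 or a number of a turn 0.188, either way. A call with a gripper value outside its range is refused whole. The fingers move at their own pace and stop on an object; "grip_force" is the grip in N (left out, the last holds). Time passes only in rows, so rows that do not move let the fingers close. It gives the time, the measured TCP pose, the force and the opening at its end, in the units of the state.
- arm.get_state(): the state, without advancing time (a new reading comes with each control period).
- arm.grab_frame(name): name is "side" or "top"; returns a dict with "pixels" (384x512x3 uint8, blue, green, red), "fovy" (degrees; the focal length in pixels is half the picture's height over the tangent of half this angle, whatever the lens; pixels are square), "cx", "cy" (the principal point, pixels), "dist_coeffs" ([k1, k2, p1, p2, k3] as OpenCV has them; the pictures are not rectified), "position" and "attitude" of the camera in the world. Camera axes: x right, y down, z forward; pixel columns grow to the right and rows downward; lengths in m; the calibration is good to about 2 mm. A picture is of the moment at which its call begins. There is no depth.
- arm.job_done(): hands the job in, once; it reports no verdict.
Trained networks look in a picture, given as the dict that the camera call returned (one of the last four; its "shot" number tells which), for a name from the list of things; names that differ only in an ending like _2 or _b are one class to them, and where a whole thing is asked for, a point or a joint stands for the part that bears it (a point fixed in the world has none). Each returns a list of dicts, best first, with "p" (0 to 1); they miss things now and then, are a little off and sometimes report something else, mostly with a low value. They report only what shows in the picture. A call takes as long as a camera call. They do not tell look-alikes from the thing itself.
- arm.recognise(picture, thing): "position" ([x, y, z] in m, in world coordinates, good to about 4 mm: the middle of the surface that is visible of it).
- arm.landmark_of(picture, thing): "position" ([x, y, z] in m, in world coordinates, good to about 4 mm: a listed point, or the origin of a listed thing).
The state is a dict: "t": time; "q": joint angles; "qd": joint speeds; "joint_efforts": joint torques, N m; "eef_pos": TCP position; "ee_rot": TCP orientation; "force": force on the tool from outside, world axes, zero at the start; "moment": the same for the moment, N m; "width": finger opening in m.
Only numpy, scipy, OpenCV 4.12 (cv2) and the standard library are available. Lean on these libraries where they do the work, as an engineer would, in place of code of your own. Each camera call takes 0.05 s, during which the arm holds its last target.

## Working session

There is one attempt and no reset: what is moved stays moved. The work goes in short steps, Python scripts to look and compute and a tool call to move; the robot and the scene stay as the last step left them, time stands still between calls to the robot, and variables do not carry over. Pictures are saved under pics/ and viewed, and the job is handed in when it is done.

Besides the shell and the picture viewer there is one more tool, called after "Call:" by a JSON object that holds its "fn" and its "kwargs". move_arm: Moves the arm, as the interface text tells. Its arguments: {"type":"object","properties":{"jaw":{"type":"array","items":{"type":"number"}},"offset":{"type":"array","items":{"type":"array","items":{"type":"number"}}},"roll":{"type":"array","items":{"type":"number"}},"grip_force":{"type":"number"}},"required":["jaw","offset","roll"]}

```bash
ls; mkdir -p pics
cat > h.py <<'E'
from station import arm
import numpy as np, cv2
def shot(name,fn=None):
    f=arm.grab_frame(name)
    if fn: cv2.imwrite('pics/'+fn+'.png',f['pixels'])
    return f
E
python3 - <<'E'
from h import *
s=arm.get_state(); print(s)
for c in ('side','top'):
    f=shot(c,c+'0'); print({k:v for k,v in f.items() if k!='pixels'})
    for t in ['press','tray','pull','clamp_pivot','clamp_mid','lid','rack','nest0','nest1','nest2','player0_mid','phone','screwdriver','flux','dish','tape']:
        print(t,[(round(d['p'],2),np.round(d['position'],3).tolist()) for d in arm.landmark_of(f,t)])
E
```

```text
pics
{'t': 0.0, 'q': array([ 1.42710593e+00,  3.59371185e-01,  1.10289595e-02, -3.68567099e-04,
       -1.22409612e+00, -2.88096276e-01]), 'qd': array([-0.00055034,  0.00059066,  0.00080251,  0.00082954,  0.00011846,
       -0.00050435]), 'joint_efforts': array([ 5.00635906e-04, -5.82717168e+01,  2.93061858e+01,  6.99752882e+00,
        6.89646535e-03, -1.58378393e-04]), 'eef_pos': array([0.2822967 , 0.61257448, 0.22561651]), 'ee_rot': array([-1.57066193e+00, -1.67279867e-03, -2.00270863e+00]), 'force': array([ 0.35400449, -0.64449252, -0.18916155]), 'moment': array([-0.01340644, -0.00694874,  0.03218789]), 'width': 0.08736131210001617}
{'fovy': 49.81222827838783, 'cx': 266.56562467985964, 'cy': 189.03155895838637, 'dist_coeffs': array([0.0123291, 0.       , 0.       , 0.       , 0.       ]), 'position': array([ 0.13515581, -0.98419249,  0.77742363]), 'attitude': array([-2.12544325, -0.00284576, -0.36177087]), 'shot': 1}
press [(0.98, [0.55, 0.131, -0.003])]
tray [(0.86, [0.549, 0.13, 0.015]), (0.27, [0.454, 0.238, 0.126]), (0.15, [0.626, -0.222, 0.056])]
pull [(0.93, [0.542, 0.036, 
[... 1579 characters left out ...]
0.042]), (0.75, [0.479, 0.134, 0.042]), (0.57, [0.618, 0.126, 0.042]), (0.34, [0.547, 0.034, 0.059])]
nest1 [(0.97, [0.546, 0.129, 0.042]), (0.75, [0.479, 0.134, 0.042]), (0.57, [0.618, 0.126, 0.042]), (0.34, [0.547, 0.034, 0.059])]
nest2 [(0.97, [0.546, 0.129, 0.042]), (0.75, [0.479, 0.134, 0.042]), (0.57, [0.618, 0.126, 0.042]), (0.34, [0.547, 0.034, 0.059])]
player0_mid [(0.62, [0.648, -0.309, 0.047]), (0.56, [0.722, -0.263, 0.047]), (0.47, [0.624, -0.221, 0.059])]
phone [(0.59, [0.449, 0.402, 0.0])]
screwdriver [(0.78, [0.619, 0.437, -0.0]), (0.16, [0.556, -0.206, 0.007])]
flux [(0.48, [0.388, -0.092, -0.002])]
dish [(0.82, [0.769, -0.108, -0.002])]
tape [(0.74, [0.282, -0.304, -0.002])]
```

View pics/side0.png

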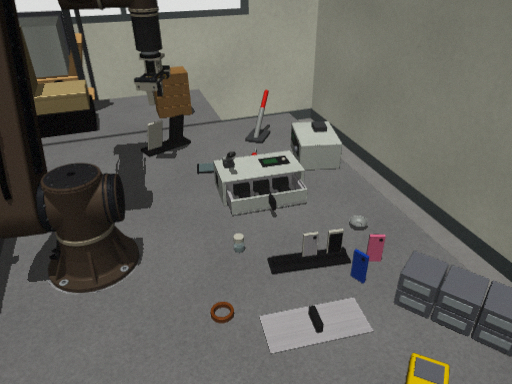

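View pics/top0.png

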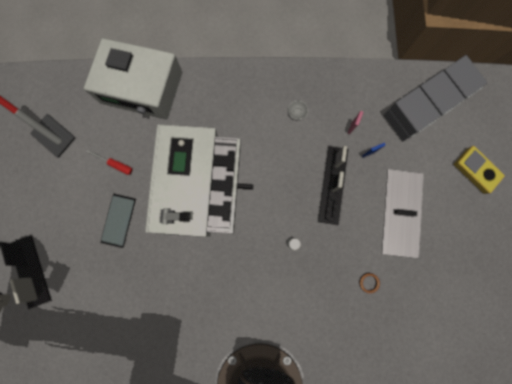

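Run:
```python
import cv2
a=cv2.imread('pics/side0.png');b=cv2.imread('pics/top0.png')
cv2.imwrite('pics/s1.png',cv2.resize(a[215:290,255:395],None,fx=5.5,fy=5.5,interpolation=cv2.INTER_CUBIC))
cv2.imwrite('pics/t1.png',cv2.resize(b[120:270,140:350],None,fx=3.8,fy=3.8,interpolation=cv2.INTER_CUBIC))
```

```text
(no output)
```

View pics/s1.png

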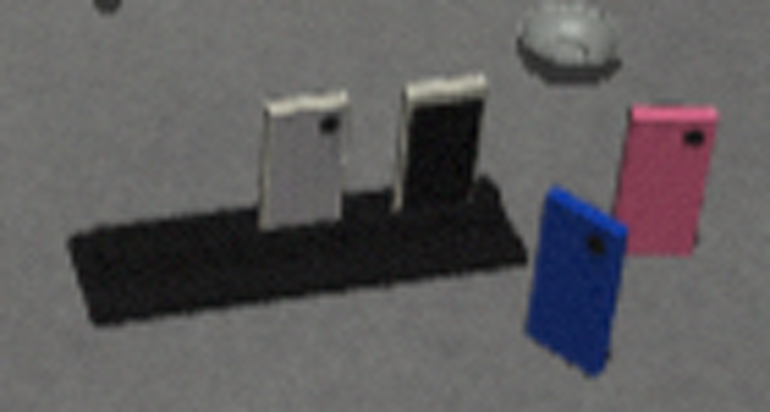

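View pics/t1.png

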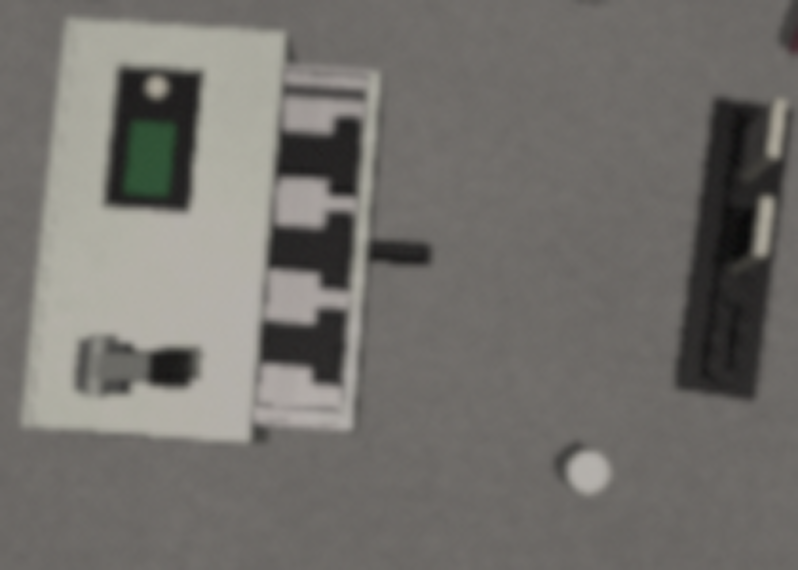

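```bash
cat >> h.py <<'E'
from scipy.spatial.transform import Rotation as Ro
def K(f):
    h=f['pixels'].shape[0]; fl=h/2/np.tan(np.radians(f['fovy'])/2)
    return np.array([[fl,0,f['cx']],[0,fl,f['cy']],[0,0,1]])
def RC(f): return Ro.from_euler('xyz',f['attitude']).as_matrix(), np.array(f['position'])
def unproj(f,uv,z):
    uv=np.atleast_2d(np.float64(uv))
    n=cv2.undistortPoints(uv[:,None],K(f),f['dist_coeffs'])[:,0]
    R,c=RC(f); d=np.c_[n,np.ones(len(n))]@R.T
    return c+d*((z-c[2])/d[:,2])[:,None]
def proj(f,X):
    R,c=RC(f); Y=(np.atleast_2d(X)-c)@R
    return cv2.projectPoints(Y,np.zeros(3),np.zeros(3),K(f),f['dist_coeffs'])[0][:,0]
def lm(f,t): return [(round(d['p'],2),np.round(d['position'],4).tolist()) for d in arm.landmark_of(f,t)]
def crop(f,fn,x0,y0,x1,y1,s):
    cv2.imwrite('pics/'+fn+'.png',cv2.resize(f['pixels'][y0:y1,x0:x1],None,fx=s,fy=s,interpolation=cv2.INTER_CUBIC))
def off(target,yaw=None,tp=None):
    "tool-frame total offset from current pose to target"
    s=arm.get_state(); R=Ro.from_euler('xyz',s['ee_rot']).as_matrix()
    return R.T@(np.array(target)-s['eef_pos'])
E
python3 - <<'E'
from h import *
f=shot('top')
c=lambda p:np.array(p)/3.8+[140,120]
A=unproj(f,c([(285,32),(252,440),(68,18),(22,428)]),.096)
print(A.round(4)); 
for i,j in((1,0),(3,2)):
    d=A[j]-A[i];print(np.linalg.norm(d),np.degrees(np.arctan2(d[1],d[0])))
B=unproj(f,c([(676,388),(715,98),(754,398)]),.028);print(B.round(4)); d=B[1]-B[0];print(np.linalg.norm(d),np.degrees(np.arctan2(d[1],d[0])))
# tray front panel top: outer edge
C=unproj(f,c([(353,430),(381,70)]),.059);print(C.round(4)); d=C[1]-C[0];print(np.linalg.norm(d),np.degrees(np.arctan2(d[1],d[0])))
g=f['pixels'][165:262,378:430]; m=(g.min(2)>140).astype(np.uint8)
p=cv2.findNonZero(m); r=cv2.minAreaRect(p); b=cv2.boxPoints(r)+[378,165]; L=unproj(f,b,.005); print(r,L.round(4),L.mean(0))
for i in range(4):
    d=L[i]-L[i-1];print(np.linalg.norm(d),np.degrees(np.arctan2(d[1],d[0])))
crop(f,'t2',370,160,440,265,5)
E
```

```text
[[0.687  0.1209 0.096 ]
 [0.4057 0.1369 0.096 ]
 [0.6972 0.2736 0.096 ]
 [0.412  0.2926 0.096 ]]
0.28175362059421416 -3.2665875532962594
0.28578838712475046 -3.8039203709246014
[[ 0.445  -0.1587  0.028 ]
 [ 0.6601 -0.1916  0.028 ]
 [ 0.438  -0.2153  0.028 ]]
0.21762036921839775 -8.67716446960762
[[0.4133 0.0719 0.059 ]
 [0.6706 0.0555 0.059 ]]
0.2578645441402536 -3.6482067463812142
((24.988237380981445, 48.1529426574707), (35.587181091308594, 84.21276092529297), 4.398705005645752) [[ 0.3577 -0.3431  0.005 ]
 [ 0.5972 -0.3709  0.005 ]
 [ 0.5903 -0.4767  0.005 ]
 [ 0.3494 -0.4457  0.005 ]] [ 0.47365335 -0.40908829  0.005     ]
0.10292804340333506 85.39263871953749
0.24116983927735644 -6.623022954887147
0.1060880018531575 -93.72532093387925
0.24293226607898102 172.64865014259883
```

View pics/t2.png

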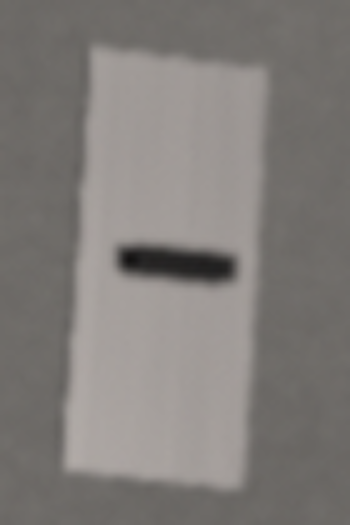

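Call:
{"fn": "move_arm", "kwargs": {"jaw": [0, 0, 0, 0, 0], "offset": [[0, 0, 0], [0, 0, 0], [0, 0, 0], [0, 0, 0], [0, 0, 0]], "roll": [0.18, 0.18, 0.18, 0.18, 0.18]}}

```text
t: 2.38
eef_pos: [0.2825, 0.613, 0.2266]
ee_rot: [-1.571, 0.0, -2.909]
force: [-0.6, 1.0, 0.2]
width: 0.0876
```

Call:
{"fn": "move_arm", "kwargs": {"jaw": [0, 0, 0], "offset": [[0, 0, 0], [0, 0, 0], [0, 0, 0]], "roll": [0.15, 0.15, 0]}}

```text
t: 2.75
eef_pos: [0.2825, 0.613, 0.2266]
ee_rot: [-1.571, 0.0, 3.082]
force: [1.4, 0.2, -0.1]
width: 0.0875
```

Run:
```python
from h import *
s=arm.get_state();print(s['q'].round(3),s['ee_rot'].round(3),s['eef_pos'].round(4),s['force'].round(2)); print(off([.545,.034,.2]).round(4))
```

```text
[ 1.427  0.359  0.012  0.    -1.224 -1.487] [-1.571  0.     3.082] [0.2825 0.613  0.2266] [ 1.42  0.19 -0.11]
[-0.2967  0.0266  0.5622]
```

Call:
{"fn": "move_arm", "kwargs": {"jaw": [0, 0, 0, 0, 0], "offset": [[-0.03, 0.0, 0.056], [-0.03, 0.0, 0.056], [-0.03, 0.0, 0.056], [-0.03, 0.0, 0.056], [-0.03, 0, 0.056]], "roll": [0, 0, 0, 0, 0]}}

```text
t: 3.38
eef_pos: [0.4135, 0.3273, 0.2269]
ee_rot: [-1.571, 0.0, 3.085]
force: [0.7, 0.7, 0.4]
width: 0.0875
```

Call:
{"fn": "move_arm", "kwargs": {"jaw": [0, 0, 0, 0, 0], "offset": [[-0.03, 0.0, 0.056], [-0.03, 0.0, 0.056], [-0.03, 0.0, 0.056], [-0.03, 0.0, 0.056], [-0.03, 0, 0.056]], "roll": [0, 0, 0, 0, 0]}}

```text
t: 4.0
eef_pos: [0.5442, 0.0432, 0.2271]
ee_rot: [-1.571, 0.001, 3.085]
force: [1.5, 0.0, 0.4]
width: 0.0874
```

Run:
```python
from h import *
s=arm.get_state();print(s['q'].round(3),s['ee_rot'].round(3),s['eef_pos'].round(4),s['force'].round(2)); print(off([.545,.034,.04]).round(4))
```

```text
[ 0.438  0.146 -0.274  0.    -1.15  -0.495] [-1.571e+00  1.000e-03  3.085e+00] [0.5442 0.0432 0.2271] [1.5  0.01 0.35]
[-0.0011  0.1871  0.0093]
```

Call:
{"fn": "move_arm", "kwargs": {"jaw": [0, 0, 0, 0.3, 0.5], "offset": [[0, 0.06, 0.007], [0, 0.06, 0], [0, 0.04, 0], [0, 0.027, 0], [0, 0, 0]], "roll": [0, 0, 0, 0, 0]}}

```text
t: 4.62
eef_pos: [0.5417, 0.0375, 0.0378]
ee_rot: [-1.569, -0.004, 3.083]
force: [0.5, -0.2, 1.6]
width: 0.0727
```

Call:
{"fn": "move_arm", "kwargs": {"jaw": [1, 1, 1, 1, 1], "offset": [[0, 0, 0], [0, 0, 0], [0, 0, 0], [0, 0, 0], [0, 0, 0]], "roll": [0, 0, 0, 0, 0], "grip_force": 20}}

```text
t: 5.25
eef_pos: [0.5432, 0.0382, 0.0398]
ee_rot: [-1.571, 0.0, 3.081]
force: [0.3, 0.9, 0.3]
width: 0.0232
```

Call:
{"fn": "move_arm", "kwargs": {"jaw": [1, 1, 1, 1, 1], "offset": [[0, 0, 0], [0, 0, 0], [0, 0, 0.01], [0, 0, 0.02], [0, 0, 0.02]], "roll": [0, 0, 0, 0, 0]}}

```text
t: 5.88
eef_pos: [0.5399, -0.0129, 0.0396]
ee_rot: [-1.571, 0.0, 3.081]
force: [-1.6, 1.3, 0.7]
width: 0.012
```

Call:
{"fn": "move_arm", "kwargs": {"jaw": [1, 1, 1, 1, 1], "offset": [[0, 0, 0.015], [0, 0, 0.015], [0, 0, 0.004], [0, 0, 0.0], [0, 0, 0]], "roll": [0, 0, 0, 0, 0]}}

```text
t: 6.5
eef_pos: [0.5376, -0.046, 0.0396]
ee_rot: [-1.57, -0.001, 3.081]
force: [-3.0, -0.4, 4.6]
width: 0.0119
```

Call:
{"fn": "move_arm", "kwargs": {"jaw": [1, 1, 1], "offset": [[0, 0, 0.003], [0, 0, 0.002], [0, 0, 0]], "roll": [0, 0, 0]}}

```text
t: 6.88
eef_pos: [0.5376, -0.0471, 0.0395]
ee_rot: [-1.575, 0.001, 3.081]
force: [-7.2, 23.2, 7.5]
width: 0.0123
```

Call:
{"fn": "move_arm", "kwargs": {"jaw": [1, 0.6, 0.6, 0.6, 0.6], "offset": [[0, 0, -0.005], [0, 0, 0], [0, 0, 0], [0, -0.04, 0], [0, -0.06, 0]], "roll": [0, 0, 0, 0, 0]}}

```text
t: 7.5
eef_pos: [0.5368, -0.0463, 0.139]
ee_rot: [-1.569, -0.004, 3.08]
force: [1.4, 0.4, -0.2]
width: 0.035
```

Call:
{"fn": "move_arm", "kwargs": {"jaw": [0.6, 0.6, 0.6, 0.6, 0.6], "offset": [[0, -0.06, 0.0], [-0.02, -0.02, 0.05], [0, 0, 0.05], [0, 0, 0.05], [0, 0, 0.03]], "roll": [0, 0, 0, 0, 0]}}

```text
t: 8.12
eef_pos: [0.5465, -0.2291, 0.2194]
ee_rot: [-1.571, 0.0, 3.079]
force: [-0.1, -0.2, -0.6]
width: 0.0349
```

Run:
```python
from h import *
s=arm.get_state();print(s['ee_rot'].round(3),s['eef_pos'].round(4),s['force'].round(2),s['width'])
for c in('side','top'):
    f=shot(c,c+'2')
    for t in ['press','tray','pull','nest0','rack','player0_mid','lid']: print(t,lm(f,t))
    if c=='top':crop(f,'t3',140,120,350,270,3.8)
    else: crop(f,'s3',190,140,390,290,4)
```

```text
[-1.571  0.     3.079] [ 0.5465 -0.2291  0.2194] [-0.11 -0.15 -0.63] 0.03492297715440299
press [(0.83, [0.5477, 0.1309, -0.0017])]
tray [(0.58, [0.5454, 0.0503, 0.0118])]
pull [(0.76, [0.5377, -0.0455, 0.0673])]
nest0 [(0.8, [0.5466, 0.0473, 0.0422]), (0.62, [0.6115, 0.0432, 0.0384])]
rack [(0.78, [0.554, -0.2098, 0.002]), (0.21, [0.2777, -0.3079, -0.0011])]
player0_mid [(0.86, [0.6244, -0.2202, 0.055]), (0.81, [0.7247, -0.2679, 0.0478]), (0.67, [0.6411, -0.3145, 0.0473])]
lid [(0.71, [0.471, -0.4103, 0.0023])]
press [(0.82, [0.5494, 0.1292, 0.0017]), (0.66, [0.5535, -0.2087, 0.007])]
tray [(0.75, [0.5448, 0.0479, 0.0111])]
pull []
nest0 [(0.8, [0.4722, 0.0512, 0.0409]), (0.78, [0.5393, 0.049, 0.0411]), (0.58, [0.6109, 0.0437, 0.042])]
rack [(0.74, [0.4739, 0.0487, 0.0438]), (0.66, [0.5543, -0.2076, 0.0058])]
player0_mid [(0.5, [0.6249, -0.2206, 0.0563]), (0.4, [0.5522, 0.129, 0.0026])]
lid [(0.65, [0.4732, -0.4072, 0.0012])]
```

View pics/t3.png

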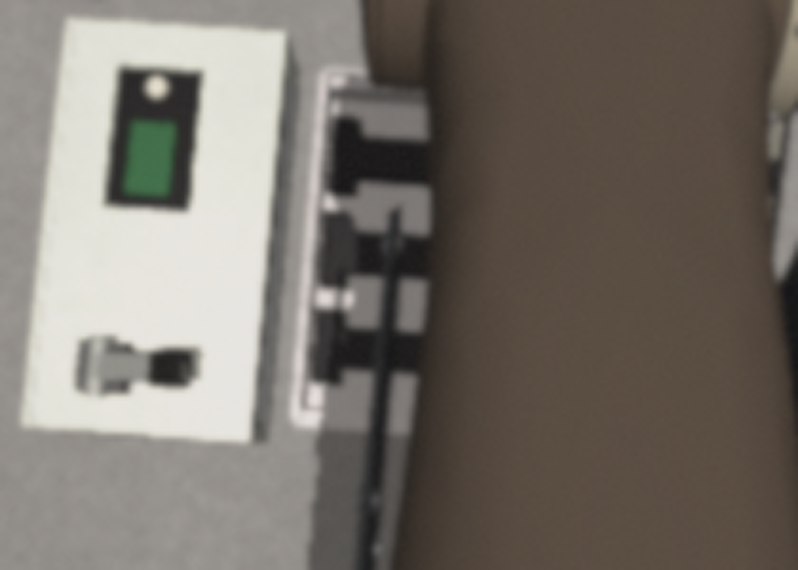

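View pics/s3.png

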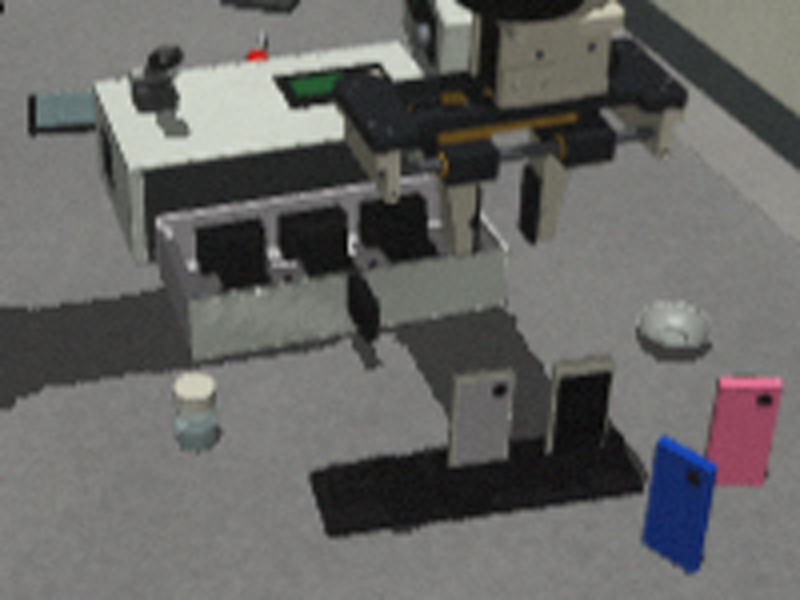

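Run:
```python
from h import *
t=shot('top');s=shot('side')
c=lambda p:np.array(p)/3.8+[140,120]
d=lambda p:np.array(p)/5.5+[255,215]
def rep(n,P):
    v=P[1]-P[0];print(n,P.mean(0).round(4),np.linalg.norm(v).round(4),np.degrees(np.arctan2(v[1],v[0])))
rep('A top',unproj(t,c([(763,255),(768,196)]),.1)); rep('B top',unproj(t,c([(774,158),(783,98)]),.1))
rep('A side',unproj(s,d([(266,104),(348,95)]),.1)); rep('B side',unproj(s,d([(405,92),(486,79)]),.1))
print(s['pixels'].shape)
p=arm.recognise(s,'player0_mid');print([(x['p'],x['position'].round(3)) for x in p])
crop(s,'s4',300,220,350,270,12)
```

```text
A top [ 0.5523 -0.2088  0.1   ] 0.0409 -6.323935540911458
B top [ 0.6203 -0.2198  0.1   ] 0.043 -10.123554625083042
A side [ 0.5555 -0.211   0.1   ] 0.0409 -10.578914741580713
B side [ 0.6236 -0.2246  0.1   ] 0.0423 -6.312733172973761
(384, 512, 3)Traceback (most recent call last):
  File "<stdin>", line 10, in <module>
AttributeError: 'list' object has no attribute 'round'. Did you mean: 'count'?
```

Call:
{"fn": "move_arm", "kwargs": {"jaw": [0.405, 0.405, 0.405], "offset": [[0, 0, 0], [0, 0, 0], [0, 0, 0]], "roll": [0.095, 0, 0]}}

```text
t: 9.45
eef_pos: [0.5469, -0.2266, 0.2196]
ee_rot: [-1.571, 0.0, 2.987]
force: [0.3, 0.2, -0.2]
width: 0.0518
```

Run:
```python
from h import *
s=arm.get_state();print(s['ee_rot'].round(3),s['eef_pos'].round(4),s['force'].round(2),s['width'])
print(off([.6225,-.221,.115]).round(4))
```

```text
[-1.571  0.     2.987] [ 0.5469 -0.2266  0.2196] [ 0.28  0.15 -0.22] 0.051752553370864825
[-0.0738  0.1046 -0.0172]
```

Call:
{"fn": "move_arm", "kwargs": {"jaw": [0.405, 0.405, 0.405, 0.405, 0.405], "offset": [[-0.037, 0, -0.009], [-0.037, 0, -0.008], [0, 0.05, 0], [0, 0.053, 0], [0, 0, 0]], "roll": [0, 0, 0, 0, 0]}}

```text
t: 10.07
eef_pos: [0.6196, -0.2208, 0.1123]
ee_rot: [-1.571, -0.009, 2.986]
force: [-0.1, -0.5, -0.0]
width: 0.0523
```

Run:
```python
from h import *
s=arm.get_state();print(s['ee_rot'].round(3),s['eef_pos'].round(4),s['force'].round(2),s['width'])
f=shot('side'); crop(f,'s5',290,190,390,265,8); print(lm(f,'player0_mid'))
```

```text
[-1.571 -0.009  2.986] [ 0.6196 -0.2208  0.1123] [-0.06 -0.49 -0.  ] 0.05225220650827276
[(0.67, [0.6409, -0.3187, 0.049]), (0.57, [0.7266, -0.2694, 0.0436]), (0.55, [0.6258, -0.2187, 0.0553])]
```

View pics/s5.png

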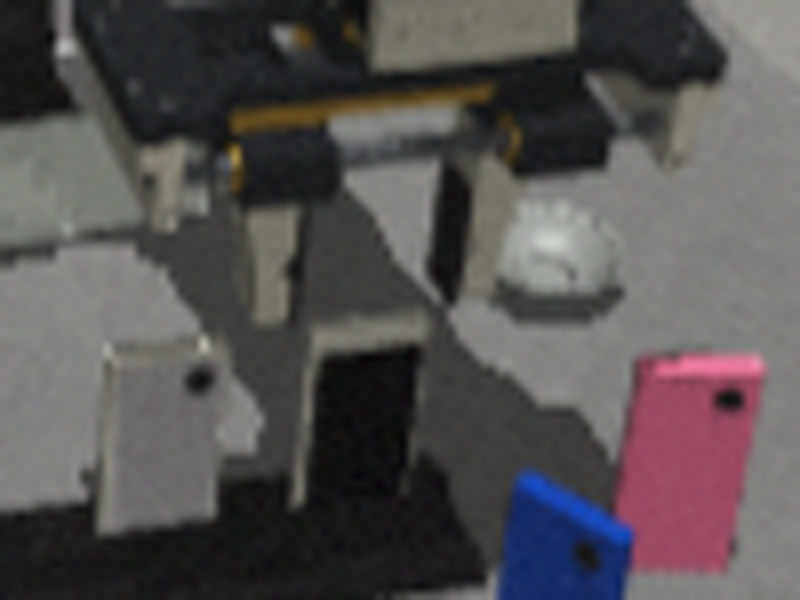

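Call:
{"fn": "move_arm", "kwargs": {"jaw": [0.405, 0.405, 0.405, 0.405, 0.405], "offset": [[0.001, 0, 0], [0, 0.008, 0], [0, 0.008, 0], [0, 0.008, 0], [0, 0, 0]], "roll": [0, 0, 0, 0, 0]}}

```text
t: 10.8
eef_pos: [0.621, -0.2211, 0.0914]
ee_rot: [-1.571, -0.002, 2.985]
force: [-0.4, -0.1, -0.0]
width: 0.0525
```

Run:
```python
from h import *
s=arm.get_state();print(s['ee_rot'].round(3),s['eef_pos'].round(4),s['force'].round(2),s['width'])
f=shot('side'); crop(f,'s6',290,190,390,265,8)
```

```text
[-1.571e+00 -2.000e-03  2.985e+00] [ 0.621  -0.2211  0.0914] [-0.37 -0.13 -0.01] 0.05252163971800368
```

View pics/s6.png

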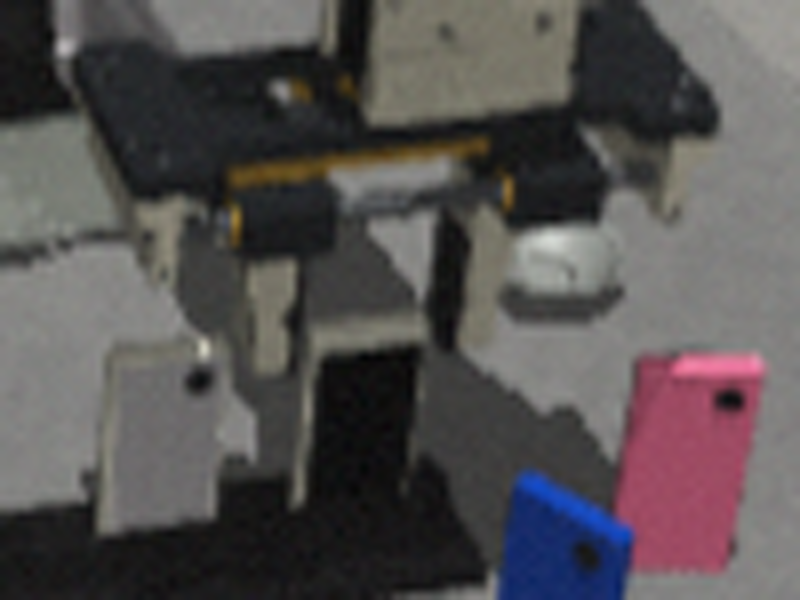

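Call:
{"fn": "move_arm", "kwargs": {"jaw": [0.405, 0.405, 0.405, 0.405, 1], "offset": [[0, 0.015, 0], [0, 0.015, 0], [0, 0.012, 0], [0, 0.009, 0], [0, 0, 0]], "roll": [0, 0, 0, 0, 0], "grip_force": 8}}

```text
t: 11.48
eef_pos: [0.6214, -0.2211, 0.0407]
ee_rot: [-1.571, -0.001, 2.986]
force: [-0.2, 0.7, -0.2]
width: 0.0464
```

Call:
{"fn": "move_arm", "kwargs": {"jaw": [1, 1, 1, 1, 1], "offset": [[0, 0, 0], [0, 0, 0], [0, 0, 0], [0, 0, 0], [0, 0, 0]], "roll": [0, 0, 0, 0, 0], "grip_force": 8}}

```text
t: 12.1
eef_pos: [0.6217, -0.2211, 0.0416]
ee_rot: [-1.571, 0.0, 2.986]
force: [0.2, -0.2, -1.0]
width: 0.0418
```

Call:
{"fn": "move_arm", "kwargs": {"jaw": [1, 1, 1, 1, 1], "offset": [[0, -0.005, 0], [0, -0.005, 0], [0, 0, 0.006], [0, 0.001, 0.008], [0, 0.002, 0.008]], "roll": [0, 0, 0, 0, 0]}}

```text
t: 12.72
eef_pos: [0.6187, -0.2435, 0.0488]
ee_rot: [-1.571, 0.001, 2.986]
force: [1.5, 2.1, 0.4]
width: 0.0421
```

Call:
{"fn": "move_arm", "kwargs": {"jaw": [1, 1, 1], "offset": [[0, 0.003, 0.007], [0, 0.003, 0.006], [0, 0, 0]], "roll": [0, 0, 0]}}

```text
t: 13.1
eef_pos: [0.6158, -0.2566, 0.042]
ee_rot: [-1.57, -0.001, 2.985]
force: [0.3, -2.0, -0.6]
width: 0.0421
```

Run:
```python
from h import *
s=arm.get_state();print(s['ee_rot'].round(3),s['eef_pos'].round(4),s['force'].round(2),s['width'])
f=shot('side'); crop(f,'s7',290,190,390,265,8)
```

```text
[-1.570e+00 -1.000e-03  2.985e+00] [ 0.6158 -0.2566  0.042 ] [ 0.34 -2.03 -0.62] 0.042147334153282215
```

View pics/s7.png

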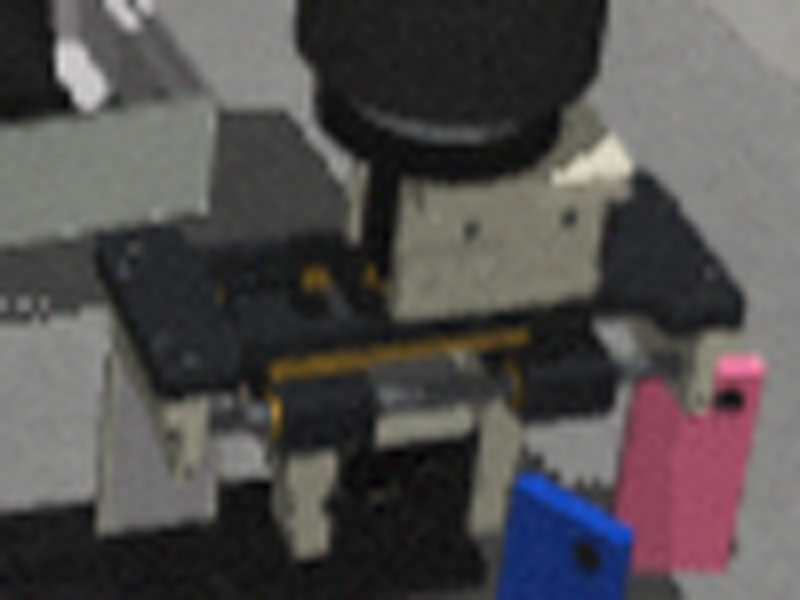

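Call:
{"fn": "move_arm", "kwargs": {"jaw": [1, 1, 1, 1, 1], "offset": [[0, -0.015, 0], [0, -0.04, 0], [0, -0.05, 0], [0, -0.01, 0], [0, 0, 0]], "roll": [0, 0, 0, 0, 0]}}

```text
t: 13.78
eef_pos: [0.6163, -0.2554, 0.1589]
ee_rot: [-1.571, 0.002, 2.986]
force: [0.3, 0.6, -1.6]
width: 0.0424
```

Run:
```python
from h import *
s=arm.get_state();print(s['ee_rot'].round(3),s['eef_pos'].round(4),s['force'].round(2),s['width'])
f=shot('side'); crop(f,'s8',280,150,400,265,6)
```

```text
[-1.571e+00  2.000e-03  2.986e+00] [ 0.6163 -0.2554  0.1589] [ 0.31  0.65 -1.55] 0.04236969151336521
```

View pics/s8.png

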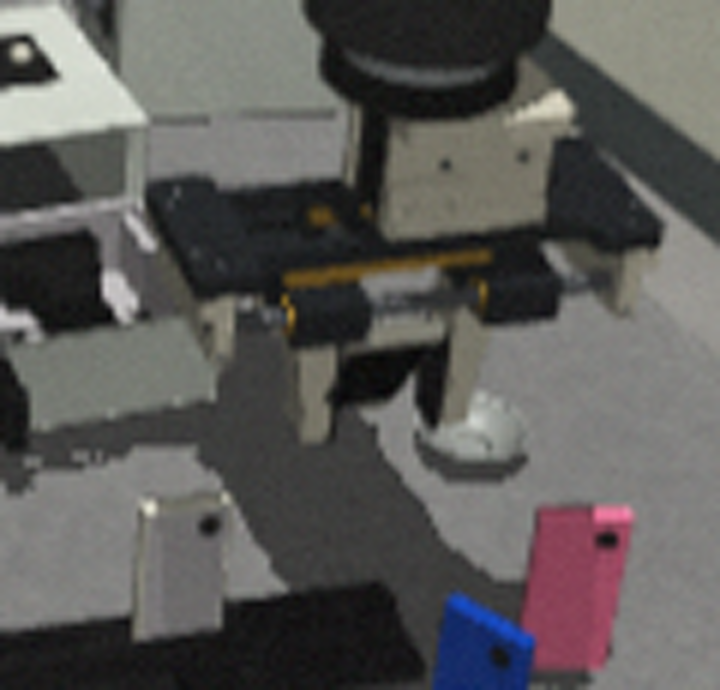

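```bash
cat >> h.py <<'E'
ex=np.array([np.sin(np.radians(3.6)),np.cos(np.radians(3.6)),0]);ey=np.array([-ex[1],ex[0],0]);C=np.array([.5437,.0482,0])
def T(x,y,z): return C+x*ex+y*ey+[0,0,z]
def st():
    s=arm.get_state();print(s['t'],s['ee_rot'].round(4),s['eef_pos'].round(4),s['force'].round(2),round(s['width'],4),'tray:',[round(float((s['eef_pos']-C)@v),4) for v in(ex,ey)])
E
echo
```

Call:
{"fn": "move_arm", "kwargs": {"jaw": [1, 1], "offset": [[0, 0, 0], [0, 0, 0]], "roll": [-0.093, 0]}}

```text
t: 14.08
eef_pos: [0.6152, -0.2554, 0.1558]
ee_rot: [-1.571, -0.003, 3.078]
force: [-0.8, 0.3, -0.9]
width: 0.0421
```

Run:
```python
from h import *
st(); print(off(T(.010,-.07,.10)).round(4))
```

```text
14.075 [-1.5713 -0.0032  3.078 ] [ 0.6152 -0.2554  0.1558] [-0.78  0.33 -0.92] 0.0421 tray: [-0.2985, -0.0905]
[ 0.0205  0.056  -0.3085]
```

Call:
{"fn": "move_arm", "kwargs": {"jaw": [1, 1, 1, 1, 1], "offset": [[0.005, 0, -0.06], [0.005, 0, -0.06], [0.005, 0, -0.06], [0.0055, 0, -0.06], [0, 0, -0.06]], "roll": [0, 0, 0, 0, 0]}}

```text
t: 14.7
eef_pos: [0.6137, 0.0468, 0.1568]
ee_rot: [-1.57, -0.001, 3.076]
force: [1.7, -0.6, -1.5]
width: 0.0419
```

Call:
{"fn": "move_arm", "kwargs": {"jaw": [1, 1, 1, 1], "offset": [[0, 0.03, -0.009], [0, 0.022, 0], [0, 0, 0], [0, 0, 0]], "roll": [0, 0, 0, 0]}}

```text
t: 15.2
eef_pos: [0.6156, 0.0537, 0.106]
ee_rot: [-1.57, 0.0, 3.078]
force: [-0.3, -0.3, -1.3]
width: 0.0422
```

Run:
```python
from h import *
st(); print(off(T(.010,-.07,.10)).round(4))
f=shot('side'); crop(f,'s9',200,110,330,220,6)
f=shot('top'); crop(f,'t9',180,100,300,220,6)
```

```text
15.2 [-1.5705e+00  1.0000e-04  3.0776e+00] [0.6156 0.0537 0.106 ] [-0.32 -0.3  -1.28] 0.0422 tray: [0.01, -0.0714]
[0.0014 0.006  0.    ]
```

View pics/s9.png

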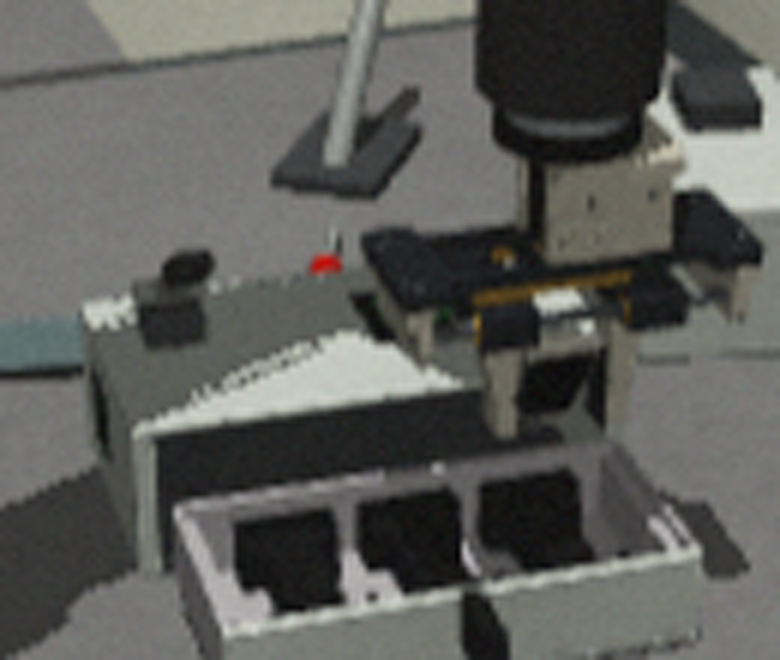

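View pics/t9.png

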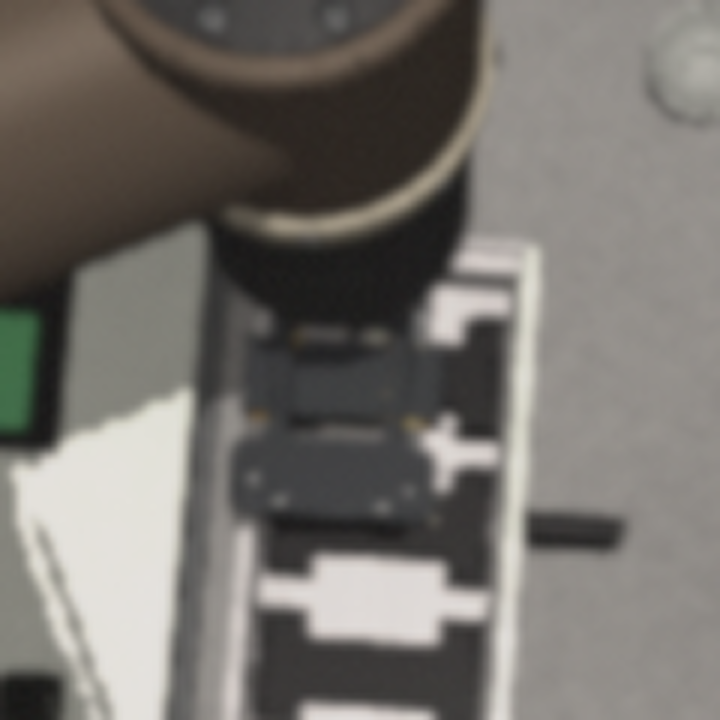

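Run:
```python
from h import *
st()
f=shot('side')
s=arm.get_state(); g=s['eef_pos']+[0,0,.019]
for th in (30,40,50,60):
    t=np.radians(th); a=-np.sin(t)*ex+np.cos(t)*np.array([0,0,1]); n=-np.cos(t)*ex-np.sin(t)*np.array([0,0,1])  # n: screen normal
    P=[g+a*L+ey*w*.021+n*.0045 for L in(.0394,-.0506) for w in(1,-1)]
    print(th,((proj(f,P)-[200,110])*6).round(0).tolist())
```

```text
15.3 [-1.5712e+00  1.4000e-03  3.0777e+00] [0.6159 0.0538 0.1066] [-0.59  0.5  -0.47] 0.0419 tray: [0.0101, -0.0717]
30 [[531.0, 360.0], [607.0, 349.0], [498.0, 447.0], [571.0, 435.0]]
40 [[534.0, 373.0], [611.0, 361.0], [494.0, 433.0], [566.0, 421.0]]
50 [[536.0, 386.0], [613.0, 374.0], [490.0, 418.0], [562.0, 407.0]]
60 [[538.0, 399.0], [615.0, 387.0], [487.0, 402.0], [559.0, 391.0]]
```

Call:
{"fn": "move_arm", "kwargs": {"jaw": [1, 1, 1, 1], "offset": [[0.0017, 0, 0.006], [0, 0.02, 0], [0, 0.018, 0], [0, 0, 0]], "roll": [0, 0, 0, 0]}}

```text
t: 15.85
eef_pos: [0.6123, 0.0473, 0.0668]
ee_rot: [-1.57, -0.002, 3.078]
force: [-0.1, 0.9, -0.6]
width: 0.0421
```

Run:
```python
from h import *
st()
f=shot('side'); crop(f,'s10',240,140,320,210,9)
```

```text
15.85 [-1.5700e+00 -2.0000e-03  3.0779e+00] [0.6123 0.0473 0.0668] [-0.08  0.94 -0.58] 0.0421 tray: [0.0034, -0.0685]
```

View pics/s10.png

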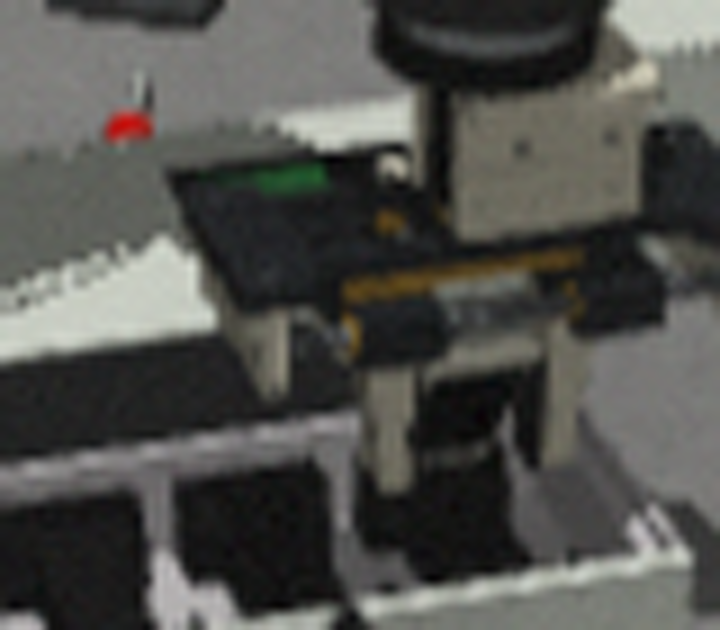

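Call:
{"fn": "move_arm", "kwargs": {"jaw": [1, 1], "offset": [[0, 0, 0], [0, 0, 0]], "roll": [0, 0]}}

```text
t: 16.15
eef_pos: [0.6136, 0.0482, 0.0684]
ee_rot: [-1.571, 0.001, 3.079]
force: [0.1, 1.1, -1.9]
width: 0.0421
```

Run:
```python
from h import *
st()
for i in range(3):
  f=shot('side'); st()
```

```text
16.15 [-1.5713e+00  1.2000e-03  3.0786e+00] [0.6136 0.0482 0.0684] [ 0.1   1.15 -1.88] 0.0421 tray: [0.0044, -0.0698]
16.2 [-1.5713e+00  1.0000e-03  3.0786e+00] [0.6135 0.0482 0.0683] [ 0.65 -0.04 -1.02] 0.0419 tray: [0.0044, -0.0697]
16.25 [-1.5712e+00  8.0000e-04  3.0786e+00] [0.6134 0.0482 0.0681] [-0.43 -0.16 -0.24] 0.0417 tray: [0.0044, -0.0696]
16.3 [-1.5711e+00  6.0000e-04  3.0786e+00] [0.6134 0.0482 0.068 ] [ 1.03  0.22 -1.97] 0.0422 tray: [0.0044, -0.0695]
```

Call:
{"fn": "move_arm", "kwargs": {"jaw": [1, 1, 1, 1, 1], "offset": [[0, 0.007, 0], [0, 0.0065, 0.002], [0, 0.007, 0.004], [0, 0, 0], [0, 0, 0]], "roll": [0, 0, 0, 0, 0]}}

```text
t: 16.92
eef_pos: [0.6122, 0.042, 0.0465]
ee_rot: [-1.57, -0.001, 3.078]
force: [0.0, -0.1, -0.5]
width: 0.0416
```

Run:
```python
from h import *
st()
f=shot('side'); crop(f,'s11',240,140,320,210,9)
```

```text
16.925 [-1.5705e+00 -1.4000e-03  3.0783e+00] [0.6122 0.042  0.0465] [ 0.03 -0.12 -0.53] 0.0416 tray: [-0.0019, -0.0687]
```

View pics/s11.png

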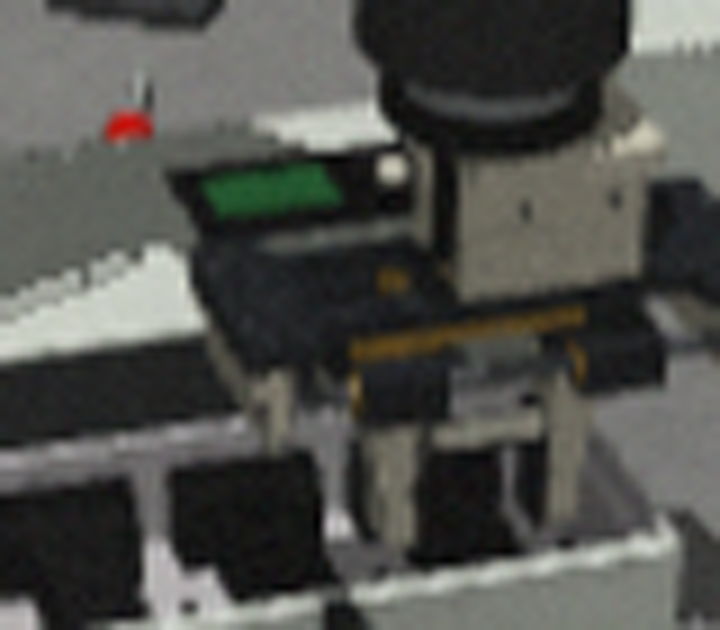

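Call:
{"fn": "move_arm", "kwargs": {"jaw": [1, 1, 1, 1, 1], "offset": [[0, 0.008, 0.0015], [0, 0.007, 0.001], [0, 0.005, 0], [0, 0, 0], [0, 0, 0]], "roll": [0, 0, 0, 0, 0]}}

```text
t: 17.6
eef_pos: [0.6124, 0.0397, 0.0268]
ee_rot: [-1.571, -0.001, 3.079]
force: [-0.1, -0.5, -1.6]
width: 0.0418
```

Run:
```python
from h import *
st()
f=shot('side'); crop(f,'s12',240,140,320,210,9)
```

```text
17.6 [-1.5707e+00 -5.0000e-04  3.0786e+00] [0.6124 0.0397 0.0268] [-0.07 -0.5  -1.56] 0.0418 tray: [-0.0042, -0.0691]
```

View pics/s12.png

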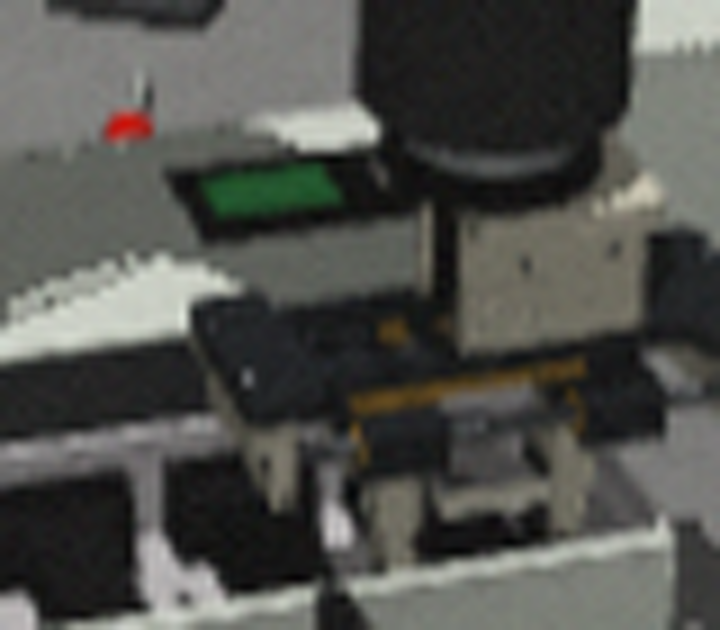

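Run:
```python
from h import *
f=shot('side')
s=arm.get_state(); g=s['eef_pos']+[0,0,.019]
for th in (60,70,80,90):
    t=np.radians(th); a=-np.sin(t)*ex+np.cos(t)*np.array([0,0,1]); n=-np.cos(t)*ex-np.sin(t)*np.array([0,0,1])
    P=[g+a*L+ey*w*.021+k*n*.0045 for L in(.0394,) for w in(1,-1) for k in (1,-1)]
    print(th,((proj(f,P)-[240,140])*9).round(0).tolist(), 'bottom z',(g-a*.0506+n*.0045)[2])
print(((proj(f,[T(-.05,-.05,.059),T(-.05,-.09,.059)])-[240,140])*9).round(0).tolist())
```

```text
60 [[447.0, 546.0], [444.0, 521.0], [560.0, 527.0], [556.0, 502.0]] bottom z 0.016856035031515684
70 [[449.0, 565.0], [447.0, 540.0], [561.0, 546.0], [559.0, 521.0]] bottom z 0.024518313302730237
80 [[449.0, 583.0], [448.0, 560.0], [561.0, 564.0], [561.0, 541.0]] bottom z 0.032834916670044054
90 [[448.0, 599.0], [449.0, 578.0], [560.0, 580.0], [561.0, 559.0]] bottom z 0.04155314934854567
[[461.0, 567.0], [568.0, 548.0]]
```

Run:
```python
from h import *
f=shot('side'); crop(f,'s13',275,175,315,210,18)
f=shot('top'); crop(f,'t13',200,110,270,170,11)
```

```text
(no output)
```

View pics/s13.png

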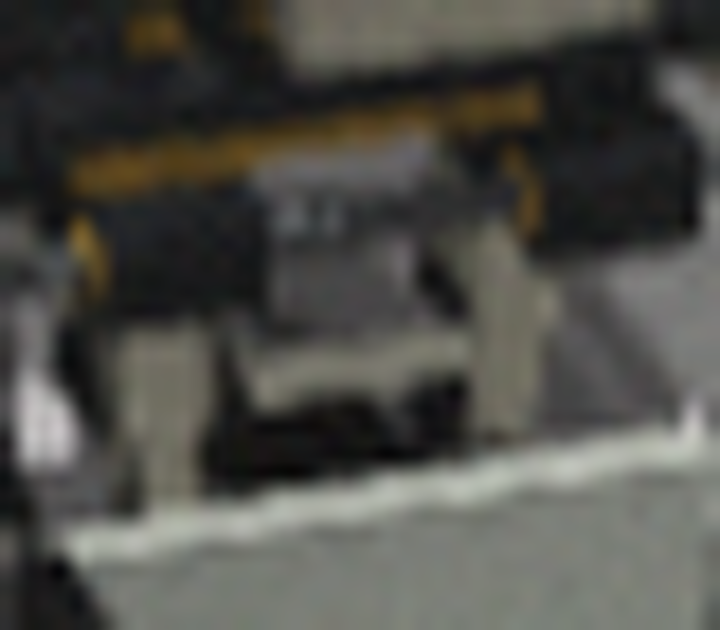

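View pics/t13.png

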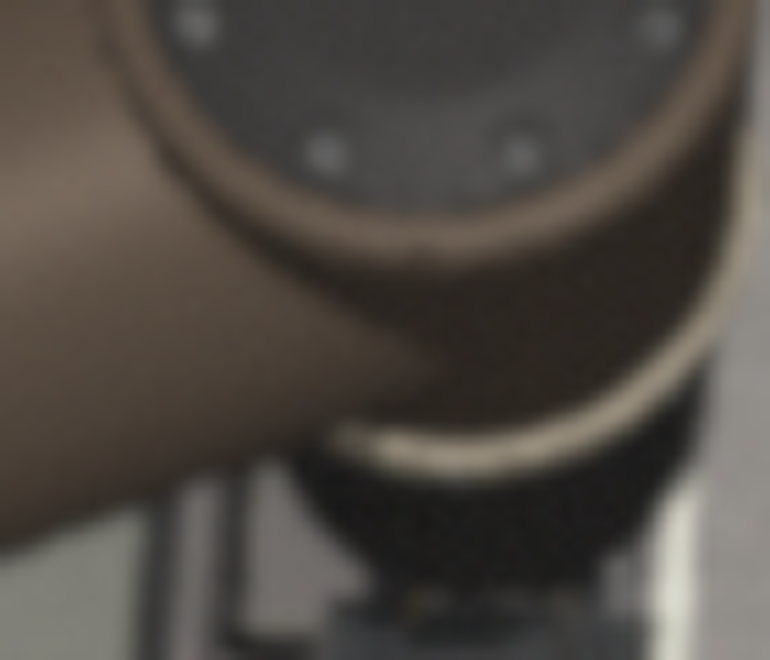

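Run:
```python
from h import *
f=shot('side'); st()
R,c=RC(f)
for uv in [(288.6,194.4),(289.2,197.5)]:
    n=cv2.undistortPoints(np.float64([[uv]]),K(f),f['dist_coeffs'])[0,0]; d=R@np.array([*n,1])
    for yy in (-.047,-.049,-.051):
        # plane (X-C).ey = yy
        k=(yy-(c-C)@ey)/(d@ey); X=c+k*d; print(uv,yy,'tray x',((X-C)@ex).round(4),'z',X[2].round(4))
    for x in (-.06,-.05,-.04,-.03,-.02): 
        k=(x-(c-C)@ex)/(d@ex); X=c+k*d; print(' x',x,'y',((X-C)@ey).round(4),'z',X[2].round(4))
```

```text
17.85 [-1.5709e+00  1.0000e-04  3.0786e+00] [0.6127 0.0397 0.0272] [ 0.59 -0.62  0.1 ] 0.0423 tray: [-0.0041, -0.0694]
(288.6, 194.4) -0.047 tray x -0.0321 z 0.0805
(288.6, 194.4) -0.049 tray x -0.0268 z 0.0769
(288.6, 194.4) -0.051 tray x -0.0216 z 0.0733
 x -0.06 y -0.0364 z 0.0995
 x -0.05 y -0.0402 z 0.0927
 x -0.04 y -0.044 z 0.0859
 x -0.03 y -0.0478 z 0.0791
 x -0.02 y -0.0516 z 0.0723
(289.2, 197.5) -0.047 tray x -0.0384 z 0.0728
(289.2, 197.5) -0.049 tray x -0.0331 z 0.0692
(289.2, 197.5) -0.051 tray x -0.0279 z 0.0656
 x -0.06 y -0.0387 z 0.0878
 x -0.05 y -0.0425 z 0.0808
 x -0.04 y -0.0464 z 0.0739
 x -0.03 y -0.0502 z 0.067
 x -0.02 y -0.054 z 0.0601
```

Run:
```python
from h import *
f=shot('side')
R,c=RC(f)
for nm,uv,o,h in [('s9',(535,318),(200,110,6),(.0101,-.0717,.1066)),('s10',(420,362),(240,140,9),(.0034,-.0685,.0668)),('s11',(433,432),(240,140,9),(-.0019,-.0687,.0465)),('s12',(438,490),(240,140,9),(-.0041,-.0694,.0272))]:
    uv=np.array(uv)/o[2]+o[:2]
    n=cv2.undistortPoints(np.float64([[uv]]),K(f),f['dist_coeffs'])[0,0]; d=R@np.array([*n,1])
    yy=h[1]+.021
    k=(yy-(c-C)@ey)/(d@ey); X=c+k*d; dx=((X-C)@ex)-h[0];dz=X[2]-h[2]-.019; print(nm,dx.round(4),dz.round(4),np.hypot(dx,dz).round(4))
    # fix radius 0.0394 + thickness: solve theta
    best=min((np.linalg.norm(proj(f,[C+h[0]*ex+(h[1]+.021)*ey+np.array([0,0,h[2]+.019])+.0394*(-np.sin(t)*ex+np.cos(t)*np.array([0,0,1]))-.0045*(-np.cos(t)*ex-np.sin(t)*np.array([0,0,1]))])[0]-uv),np.degrees(t)) for t in np.linspace(0,1.6,60)); print(best)
```

```text
s9 -0.0275 0.0582 0.0644
(np.float64(3.35157095680099), np.float64(10.876486958415628))
s10 -0.0126 0.0333 0.0356
(np.float64(0.46736977809869223), np.float64(31.075677024044655))
s11 -0.022 0.0336 0.0402
(np.float64(0.13526433462590434), np.float64(38.84459628005582))
s12 -0.0249 0.032 0.0405
(np.float64(0.14766961375700186), np.float64(43.50594783366251))
```

Call:
{"fn": "move_arm", "kwargs": {"jaw": [1, 1, 1, 1], "offset": [[0, -0.02, 0], [0, -0.04, 0], [0, -0.04, 0], [0, 0, 0]], "roll": [0, 0, 0, 0]}}

```text
t: 18.4
eef_pos: [0.6149, 0.0402, 0.131]
ee_rot: [-1.573, 0.006, 3.079]
force: [-0.2, -0.2, -1.2]
width: 0.042
```

Run:
```python
from h import *
st()
f=shot('side'); crop(f,'s14',250,130,310,185,13)
```

```text
18.4 [-1.573   0.0065  3.0792] [0.6149 0.0402 0.131 ] [-0.18 -0.21 -1.2 ] 0.042 tray: [-0.0035, -0.0715]
```

View pics/s14.png

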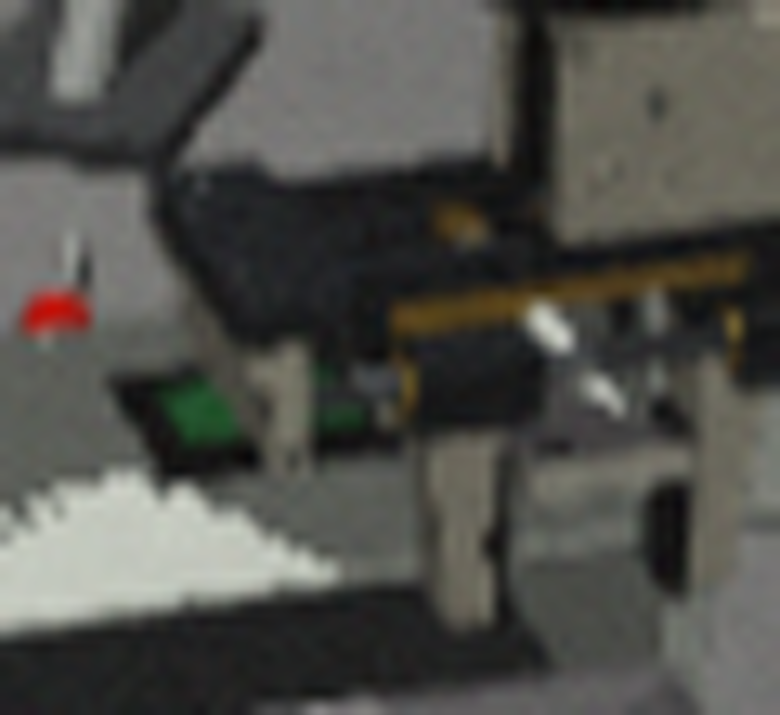

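```bash
cat >> h.py <<'E'
def pred(f,th,sl,o,sgn=1,d0=.0056,ex_=None,ey_=None):
    e=ex if ex_ is None else ex_; y=ey if ey_ is None else ey_
    s=arm.get_state(); g=s['eef_pos']+[0,0,.019]; t=np.radians(th); z=np.array([0,0,1])
    a=-sgn*np.sin(t)*e+np.cos(t)*z; n=-sgn*np.cos(t)*e-np.sin(t)*z
    P=[g+a*L+y*w*.021+k*n*.0045 for L in(.045-d0+sl,-.045-d0+sl) for w in(1,-1) for k in(1,-1)]
    return ((proj(f,P)-o[:2])*o[2]).round(0).astype(int).tolist()
E
python3 - <<'E'
from h import *
f=shot('side'); st(); crop(f,'s15',275,155,310,180,22)
for th in(40,50,55,60,70):
  for sl in(0,.02): print(th,sl,pred(f,th,sl,(275,155,22)))
E
```

```text
18.5 [-1.5715e+00  6.0000e-04  3.0784e+00] [0.6125 0.0397 0.1273] [ 0.28  0.1  -1.69] 0.0419 tray: [-0.0042, -0.0692]
40 0 [[330, 296], [315, 236], [616, 253], [600, 194], [180, 526], [166, 469], [450, 484], [435, 428]]
40 0.02 [[367, 241], [350, 180], [657, 198], [640, 137], [212, 477], [197, 420], [485, 435], [470, 378]]
50 0 [[340, 345], [327, 281], [626, 302], [613, 239], [166, 470], [154, 410], [435, 429], [423, 369]]
50 0.02 [[382, 315], [369, 250], [672, 272], [659, 207], [203, 443], [191, 383], [475, 402], [463, 342]]
55 0 [[343, 370], [332, 305], [630, 327], [619, 263], [160, 441], [150, 380], [429, 400], [419, 340]]
55 0.02 [[388, 353], [377, 287], [678, 309], [667, 244], [199, 426], [188, 365], [471, 384], [461, 324]]
60 0 [[347, 395], [337, 330], [632, 352], [623, 287], [154, 411], [146, 350], [423, 370], [415, 310]]
60 0.02 [[393, 391], [383, 325], [683, 347], [674, 282], [195, 408], [186, 346], [467, 366], [459, 305]]
70 0 [[350, 444], [345, 380], [636, 400], [631, 337], [146, 351], [140, 291], [415, 311], [410, 251]]
70 0.02 [[400, 467], [394, 401], [689, 422], [684, 357], [189, 371], [183, 310], [461, 330], [456, 269]]
```

View pics/s15.png

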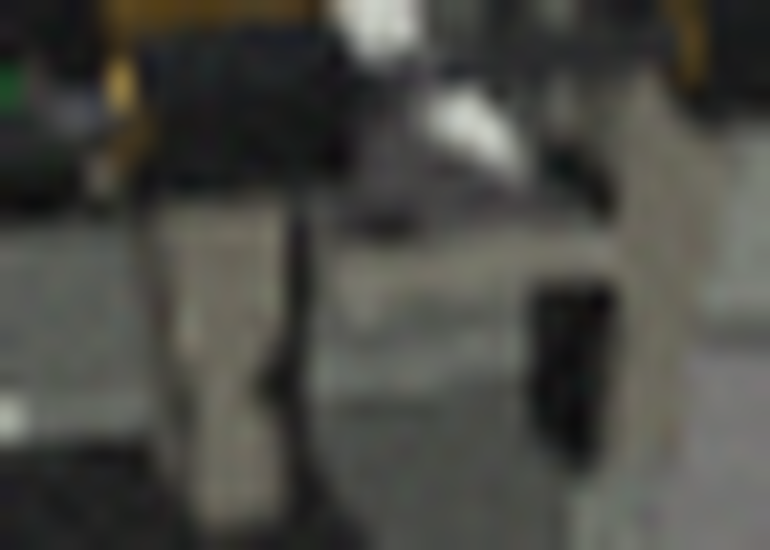

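Run:
```python
from h import *
from scipy.optimize import least_squares
f=shot('side'); st()
s=arm.get_state(); g=s['eef_pos']+[0,0,.019]; z=np.array([0,0,1])
def model(p,pts):
    th,cx,cz,cy=p; a=-np.sin(th)*ex+np.cos(th)*z; n=np.cos(th)*ex+np.sin(th)*z
    c=g+cx*ex+cz*z+cy*ey
    return proj(f,[c+a*L+ey*w+n*k for L,w,k in pts])
pts=[(.045,.021,.0045),(.045,.021,-.0045),(.045,-.021,.0045),(.035,.0125,.0045)]
obs=np.array([(335,252),(343,315),(622,208),(390,228)])/22+[275,155]
r=least_squares(lambda p:np.r_[((model(p,pts)-obs)/.4).ravel(),p[3]/.0015],[1.2,0,0,0])
print(np.degrees(r.x[0]),r.x[1:],r.fun.round(1))
J=r.jac;cov=np.linalg.inv(J.T@J);print(np.sqrt(np.diag(cov)))
```

```text
18.55 [-1.5708e+00 -9.0000e-04  3.0783e+00] [0.612  0.0395 0.1264] [ 0.28 -0.2  -1.43] 0.0419 tray: [-0.0044, -0.0687]
73.72128505097693 [ 0.00908639  0.02051587 -0.0001061 ] [ 0.7 -0.1  0.2  0.   0.8  0.1 -1.8  0.  -0.1]
[0.14320014 0.00461325 0.00620643 0.00149181]
```

Call:
{"fn": "move_arm", "kwargs": {"jaw": [1, 1, 1, 1, 1], "offset": [[0, -0.05, 0], [0, -0.04, -0.03], [0, 0, -0.06], [0, 0, -0.06], [0, 0, -0.06]], "roll": [0, 0, 0, 0, 0]}}

```text
t: 19.18
eef_pos: [0.6253, 0.2506, 0.2155]
ee_rot: [-1.569, -0.002, 3.078]
force: [0.4, -0.4, -0.8]
width: 0.042
```

Call:
{"fn": "move_arm", "kwargs": {"jaw": [1, 1, 1], "offset": [[0, 0, -0.06], [0, 0, -0.05], [0, 0, 0]], "roll": [0, 0, 0]}}

```text
t: 19.55
eef_pos: [0.6317, 0.3623, 0.2136]
ee_rot: [-1.568, -0.003, 3.082]
force: [-0.6, -0.2, 0.1]
width: 0.0423
```

Run:
```python
from h import *
st()
f=shot('top','top16'); crop(f,'t16',190,120,270,250,5.5)
np.save('t16.npy',f['pixels'])
s=shot('side','side16');crop(s,'s16',200,140,320,220,6.5)
```

```text
19.55 [-1.5682e+00 -3.0000e-03  3.0819e+00] [0.6317 0.3623 0.2136] [-0.63 -0.16  0.06] 0.0423 tray: [0.319, -0.0681]
```

View pics/t16.png

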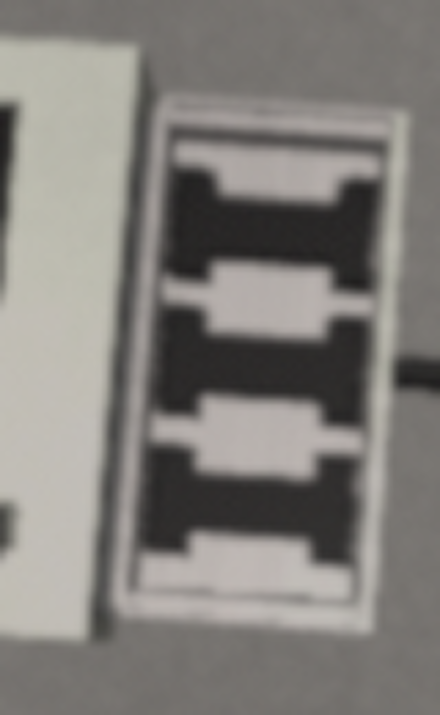

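View pics/s16.png

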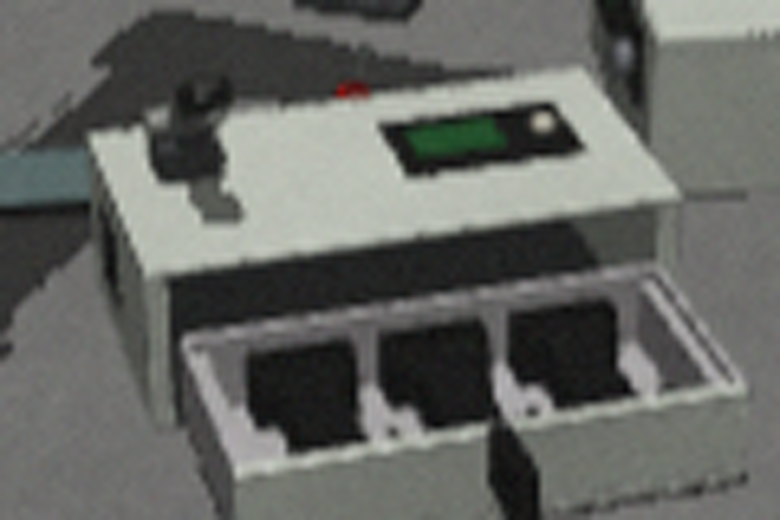

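Run:
```python
from h import *
f=shot('top'); st()
g=cv2.cvtColor(f['pixels'],cv2.COLOR_BGR2GRAY).astype(float)
from scipy.ndimage import map_coordinates
# scan lines along tray y at given tray x, level z; report crossings in tray y with z plane .041
def scan(x,z,ys):
    P=proj(f,np.array([T(x,y,z) for y in ys])); v=map_coordinates(g,[P[:,1],P[:,0]],order=1)
    th=(v.max()+v.min())/2; o=[]
    for i in range(len(v)-1):
        if (v[i]-th)*(v[i+1]-th)<0: o.append(round(1000*(ys[i]+(ys[i+1]-ys[i])*(th-v[i])/(v[i+1]-v[i])),1))
    return o
ys=np.arange(-.112,.112,.0005)
for x in(-.02,-.01,0,.01,.02): print('waist x',x,'z.041',scan(x,.041,ys),'z.015',scan(x,.015,ys))
for x in(-.043,-.040,.040,.043): print('ends',x,'z.050',scan(x,.05,ys))
xs=np.arange(-.075,.075,.0005)
def scanx(y,z):
    P=proj(f,np.array([T(x,y,z) for x in xs])); v=map_coordinates(g,[P[:,1],P[:,0]],order=1); th=90
    return [round(1000*(xs[i]+.0005*(th-v[i])/(v[i+1]-v[i])),1) for i in range(len(v)-1) if (v[i]-th)*(v[i+1]-th)<0]
for y in(-.08,-.07,-.06,0,.07): print('len',y,'z.05',scanx(y,.05),'z.059',scanx(y,.059))
```

```text
19.7 [-1.5689e+00 -1.9000e-03  3.0786e+00] [0.6323 0.3583 0.2154] [ 0.75 -0.28  0.23] 0.0415 tray: [0.3151, -0.0689]
waist x -0.02 z.041 [np.float64(-109.1), np.float64(-94.3), np.float64(-36.9), np.float64(-24.2), np.float64(30.8), np.float64(44.9), np.float64(98.5)] z.015 [np.float64(-101.0), np.float64(-41.6), np.float64(-28.9), np.float64(28.0), np.float64(42.2), np.float64(97.6)]
waist x -0.01 z.041 [np.float64(-109.0), np.float64(-82.2), np.float64(-48.1), np.float64(-12.4), np.float64(19.9), np.float64(57.8), np.float64(87.5)] z.015 [np.float64(-88.4), np.float64(-53.2), np.float64(-16.6), np.float64(16.8), np.float64(55.4), np.float64(86.4)]
waist x 0 z.041 [np.float64(-109.2), np.float64(-81.9), np.float64(-47.9), np.float64(-11.8), np.float64(19.4), np.float64(57.7), np.float64(87.1)] z.015 [np.float64(-88.0), np.float64(-53.0), np.float64(-15.9), np.float64(16.3), np.float64(55.6), np.float64(85.8)]
waist x 0.01 z.041 [np.float64(-109.2), np.float64(-81.8), np.float64(-48.1), np.float64(-11.7), np.float64(19.6), np.float64(57.8), np.float64(87.4)] z.015 [np.float64(-87.8),
[... 1015 characters left out ...]
.float64(-85.2), np.float64(-41.5), np.float64(-15.0), np.float64(23.8), np.float64(55.8), np.float64(90.6)]
len -0.08 z.05 [np.float64(-38.0), np.float64(-14.9), np.float64(41.0), np.float64(68.8)] z.059 [np.float64(-38.2), np.float64(-17.0), np.float64(42.1), np.float64(67.6)]
len -0.07 z.05 [np.float64(-37.4), np.float64(68.6)] z.059 [np.float64(-37.5), np.float64(67.6)]
len -0.06 z.05 [np.float64(-36.5), np.float64(68.5)] z.059 [np.float64(-36.7), np.float64(67.3)]
len 0 z.05 [np.float64(-51.2), np.float64(-37.8), np.float64(68.2)] z.059 [np.float64(-51.4), np.float64(-38.0), np.float64(67.3)]
len 0.07 z.05 [np.float64(-37.5), np.float64(68.6)] z.059 [np.float64(-37.6), np.float64(67.5)]
```

Run:
```python
from h import *
f=shot('top'); s=shot('side')
c=lambda p:np.array(p)/5.5+[190,120]
def rep(n,P): print(n,P.round(4).tolist(),'mid',P.mean(0).round(4), 'tray',[(round(float((p-C)@ex),4),round(float((p-C)@ey),4)) for p in P])
rep('nest0 ends',unproj(f,c([(168,230),(378,235)]),.05))
rep('panel outer/back outer',unproj(f,c([(397,360),(140,350)]),.059))
rep('tray corners',unproj(f,c([(160,95),(408,108),(112,612),(372,632)]),.059))
d=lambda p:np.array(p)/6.5+[200,140]
rep('side corners',unproj(s,d([(655,265),(745,385),(183,340),(237,470)]),.059))
print(proj(f,[T(0,0,.041)]),proj(s,[T(0,0,.041)]))
for n in ('nest0','tray','pull','press'): print(n,lm(f,n),lm(s,n))
```

```text
nest0 ends [[0.607, 0.109, 0.05], [0.605, 0.0046, 0.05]] mid [0.606  0.0568 0.05  ] tray [(0.0647, -0.0593), (-0.0396, -0.0639)]
panel outer/back outer [[0.541, -0.0049, 0.059], [0.5452, 0.1206, 0.059]] mid [0.5431 0.0579 0.059 ] tray [(-0.0531, -0.0006), (0.0724, 0.0031)]
tray corners [[0.6736, 0.1135, 0.059], [0.6676, -0.0099, 0.059], [0.4177, 0.1316, 0.059], [0.4091, 0.0066, 0.059]] mid [0.542  0.0605 0.059 ] tray [(0.0734, -0.1256), (-0.0502, -0.1273), (0.0753, 0.1309), (-0.05, 0.1317)]
side corners [[0.6757, 0.1089, 0.059], [0.6686, -0.0111, 0.059], [0.4232, 0.1245, 0.059], [0.415, 0.0065, 0.059]] mid [0.5456 0.0572 0.059 ] tray [(0.0689, -0.1279), (-0.0514, -0.1284), (0.0685, 0.1251), (-0.0497, 0.1259)]
[[242.64180453 185.31609659]] [[271.1021397  201.88855484]]
nest0 [(0.95, [0.5456, 0.0631, 0.0409]), (0.83, [0.6146, 0.0598, 0.041]), (0.67, [0.6351, 0.3811, 0.2496]), (0.55, [0.4703, 0.066, 0.0381])] [(0.75, [0.6135, 0.0576, 0.042]), (0.57, [0.5497, 0.0603, 0.0417])]
tray [(0.91, [0.5461, 0.0648, 0.0121])] [(0.59, [0.5472, 0.0637, 0.015])]
pull [(0.87, [0.5408, -0.0281, 0.0593])] [(0.61, [0.5411, -0.0259, 0.0674])]
press [(0.58, [0.5502, 0.1304, 0.0025])] [(0.62, [0.55, 0.1329, -0.0028]), (0.3, [0.5471, 0.0654, 0.0434]), (0.3, [0.2813, -0.3045, 0.0021])]
```

```bash
sed -i 's/C=np.array(\[.5437,.0482,0\])/C=np.array([.5445,.0628,0])/' h.py
python3 - <<'E'
from h import *
st(); print(off(T(-.011,-.07,.10)).round(4))
E
```

```text
20.2 [-1.5711e+00  2.0000e-04  3.0782e+00] [0.6329 0.3587 0.2173] [-0.13  0.25 -0.6 ] 0.0419 tray: [0.3009, -0.0696]
[-0.0005  0.1172  0.3119]
```

Call:
{"fn": "move_arm", "kwargs": {"jaw": [1, 1, 1, 1, 1], "offset": [[0, 0, 0.06], [0, 0, 0.06], [0, 0, 0.06], [0, 0, 0.06], [0, 0, 0.06]], "roll": [0, 0, 0, 0, 0]}}

```text
t: 20.82
eef_pos: [0.6136, 0.0577, 0.2175]
ee_rot: [-1.571, 0.001, 3.079]
force: [2.2, 1.0, -1.3]
width: 0.0417
```

Call:
{"fn": "move_arm", "kwargs": {"jaw": [1, 1, 1, 1, 1], "offset": [[0, 0.06, 0.012], [0, 0.057, 0], [0, 0.025, 0], [0, 0, 0], [0, 0, 0]], "roll": [0, 0, 0, 0, 0]}}

```text
t: 21.45
eef_pos: [0.6143, 0.0479, 0.0766]
ee_rot: [-1.571, 0.002, 3.079]
force: [-0.2, 0.2, -0.1]
width: 0.0421
```

Run:
```python
from h import *
st()
f=shot('side'); crop(f,'s17',255,145,315,205,12)
```

```text
21.45 [-1.5713e+00  2.0000e-03  3.0791e+00] [0.6143 0.0479 0.0766] [-0.17  0.2  -0.07] 0.0421 tray: [-0.0105, -0.0706]
```

View pics/s17.png

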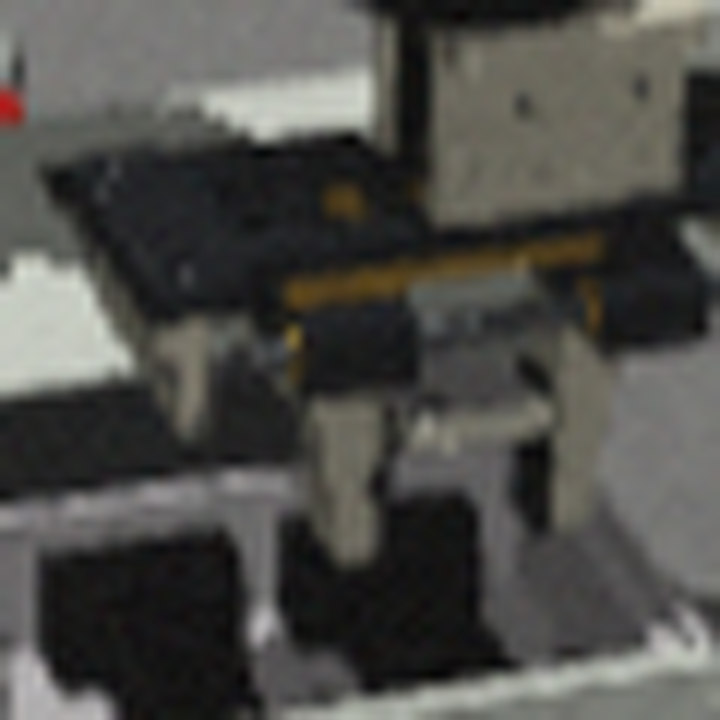

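Call:
{"fn": "move_arm", "kwargs": {"jaw": [1, 1, 1, 1, 1], "offset": [[0, 0.02, 0], [0, 0.015, 0], [0, 0.006, 0], [0, 0, 0], [0, 0, 0]], "roll": [0, 0, 0, 0, 0]}}

```text
t: 22.12
eef_pos: [0.6136, 0.0477, 0.0346]
ee_rot: [-1.571, 0.001, 3.079]
force: [0.0, 0.1, -1.2]
width: 0.0419
```

Run:
```python
from h import *
st()
f=shot('side'); crop(f,'s18',255,145,315,205,12)
```

```text
22.125 [-1.5710e+00  7.0000e-04  3.0788e+00] [0.6136 0.0477 0.0346] [ 0.02  0.12 -1.23] 0.0419 tray: [-0.0107, -0.0699]
```

View pics/s18.png

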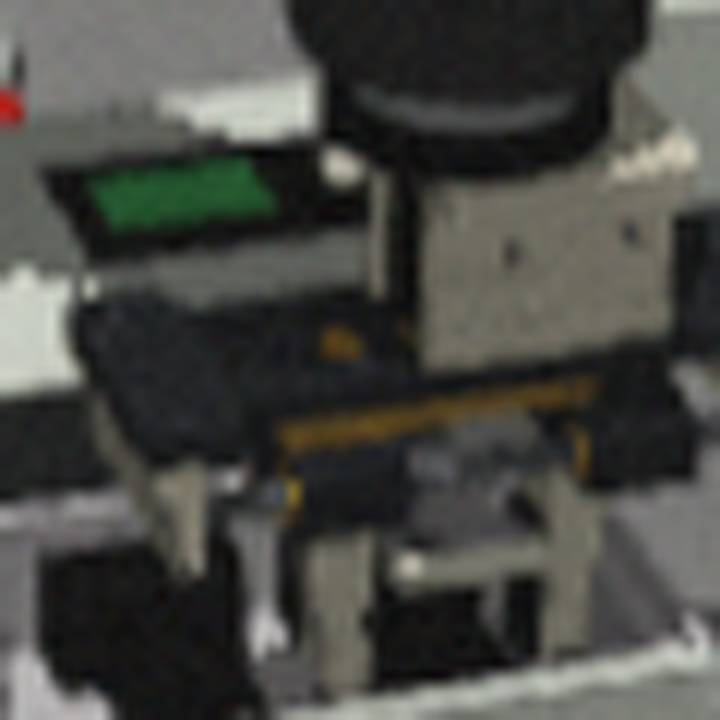

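Still free. Lower further.

Call:
{"fn": "move_arm", "kwargs": {"jaw": [1, 1, 1, 1, 1], "offset": [[0, 0.004, 0], [0, 0.004, 0], [0, 0.004, 0], [0, 0, 0], [0, 0, 0]], "roll": [0, 0, 0, 0, 0]}}

```text
t: 22.8
eef_pos: [0.613, 0.0475, 0.0219]
ee_rot: [-1.571, -0.0, 3.079]
force: [0.4, -0.6, -0.6]
width: 0.042
```

Run:
```python
from h import *
st()
f=shot('side'); crop(f,'s19',255,145,315,205,12)
```

```text
22.8 [-1.5705e+00 -5.0000e-04  3.0785e+00] [0.613  0.0475 0.0219] [ 0.37 -0.64 -0.58] 0.042 tray: [-0.011, -0.0693]
```

View pics/s19.png

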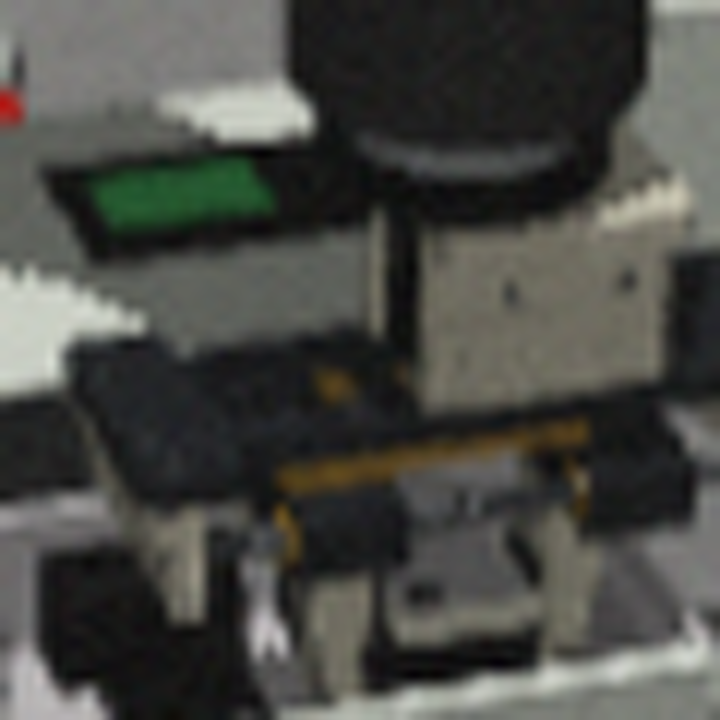

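Call:
{"fn": "move_arm", "kwargs": {"jaw": [0.4, 0.4, 0.4, 0.4], "offset": [[0, 0, 0], [0, 0, 0], [0, 0, 0], [0, 0, 0]], "roll": [0, 0, 0, 0]}}

```text
t: 23.35
eef_pos: [0.6131, 0.0476, 0.0221]
ee_rot: [-1.571, 0.0, 3.079]
force: [-1.0, 0.5, -0.2]
width: 0.0525
```

Run:
```python
from h import *
st()
f=shot('side'); crop(f,'s20',255,145,315,205,12)
```

```text
23.35 [-1.5709  0.      3.0786] [0.6131 0.0476 0.0221] [-1.01  0.52 -0.17] 0.0525 tray: [-0.0108, -0.0694]
```

View pics/s20.png

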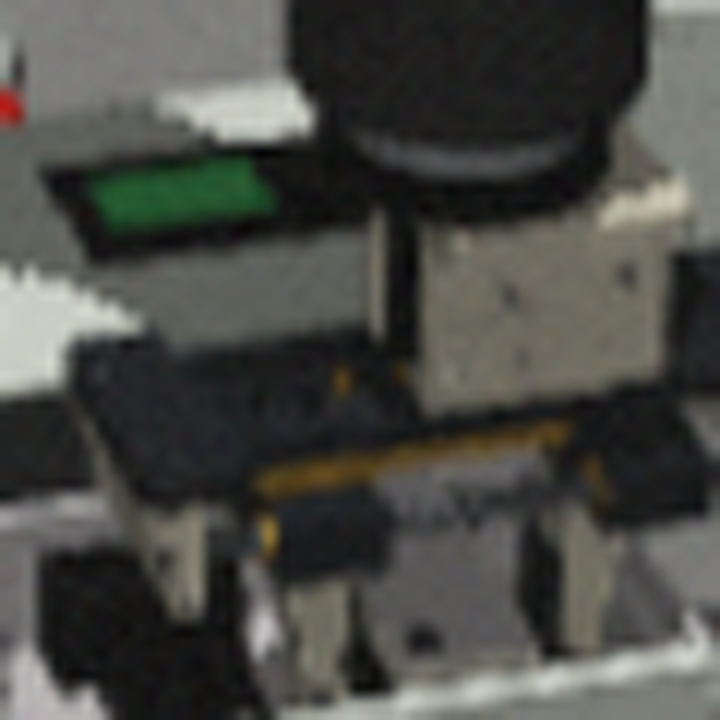

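Call:
{"fn": "move_arm", "kwargs": {"jaw": [0.4, 0.4, 0.4, 0.4, 0.4], "offset": [[0, -0.03, 0], [0, -0.05, 0], [0, -0.05, 0], [0, -0.05, -0.03], [0, -0.0, -0.06]], "roll": [0, 0, 0, 0, 0]}}

```text
t: 24.02
eef_pos: [0.6213, 0.1376, 0.2078]
ee_rot: [-1.575, 0.008, 3.076]
force: [1.8, 0.6, -1.8]
width: 0.0528
```

Call:
{"fn": "move_arm", "kwargs": {"jaw": [0.4, 0.4, 0.4, 0.4], "offset": [[0, 0, -0.06], [0, 0, -0.06], [0, 0, -0.06], [0, 0, -0.03]], "roll": [0, 0, 0, 0]}}

```text
t: 24.52
eef_pos: [0.6316, 0.3501, 0.2014]
ee_rot: [-1.571, -0.0, 3.081]
force: [-0.3, -1.6, -0.2]
width: 0.0527
```

Run:
```python
from h import *
st()
f=shot('top','top21'); crop(f,'t21',190,120,270,250,5.5)
s=shot('side');crop(s,'s21',210,160,320,220,7)
for n in ('nest0','tray','pull','player0_mid','lid'): print(n,lm(f,n),lm(s,n))
```

```text
24.525 [-1.5707e+00 -3.0000e-04  3.0806e+00] [0.6316 0.3501 0.2014] [-0.32 -1.55 -0.23] 0.0527 tray: [0.2922, -0.0689]
nest0 [(0.79, [0.5427, 0.0629, 0.0401]), (0.66, [0.6162, 0.0589, 0.0414]), (0.57, [0.4731, 0.0677, 0.0393]), (0.55, [0.5498, 0.1326, 0.0014])] [(0.93, [0.4793, 0.0671, 0.0438]), (0.82, [0.5486, 0.0631, 0.0427]), (0.6, [0.6129, 0.0562, 0.0422])]
tray [(0.74, [0.5453, 0.0626, 0.011]), (0.19, [0.6165, 0.0683, 0.0528]), (0.15, [0.6157, 0.0598, 0.0399])] [(0.89, [0.5467, 0.0648, 0.0144])]
pull [(0.91, [0.5394, -0.0319, 0.0578]), (0.29, [0.7708, -0.1077, 0.0021])] [(0.66, [0.5347, -0.0263, 0.0673])]
player0_mid [(0.69, [0.6151, 0.0678, 0.0533]), (0.62, [0.7219, -0.2638, 0.0473]), (0.51, [0.6449, -0.3097, 0.0462]), (0.49, [0.4492, 0.4056, 0.0006])] [(0.91, [0.7235, -0.2679, 0.0456]), (0.76, [0.6439, -0.312, 0.05]), (0.49, [0.6135, 0.0685, 0.0517])]
lid [(0.85, [0.4741, -0.4065, 0.0009])] [(0.88, [0.4704, -0.4112, -0.0013])]
```

View pics/t21.png

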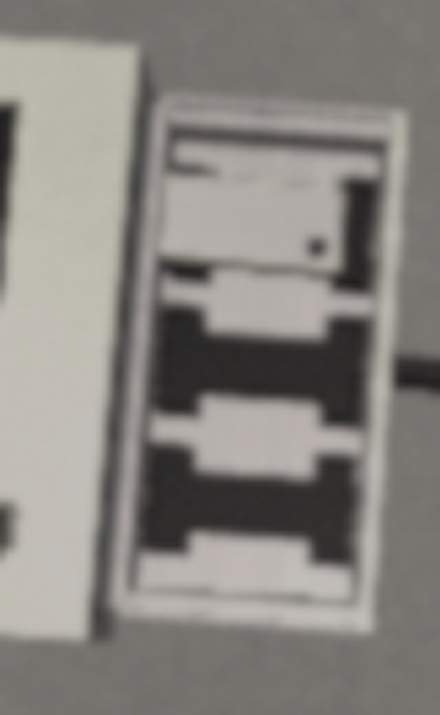

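View pics/s21.png

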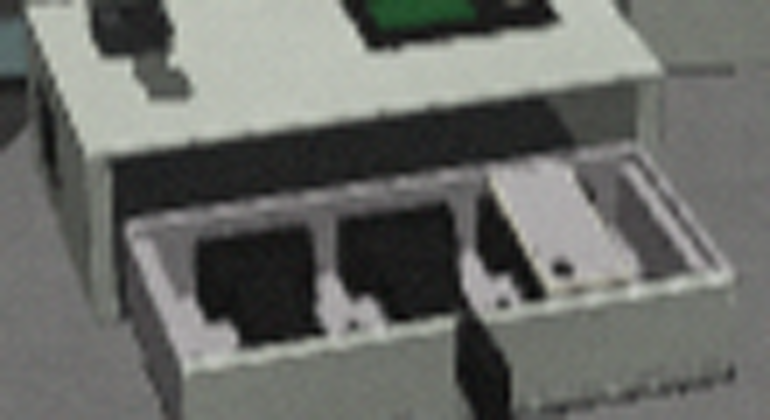

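Run:
```python
from h import *
st(); print(off(T(.0105,-.07,.031)).round(4))
```

```text
25.125 [-1.5711e+00  3.0000e-04  3.0778e+00] [0.6322 0.3463 0.2024] [-0.44 -0.33 -0.71] 0.0524 tray: [0.2885, -0.0697]
[-0.0005  0.1713  0.2781]
```

Call:
{"fn": "move_arm", "kwargs": {"jaw": [0.4, 0.4, 0.4, 0.4, 0.4], "offset": [[0, 0, 0.06], [0, 0, 0.06], [0, 0, 0.06], [0, 0, 0.06], [0, 0.04, 0.038]], "roll": [0, 0, 0, 0, 0]}}

```text
t: 25.75
eef_pos: [0.6164, 0.0675, 0.1654]
ee_rot: [-1.573, 0.007, 3.078]
force: [1.3, 1.0, -0.7]
width: 0.0525
```

Call:
{"fn": "move_arm", "kwargs": {"jaw": [0.4, 0.4, 0.4, 0.4, 0.4], "offset": [[0, 0.05, 0], [0, 0.03, 0], [0, 0, 0], [0, 0, 0], [0, 0, 0]], "roll": [0, 0, 0, 0, 0]}}

```text
t: 26.38
eef_pos: [0.6157, 0.0701, 0.084]
ee_rot: [-1.572, 0.003, 3.079]
force: [0.1, 0.0, 0.5]
width: 0.0521
```

Run:
```python
from h import *
st(); print(off(T(.0105,-.07,.031)).round(4))
f=shot('side'); crop(f,'s22',255,145,315,205,12)
```

```text
26.375 [-1.572e+00  2.800e-03  3.079e+00] [0.6157 0.0701 0.084 ] [0.05 0.05 0.49] 0.0521 tray: [0.0117, -0.0706]
[0.0007 0.0529 0.0013]
```

View pics/s22.png

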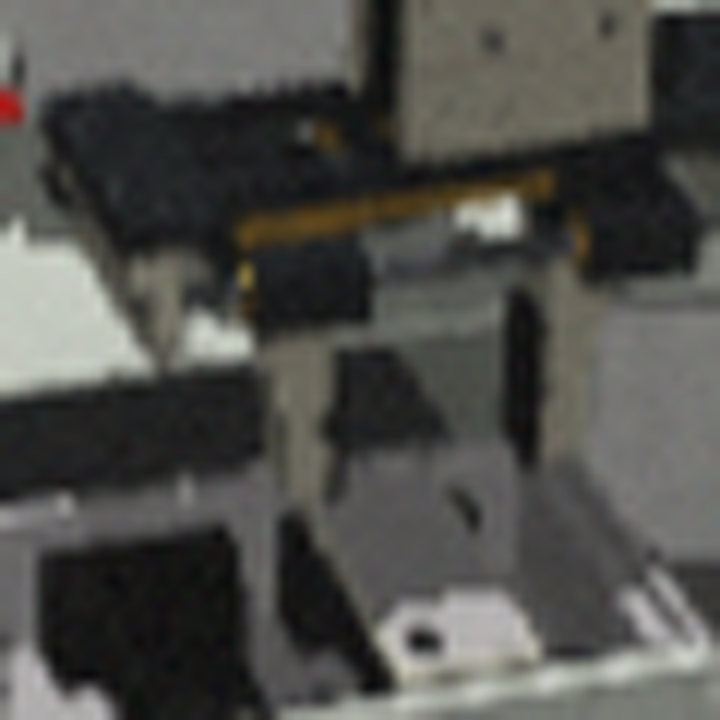

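Call:
{"fn": "move_arm", "kwargs": {"jaw": [0.4, 0.4, 0.4, 0.4, 1], "offset": [[0.0005, 0.015, 0], [0, 0.015, 0.001], [0, 0.012, 0], [0, 0.008, 0], [0, 0, 0]], "roll": [0, 0, 0, 0, 0], "grip_force": 10}}

```text
t: 27.05
eef_pos: [0.6135, 0.0684, 0.031]
ee_rot: [-1.57, -0.002, 3.079]
force: [-0.4, 1.1, 0.1]
width: 0.0473
```

Call:
{"fn": "move_arm", "kwargs": {"jaw": [1, 1, 1, 1, 1], "offset": [[0, 0, 0], [0, 0, 0], [0, -0.004, 0], [0, -0.006, 0], [0, 0, 0]], "roll": [0, 0, 0, 0, 0]}}

```text
t: 27.68
eef_pos: [0.6145, 0.0688, 0.043]
ee_rot: [-1.571, 0.001, 3.079]
force: [0.7, 0.4, -1.5]
width: 0.0422
```

Run:
```python
from h import *
st()
f=shot('side'); crop(f,'s23',255,145,315,205,12)
```

```text
27.675 [-1.5715e+00  1.4000e-03  3.0787e+00] [0.6145 0.0688 0.043 ] [ 0.69  0.38 -1.54] 0.0422 tray: [0.0104, -0.0695]
```

View pics/s23.png

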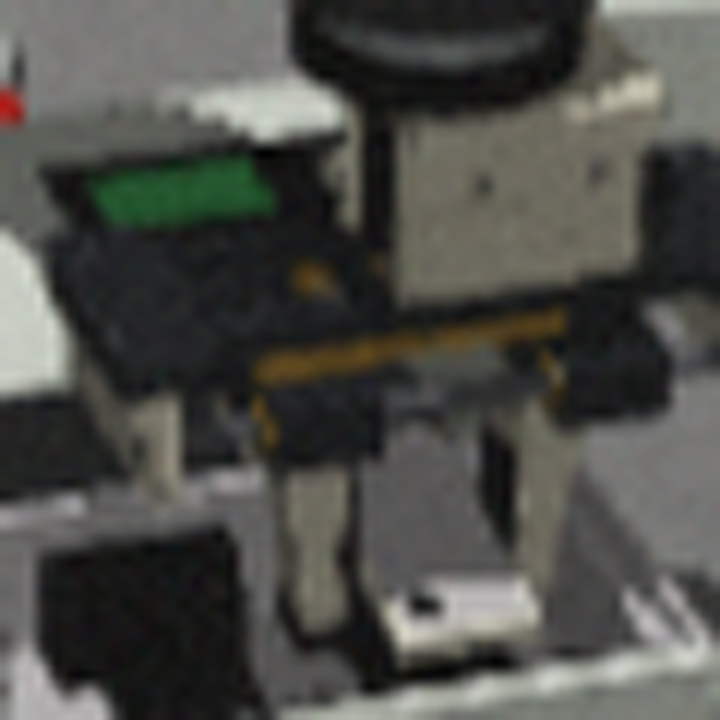

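Lifted flat. Shift −x by 10.5 mm, then lower.

Call:
{"fn": "move_arm", "kwargs": {"jaw": [1, 1, 1, 1, 1], "offset": [[0, 0, 0.005], [0, 0, 0.0055], [0, 0, 0], [0, 0.005, 0], [0, 0, 0]], "roll": [0, 0, 0, 0, 0]}}

```text
t: 28.35
eef_pos: [0.6129, 0.058, 0.0364]
ee_rot: [-1.57, -0.001, 3.078]
force: [-0.5, -0.5, -0.6]
width: 0.0415
```

Run:
```python
from h import *
st()
f=shot('side'); crop(f,'s24',270,160,310,205,16)
f=shot('top'); crop(f,'t24',190,120,270,200,8)
```

```text
28.35 [-1.5705e+00 -1.0000e-03  3.0785e+00] [0.6129 0.058  0.0364] [-0.54 -0.47 -0.6 ] 0.0415 tray: [-0.0005, -0.0686]
```

View pics/s24.png

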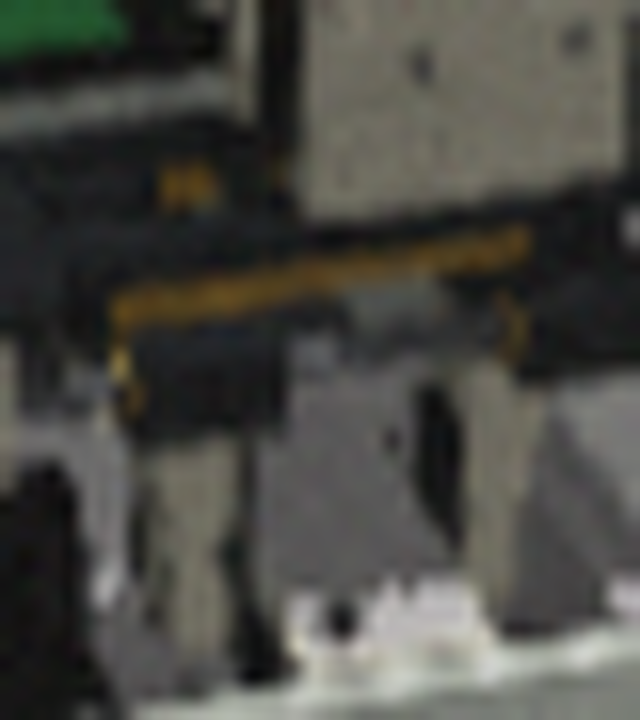

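View pics/t24.png

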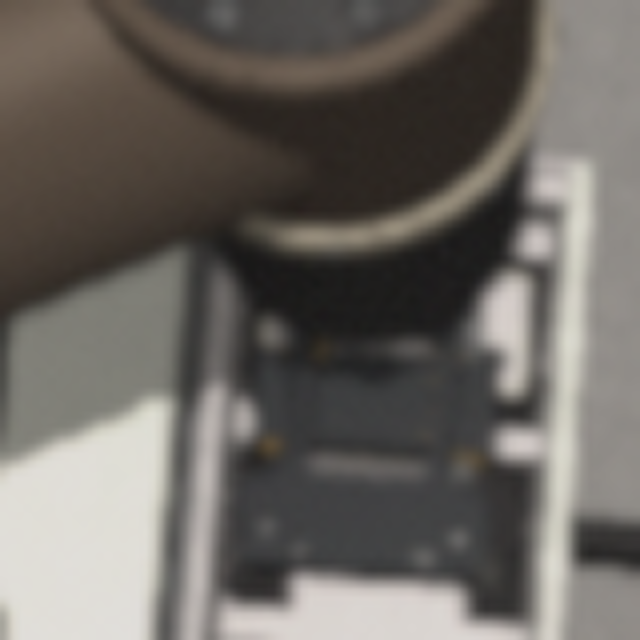

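Call:
{"fn": "move_arm", "kwargs": {"jaw": [1, 1, 1, 1, 1], "offset": [[0, 0.004, 0], [0, 0.004, 0], [0, 0.002, 0], [0, 0, 0], [0, 0, 0]], "roll": [0, 0, 0, 0, 0]}}

```text
t: 29.08
eef_pos: [0.6133, 0.058, 0.027]
ee_rot: [-1.571, -0.0, 3.079]
force: [0.1, 0.4, -0.2]
width: 0.0418
```

Run:
```python
from h import *
st()
f=shot('side'); crop(f,'s25',270,160,310,205,16)
```

```text
29.075 [-1.5707e+00 -1.0000e-04  3.0786e+00] [0.6133 0.058  0.027 ] [ 0.1   0.43 -0.23] 0.0418 tray: [-0.0004, -0.0689]
```

View pics/s25.png

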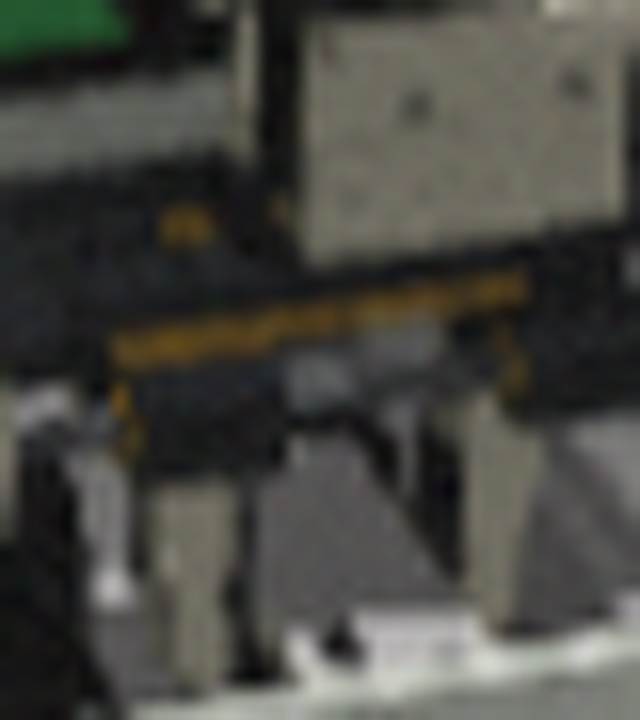

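Call:
{"fn": "move_arm", "kwargs": {"jaw": [0.4, 0.4, 0.4, 0.4, 0.4], "offset": [[0, 0, 0], [0, 0, 0], [0, 0, 0], [0, -0.03, 0], [0, -0.06, 0]], "roll": [0, 0, 0, 0, 0]}}

```text
t: 29.75
eef_pos: [0.6114, 0.0575, 0.1155]
ee_rot: [-1.569, -0.005, 3.078]
force: [1.2, 0.9, -0.0]
width: 0.0526
```

Call:
{"fn": "move_arm", "kwargs": {"jaw": [0.4, 0.4, 0.4, 0.4, 0.4], "offset": [[0, -0.06, -0.06], [0, -0.03, -0.06], [0, 0, -0.06], [0, 0, -0.06], [0, 0, -0.05]], "roll": [0, 0, 0, 0, 0]}}

```text
t: 30.38
eef_pos: [0.6301, 0.3299, 0.1893]
ee_rot: [-1.571, 0.0, 3.079]
force: [0.7, -0.5, 0.2]
width: 0.0525
```

Run:
```python
from h import *
st()
f=shot('top','top26'); crop(f,'t26',190,120,270,250,5.5)
s=shot('side');crop(s,'s26',250,160,320,215,11)
for n in ('nest0','tray','pull','player0_mid','lid'): print(n,lm(f,n),lm(s,n))
```

```text
30.375 [-1.5710e+00  1.0000e-04  3.0793e+00] [0.6301 0.3299 0.1893] [ 0.67 -0.48  0.18] 0.0525 tray: [0.2719, -0.0686]
nest0 [(0.89, [0.4741, 0.0657, 0.041]), (0.8, [0.5437, 0.0639, 0.0398]), (0.59, [0.6137, 0.059, 0.0402])] [(0.69, [0.6115, 0.0587, 0.0429]), (0.64, [0.4514, 0.2014, 0.1547]), (0.6, [0.4748, 0.0665, 0.044]), (0.57, [0.5487, 0.0625, 0.0416])]
tray [(0.94, [0.5445, 0.0648, 0.0099])] [(0.72, [0.5497, 0.0628, 0.0093]), (0.47, [0.6234, 0.4415, 0.0011]), (0.41, [0.2775, -0.3082, -0.001])]
pull [(0.81, [0.5429, -0.0298, 0.0639])] [(0.76, [0.5381, -0.0301, 0.063])]
player0_mid [(0.68, [0.6126, 0.0551, 0.0492]), (0.63, [0.7198, -0.2638, 0.0496]), (0.58, [0.6421, -0.3102, 0.0449])] [(0.88, [0.6455, -0.3154, 0.0445]), (0.87, [0.7274, -0.2691, 0.0423]), (0.48, [0.6145, 0.0555, 0.0436])]
lid [] [(0.85, [0.4718, -0.4115, -0.0005])]
```

View pics/t26.png

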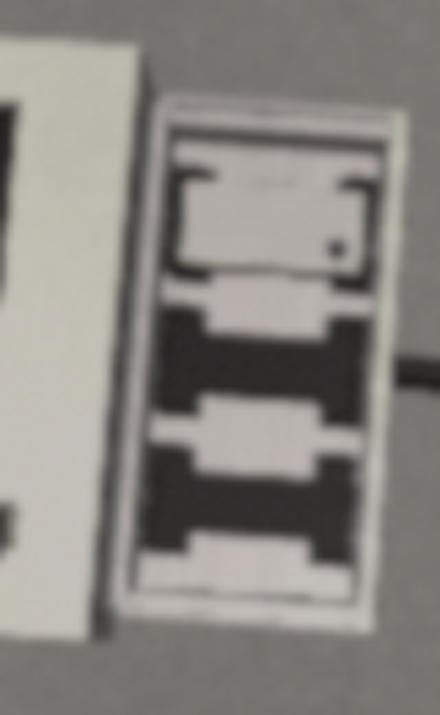

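View pics/s26.png

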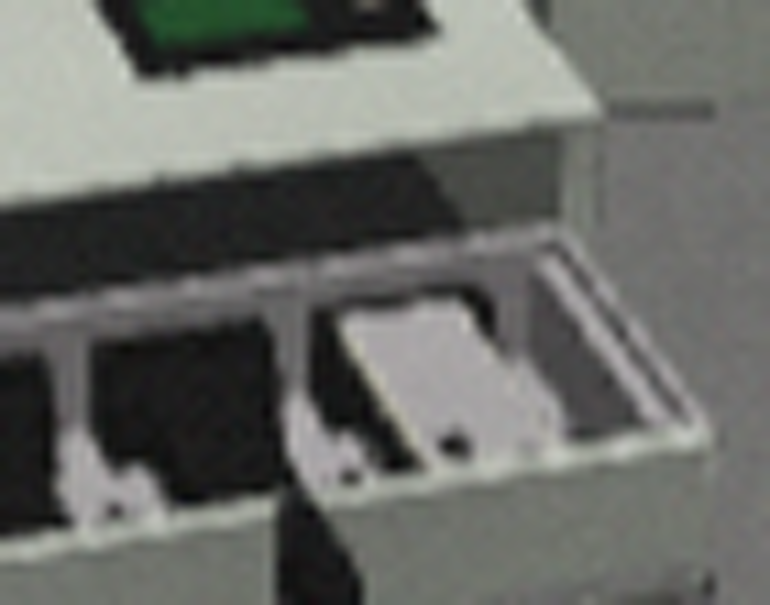

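Call:
{"fn": "move_arm", "kwargs": {"jaw": [0.2, 0.2, 0.2, 0.2, 0.2], "offset": [[0, -0.02, 0.05], [0.01, 0, 0.06], [0.01, 0, 0.06], [0.01, 0, 0.06], [0.01, 0, 0.06]], "roll": [0.095, 0, 0, 0, 0]}}

```text
t: 31.6
eef_pos: [0.549, 0.045, 0.2096]
ee_rot: [-1.571, 0.001, 2.983]
force: [1.5, 0.0, 0.3]
width: 0.07
```

Call:
{"fn": "move_arm", "kwargs": {"jaw": [0.2, 0.2, 0.2, 0.2, 0.2], "offset": [[0, 0, 0.06], [0, 0, 0.06], [0, 0, 0.06], [0, 0, 0.06], [0, 0, 0]], "roll": [0, 0, 0, 0, 0]}}

```text
t: 32.22
eef_pos: [0.5108, -0.1937, 0.2093]
ee_rot: [-1.571, 0.0, 2.978]
force: [-0.7, 0.5, 0.0]
width: 0.0703
```

Run:
```python
from h import *
st(); print(off([.553,-.210,.11]).round(4))
```

```text
32.225 [-1.5705  0.      2.9781] [ 0.5108 -0.1937  0.2093] [-0.74  0.52  0.  ] 0.0703 tray: [-0.2581, 0.0175]
[-0.0443  0.0993  0.0092]
```

Call:
{"fn": "move_arm", "kwargs": {"jaw": [0.3, 0.3, 0.3, 0.3, 0.3], "offset": [[-0.044, 0, 0.009], [0, 0.05, 0], [0, 0.049, 0], [0, 0, 0], [0, 0, 0]], "roll": [0, 0, 0, 0, 0]}}

```text
t: 32.85
eef_pos: [0.5554, -0.2058, 0.1121]
ee_rot: [-1.57, 0.002, 2.985]
force: [0.0, 0.0, -0.3]
width: 0.0616
```

Run:
```python
from h import *
st();print(off([.553,-.210,.11]).round(4))
f=shot('side'); crop(f,'s27',270,190,370,265,7.5)
```

```text
32.85 [-1.5702e+00  2.0000e-03  2.9846e+00] [ 0.5554 -0.2058  0.1121] [ 0.01  0.03 -0.32] 0.0616 tray: [-0.2674, -0.0278]
[0.0017 0.0021 0.0045]
```

View pics/s27.png

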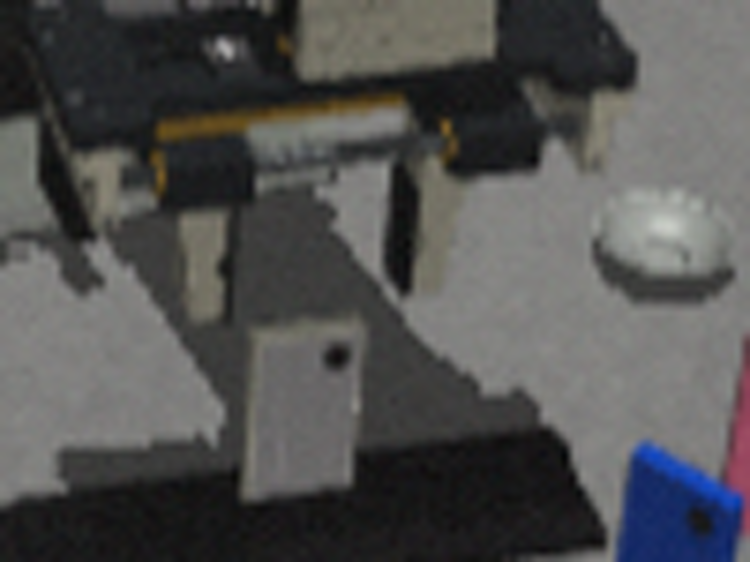

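Alignment good. Correct by ~1.5 / 4.5 mm, then descend to z ≈ 0.039 and grip.

Call:
{"fn": "move_arm", "kwargs": {"jaw": [0.3, 0.3, 0.3, 0.3, 0.3], "offset": [[0.001, 0, 0.004], [0, 0.02, 0], [0, 0.02, 0], [0, 0.02, 0], [0, 0.011, 0]], "roll": [0, 0, 0, 0, 0], "grip_force": 6}}

```text
t: 33.52
eef_pos: [0.5528, -0.2097, 0.0395]
ee_rot: [-1.571, 0.001, 2.983]
force: [-0.6, -0.2, 0.9]
width: 0.0611
```

Call:
{"fn": "move_arm", "kwargs": {"jaw": [0.3, 1, 1, 1, 1], "offset": [[0, 0, 0], [0, 0, 0], [0, 0, 0], [0, 0, 0], [0, 0, 0]], "roll": [0, 0, 0, 0, 0], "grip_force": 6}}

```text
t: 34.15
eef_pos: [0.5532, -0.2096, 0.04]
ee_rot: [-1.571, 0.001, 2.984]
force: [-0.2, 1.3, 5.3]
width: 0.0419
```

Call:
{"fn": "move_arm", "kwargs": {"jaw": [1, 1], "offset": [[0, 0, 0], [0, 0, 0]], "roll": [0, 0]}}

```text
t: 34.4
eef_pos: [0.5532, -0.2097, 0.04]
ee_rot: [-1.571, 0.001, 2.984]
force: [-0.1, -0.5, 6.1]
width: 0.0419
```

Call:
{"fn": "move_arm", "kwargs": {"jaw": [1, 1, 1, 1, 1], "offset": [[0, -0.005, 0], [0, -0.004, 0], [0, 0, -0.006], [0, 0.001, -0.007], [0, 0.003, -0.007]], "roll": [0, 0, 0, 0, 0]}}

```text
t: 35.02
eef_pos: [0.5559, -0.1894, 0.0443]
ee_rot: [-1.571, 0.0, 2.984]
force: [-1.5, -2.0, 4.3]
width: 0.0419
```

Call:
{"fn": "move_arm", "kwargs": {"jaw": [1, 1, 1, 1, 1], "offset": [[0, 0.004, -0.006], [0, 0.004, -0.005], [0, 0.004, -0.004], [0, 0.001, -0.003], [0, 0, 0]], "roll": [0, 0, 0, 0, 0]}}

```text
t: 35.65
eef_pos: [0.5586, -0.1723, 0.0313]
ee_rot: [-1.57, 0.0, 2.984]
force: [-0.5, -7.7, 3.3]
width: 0.0422
```

Run:
```python
from h import *
st()
f=shot('side'); crop(f,'s28',270,175,370,250,7.5)
```

```text
35.65 [-1.5699  0.      2.9842] [ 0.5586 -0.1723  0.0313] [-0.5  -7.7   3.35] 0.0422 tray: [-0.2337, -0.0289]
```

View pics/s28.png

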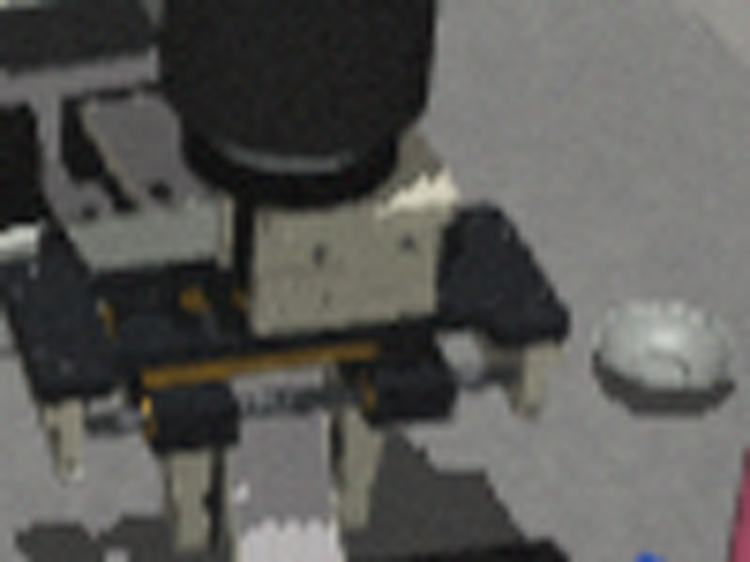

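Call:
{"fn": "move_arm", "kwargs": {"jaw": [1, 1, 1, 1, 1], "offset": [[0, -0.01, 0.0], [0, -0.03, 0], [0, -0.05, 0], [0, -0.04, 0], [0, 0, 0]], "roll": [-0.0, 0, 0, -0.094, 0]}}

```text
t: 36.33
eef_pos: [0.5607, -0.1715, 0.1649]
ee_rot: [-1.571, 0.007, 3.079]
force: [-0.6, 0.6, -1.6]
width: 0.0416
```

Run:
```python
from h import *
st()
f=shot('side'); crop(f,'s29',270,150,350,230,9)
for th in(40,50,60,70,80): print(th,pred(f,th,0,(270,150,9),sgn=-1,d0=.004))
```

```text
36.325 [-1.5713  0.0067  3.0794] [ 0.5607 -0.1715  0.1649] [-0.59  0.57 -1.55] 0.0416 tray: [-0.2328, -0.0309]
40 [[237, 321], [246, 316], [370, 300], [380, 295], [297, 623], [307, 620], [431, 599], [442, 596]]
50 [[231, 330], [238, 320], [363, 309], [372, 298], [307, 621], [315, 613], [441, 596], [451, 588]]
60 [[226, 342], [232, 327], [357, 321], [364, 306], [315, 613], [322, 600], [451, 588], [459, 575]]
70 [[222, 358], [227, 339], [353, 337], [358, 318], [322, 600], [328, 582], [458, 576], [465, 557]]
80 [[220, 376], [223, 354], [350, 355], [354, 332], [327, 583], [331, 560], [465, 558], [469, 536]]
```

View pics/s29.png

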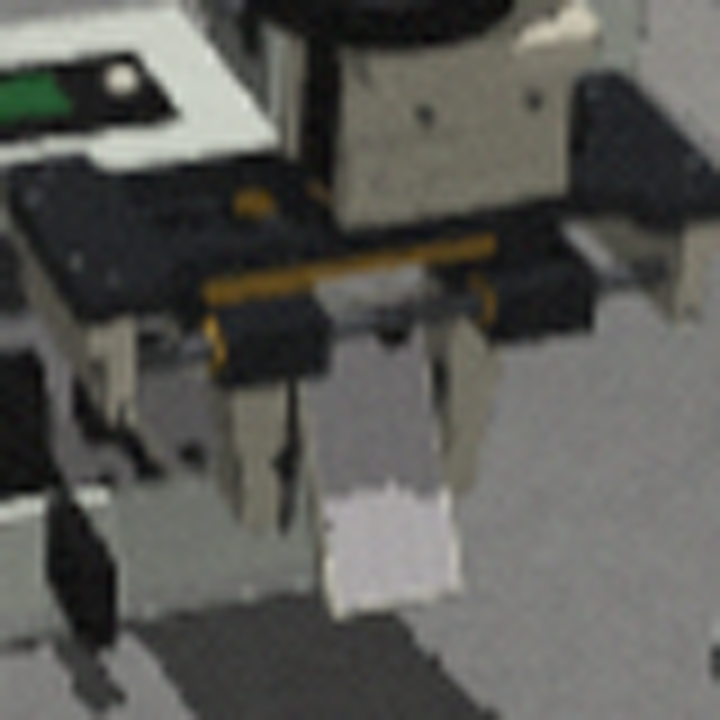

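Run:
```python
from h import *
st(); print(off(T(.004,.0703,.10)).round(4))
```

```text
36.375 [-1.5717  0.0031  3.0776] [ 0.5593 -0.1713  0.1626] [-0.18 -0.38 -1.51] 0.0415 tray: [-0.2327, -0.0295]
[ 0.1002  0.0625 -0.2365]
```

Call:
{"fn": "move_arm", "kwargs": {"jaw": [1, 1, 1, 1, 1], "offset": [[0.025, 0, -0.05], [0.025, 0, -0.05], [0.025, 0, -0.05], [0.025, 0, -0.05], [0, 0.03, -0.0365]], "roll": [0, 0, 0, 0, 0]}}

```text
t: 37.0
eef_pos: [0.4731, 0.0728, 0.1318]
ee_rot: [-1.573, 0.002, 3.079]
force: [2.4, 0.3, -2.2]
width: 0.0419
```

Call:
{"fn": "move_arm", "kwargs": {"jaw": [1, 1, 1, 1], "offset": [[0, 0.03, 0], [0, 0, 0], [0, 0, 0], [0, 0, 0]], "roll": [0, 0, 0, 0]}}

```text
t: 37.5
eef_pos: [0.4745, 0.0703, 0.1021]
ee_rot: [-1.572, 0.001, 3.077]
force: [-0.8, -0.3, -1.0]
width: 0.0417
```

Run:
```python
from h import *
st(); print(off(T(.004,.0703,.05)).round(4))
f=shot('side'); crop(f,'s30',210,140,290,220,9)
for th in(50,60,70,80): print(th,pred(f,th,0,(210,140,9),sgn=-1,d0=.004))
```

```text
37.5 [-1.5716e+00  1.3000e-03  3.0767e+00] [0.4745 0.0703 0.1021] [-0.81 -0.3  -0.99] 0.0417 tray: [0.0031, 0.0703]
[ 0.0001  0.0521 -0.0009]
50 [[257, 274], [260, 264], [373, 257], [377, 247], [311, 516], [315, 508], [429, 497], [434, 488]]
60 [[255, 285], [258, 271], [371, 268], [374, 254], [315, 508], [317, 496], [433, 489], [437, 476]]
70 [[254, 298], [256, 282], [370, 282], [372, 265], [317, 496], [319, 480], [437, 477], [439, 461]]
80 [[254, 315], [254, 295], [369, 298], [370, 278], [319, 481], [319, 461], [439, 461], [440, 442]]
```

View pics/s30.png

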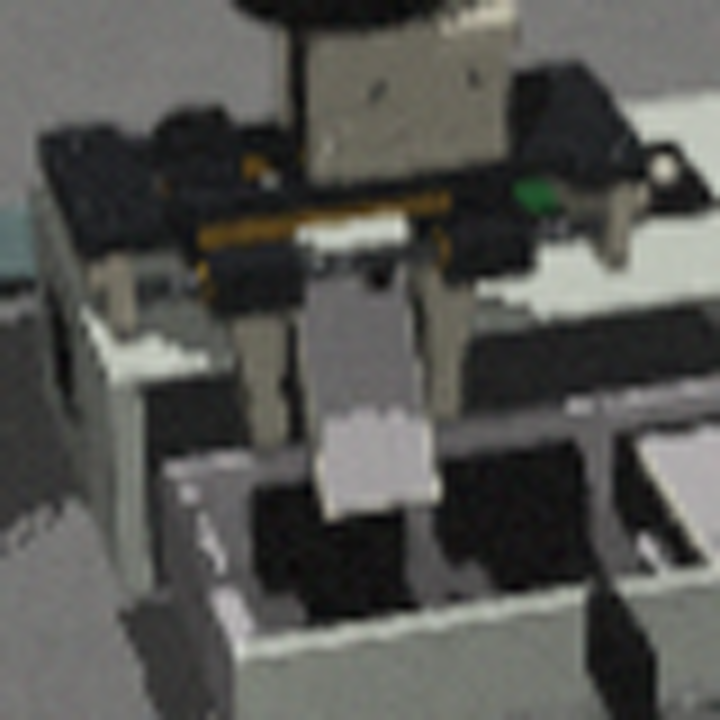

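Call:
{"fn": "move_arm", "kwargs": {"jaw": [1, 1, 1, 1, 1], "offset": [[0, 0.02, 0], [0, 0.015, 0], [0, 0.009, 0], [0, 0.006, 0], [0, 0, 0]], "roll": [0, 0, 0, 0, 0]}}

```text
t: 38.17
eef_pos: [0.4741, 0.0703, 0.0513]
ee_rot: [-1.571, 0.0, 3.078]
force: [0.9, -1.5, 0.1]
width: 0.042
```

Run:
```python
from h import *
st()
f=shot('side'); crop(f,'s31',210,140,290,220,9)
for th in(50,60,70,80): print(th,pred(f,th,0,(210,140,9),sgn=-1,d0=.004))
```

```text
38.175 [-1.5708e+00  2.0000e-04  3.0776e+00] [0.4741 0.0703 0.0513] [ 0.91 -1.48  0.11] 0.042 tray: [0.0031, 0.0708]
50 [[260, 398], [264, 390], [374, 381], [378, 372], [313, 638], [317, 631], [429, 618], [433, 611]]
60 [[259, 409], [261, 396], [372, 391], [375, 379], [317, 631], [320, 620], [433, 612], [437, 600]]
70 [[258, 422], [259, 406], [371, 404], [373, 388], [319, 621], [321, 605], [437, 601], [439, 585]]
80 [[258, 437], [258, 418], [370, 419], [371, 401], [321, 606], [322, 587], [439, 586], [440, 567]]
```

View pics/s31.png

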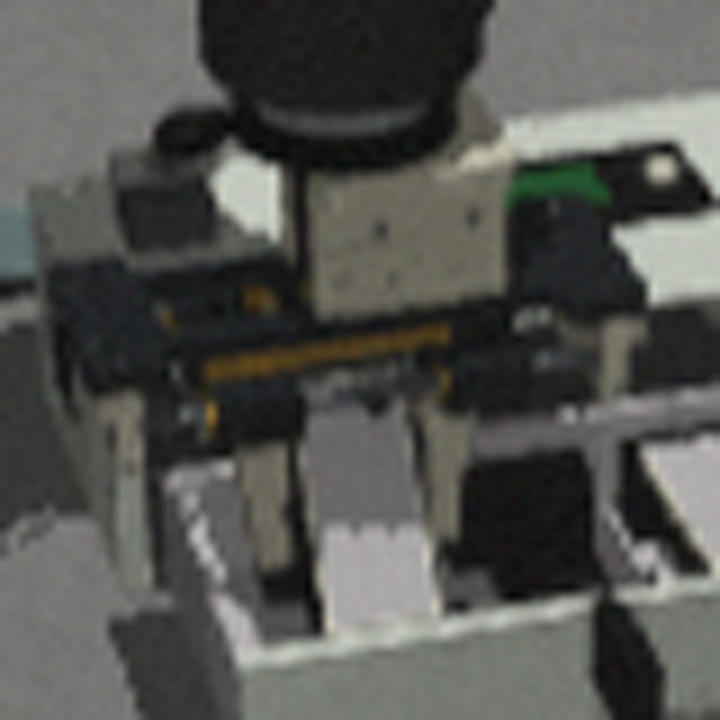

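Call:
{"fn": "move_arm", "kwargs": {"jaw": [1, 1, 1, 1, 1], "offset": [[0, 0.004, 0], [0, 0.004, 0], [0, 0.004, 0], [0, 0, 0], [0, 0, 0]], "roll": [0, 0, 0, 0, 0]}}

```text
t: 38.85
eef_pos: [0.4736, 0.0701, 0.039]
ee_rot: [-1.57, -0.001, 3.077]
force: [-0.4, -0.3, -1.0]
width: 0.0418
```

Run:
```python
from h import *
st()
f=shot('side'); crop(f,'s32',210,140,290,220,9)
for th in(50,60,70,80): print(th,pred(f,th,0,(210,140,9),sgn=-1,d0=.004))
```

```text
38.85 [-1.5703e+00 -7.0000e-04  3.0775e+00] [0.4736 0.0701 0.039 ] [-0.35 -0.34 -0.99] 0.0418 tray: [0.0028, 0.0712]
50 [[261, 429], [264, 420], [374, 411], [378, 403], [313, 668], [317, 661], [428, 648], [433, 641]]
60 [[259, 439], [261, 427], [372, 421], [375, 409], [317, 661], [319, 650], [433, 641], [436, 630]]
70 [[258, 452], [259, 436], [370, 434], [372, 418], [319, 651], [321, 636], [436, 631], [438, 615]]
80 [[258, 467], [258, 448], [370, 449], [371, 430], [321, 636], [321, 618], [438, 616], [439, 598]]
```

View pics/s32.png

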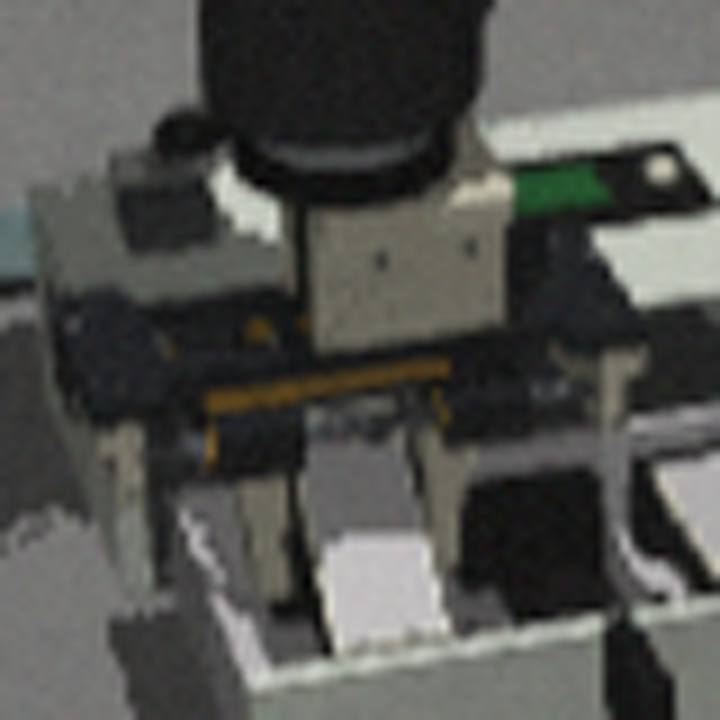

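Run:
```python
from h import *
f=shot('side'); crop(f,'s33',232,180,272,220,18)
for n in('tray','pull'): print(lm(f,n))
f=shot('top'); crop(f,'t33',200,190,280,260,9)
```

```text
[(0.7, [0.5443, 0.047, 0.0091])]
[(0.91, [0.5389, -0.0477, 0.0658])]
```

View pics/s33.png

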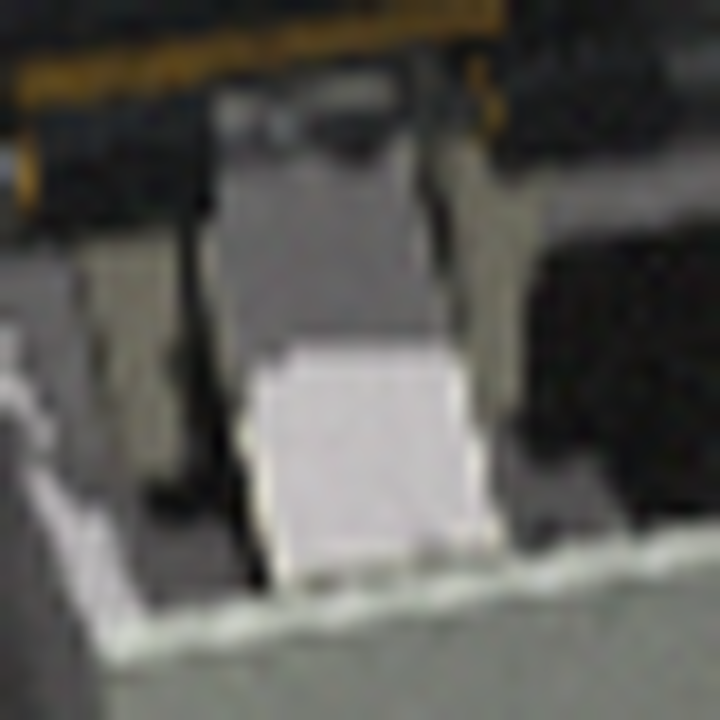

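View pics/t33.png

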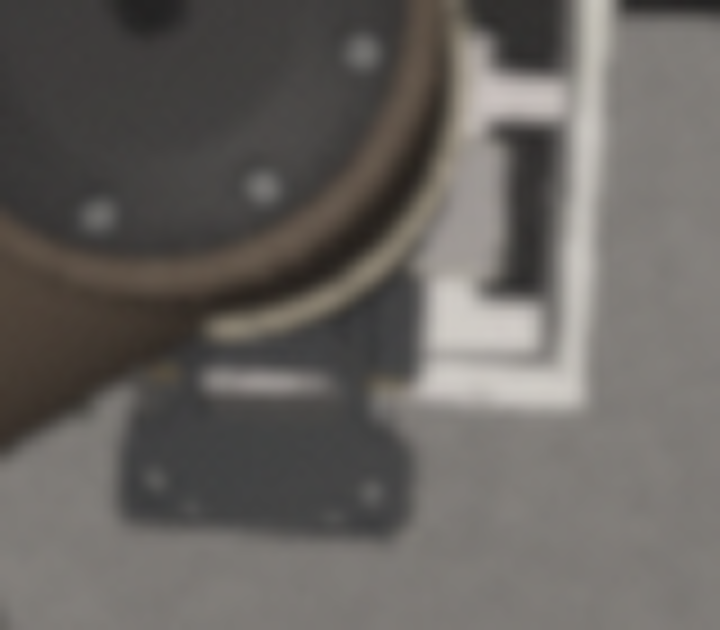

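Call:
{"fn": "move_arm", "kwargs": {"jaw": [1, 1, 1, 1, 1], "offset": [[0, -0.006, 0], [0, 0, 0.006], [0, 0, 0.0065], [0, 0, 0], [0, 0, 0]], "roll": [0, 0, 0, 0, 0]}}

```text
t: 39.72
eef_pos: [0.4731, 0.0577, 0.0452]
ee_rot: [-1.571, -0.0, 3.077]
force: [-0.7, -0.5, -1.5]
width: 0.0418
```

```bash
sed -i 's/C=np.array(\[.5445,.0628,0\])/C=np.array([.5437,.0475,0])/' h.py
python3 - <<'E'
from h import *
st()
f=shot('top'); crop(f,'t34',200,190,280,260,9)
f=shot('side'); crop(f,'s34',232,175,272,220,16);print(lm(f,'tray'),lm(f,'pull'))
for th in(50,60,70,80): print(th,pred(f,th,0,(232,175,16),sgn=-1,d0=.004))
E
```

```text
39.725 [-1.5708 -0.      3.0772] [0.4731 0.0577 0.0452] [-0.67 -0.53 -1.48] 0.0418 tray: [0.0058, 0.0711]
[(0.74, [0.5478, 0.042, 0.0149])] [(0.58, [0.5361, -0.0455, 0.0645])]
50 [[126, 206], [132, 191], [330, 174], [337, 159], [221, 636], [228, 624], [428, 600], [436, 587]]
60 [[123, 224], [127, 202], [326, 193], [331, 171], [227, 624], [232, 604], [435, 588], [442, 568]]
70 [[121, 247], [124, 219], [323, 216], [326, 187], [232, 605], [235, 578], [441, 569], [446, 542]]
80 [[121, 275], [121, 241], [322, 243], [323, 209], [235, 579], [236, 546], [445, 543], [447, 510]]
```

View pics/t34.png

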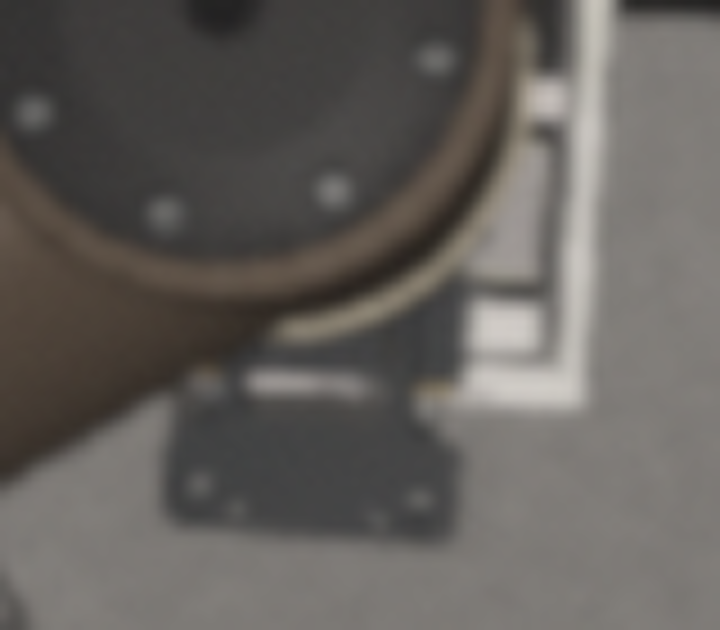

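View pics/s34.png

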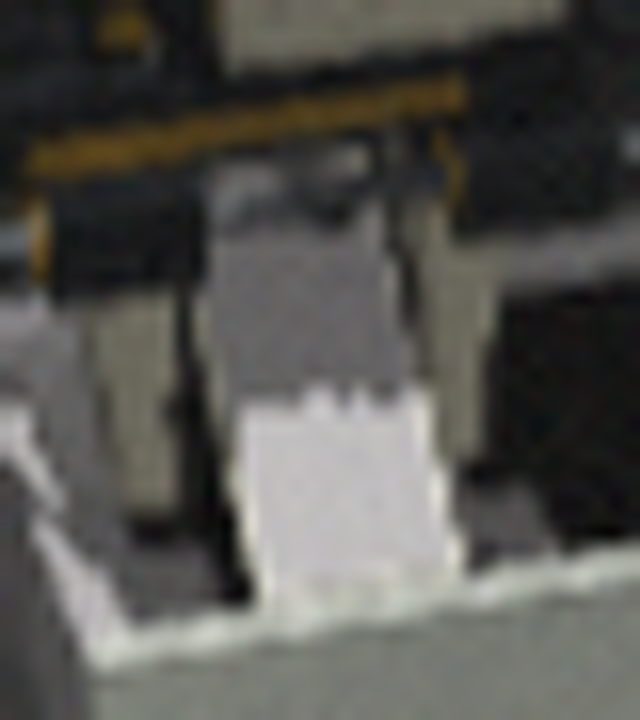

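Call:
{"fn": "move_arm", "kwargs": {"jaw": [1, 1, 1, 1, 1], "offset": [[0.0005, 0, -0.005], [0, 0.004, 0], [0, 0.003, 0], [0, 0, 0], [0, 0, 0]], "roll": [0, 0, 0, 0, 0]}}

```text
t: 40.55
eef_pos: [0.4729, 0.0628, 0.0382]
ee_rot: [-1.571, -0.0, 3.078]
force: [0.3, -1.0, -0.9]
width: 0.0418
```

Run:
```python
from h import *
st()
f=shot('top'); crop(f,'t35',200,190,280,260,9)
f=shot('side'); crop(f,'s35',232,175,272,220,16)
```

```text
40.55 [-1.5706e+00 -1.0000e-04  3.0776e+00] [0.4729 0.0628 0.0382] [ 0.27 -0.95 -0.88] 0.0418 tray: [0.0109, 0.0716]
```

View pics/t35.png

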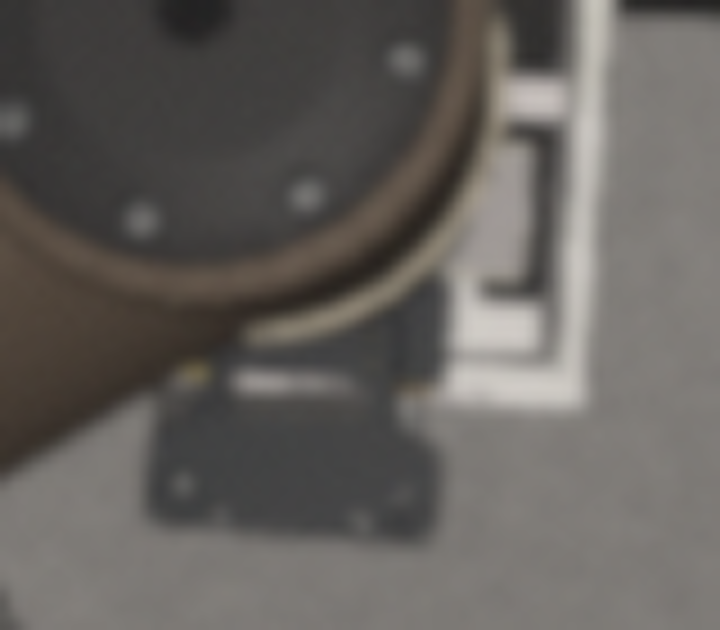

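View pics/s35.png

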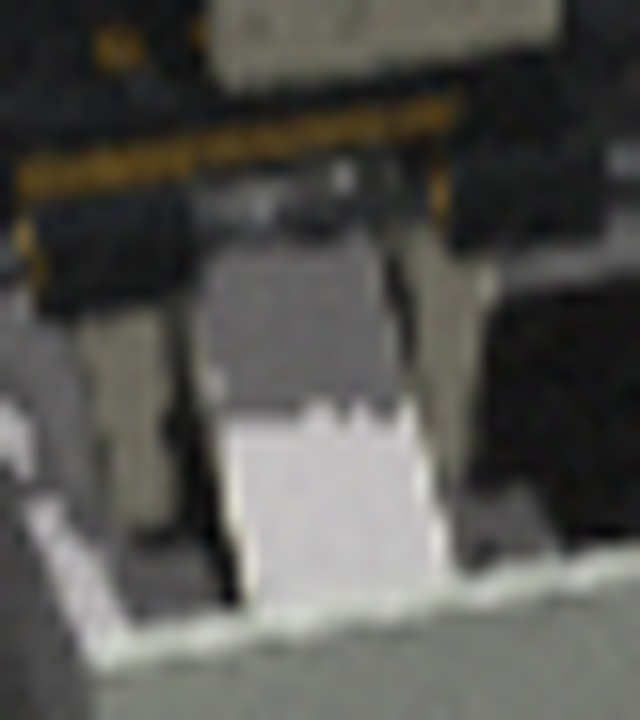

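Call:
{"fn": "move_arm", "kwargs": {"jaw": [1, 1, 1, 1, 1], "offset": [[0, 0.004, 0], [0, 0.004, 0], [0, 0.003, 0], [0, 0, 0], [0, 0, 0]], "roll": [0, 0, 0, 0, 0]}}

```text
t: 41.28
eef_pos: [0.4739, 0.0642, 0.0274]
ee_rot: [-1.573, 0.002, 3.078]
force: [-0.7, 6.6, 1.8]
width: 0.042
```

Run:
```python
from h import *
st()
f=shot('top'); crop(f,'t36',200,190,280,260,9)
f=shot('side'); crop(f,'s36',232,175,272,220,16)
```

```text
41.275 [-1.5726e+00  1.9000e-03  3.0779e+00] [0.4739 0.0642 0.0274] [-0.73  6.56  1.83] 0.042 tray: [0.0122, 0.0707]
```

View pics/t36.png

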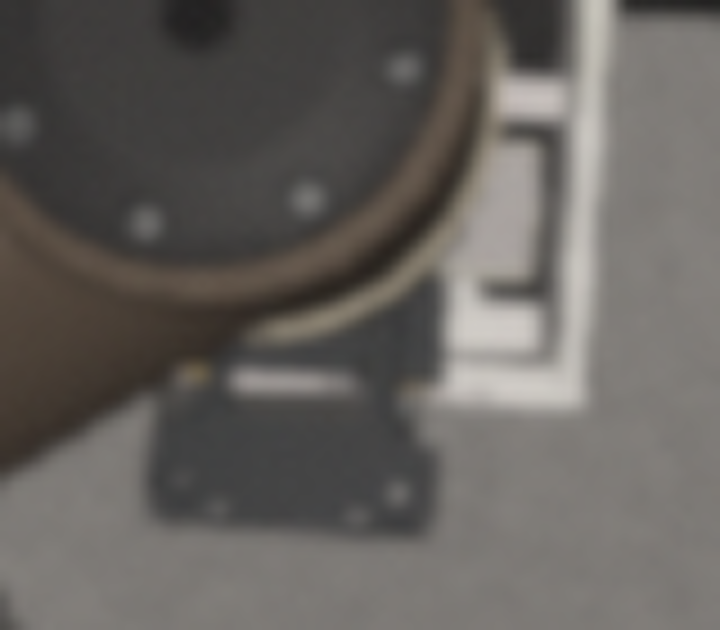

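View pics/s36.png

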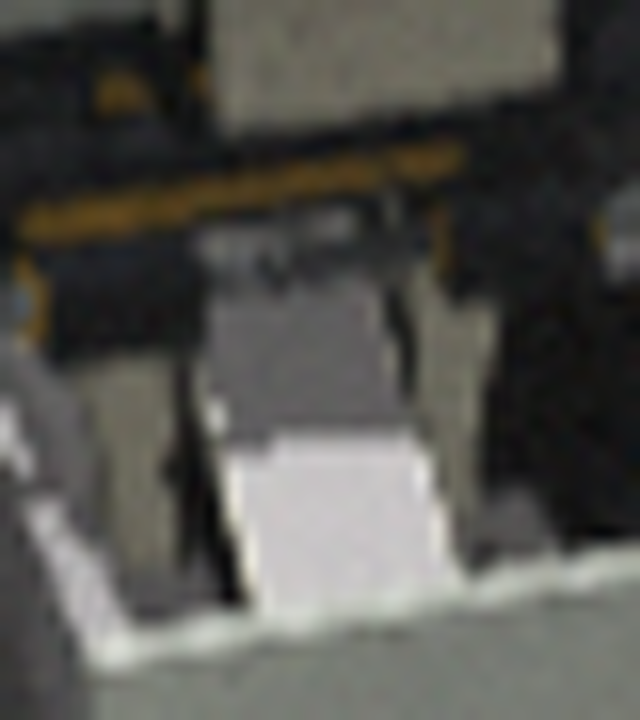

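Call:
{"fn": "move_arm", "kwargs": {"jaw": [1, 0.4, 0.4, 0.4, 0.4], "offset": [[0, 0, -0.001], [0, 0, 0], [0, 0, 0], [0, 0, 0], [0, -0.03, 0]], "roll": [0, 0, 0, 0, 0]}}

```text
t: 42.0
eef_pos: [0.4713, 0.0629, 0.0558]
ee_rot: [-1.568, -0.004, 3.077]
force: [0.4, 0.1, 0.0]
width: 0.0526
```

Call:
{"fn": "move_arm", "kwargs": {"jaw": [0.4, 0.4, 0.4, 0.4, 0.4], "offset": [[0, -0.06, 0], [0, -0.06, -0.04], [0, -0.05, -0.06], [0, 0, -0.06], [0, 0, -0.06]], "roll": [0, 0, 0, 0, 0]}}

```text
t: 42.62
eef_pos: [0.4858, 0.2679, 0.2102]
ee_rot: [-1.572, 0.001, 3.077]
force: [0.9, -0.0, 0.0]
width: 0.0527
```

Call:
{"fn": "move_arm", "kwargs": {"jaw": [0.4, 0.4], "offset": [[0, 0, -0.05], [0, 0, -0.03]], "roll": [0, 0]}}

```text
t: 42.88
eef_pos: [0.4907, 0.3481, 0.2086]
ee_rot: [-1.57, -0.0, 3.079]
force: [0.5, -1.4, -0.1]
width: 0.0529
```

Run:
```python
from h import *
st()
f=shot('top','top37'); crop(f,'t37',190,120,270,250,5.5)
s=shot('side');crop(s,'s37',210,160,320,220,7)
for n in ('nest0','tray','pull','player0_mid','lid'): print(n,lm(f,n),lm(s,n))
```

```text
42.875 [-1.5702e+00 -4.0000e-04  3.0788e+00] [0.4907 0.3481 0.2086] [ 0.52 -1.36 -0.05] 0.0529 tray: [0.2967, 0.0718]
nest0 [(0.89, [0.4738, 0.0501, 0.0403]), (0.86, [0.6131, 0.0418, 0.0428]), (0.85, [0.5404, 0.0451, 0.0394])] [(0.76, [0.474, 0.0466, 0.0461]), (0.66, [0.5481, 0.0417, 0.0426]), (0.6, [0.6129, 0.0394, 0.0427])]
tray [(0.69, [0.4553, 0.2026, 0.1589]), (0.61, [0.5438, 0.0441, 0.013])] [(0.97, [0.5447, 0.0464, 0.012]), (0.57, [0.5541, -0.2058, 0.001]), (0.22, [0.4472, 0.4048, -0.0038])]
pull [(0.93, [0.5393, -0.0512, 0.0585]), (0.15, [0.6152, 0.0417, 0.0415])] [(0.84, [0.5368, -0.0444, 0.0673])]
player0_mid [(0.79, [0.6099, 0.0396, 0.0478]), (0.51, [0.6438, -0.3077, 0.0478]), (0.42, [0.7194, -0.2642, 0.0475]), (0.39, [0.2841, -0.307, -0.0025])] [(0.82, [0.6404, -0.3135, 0.0471]), (0.66, [0.6149, 0.037, 0.0456]), (0.64, [0.7255, -0.2681, 0.0449])]
lid [(0.73, [0.4764, -0.4064, 0.0014])] [(0.83, [0.4726, -0.4102, 0.0007])]
```

View pics/t37.png

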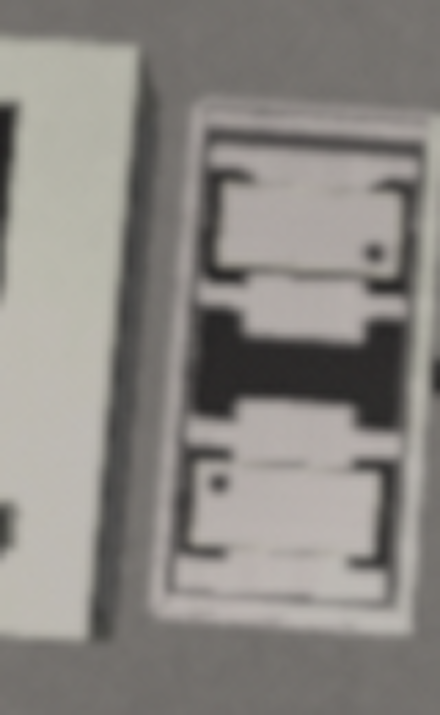

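View pics/s37.png

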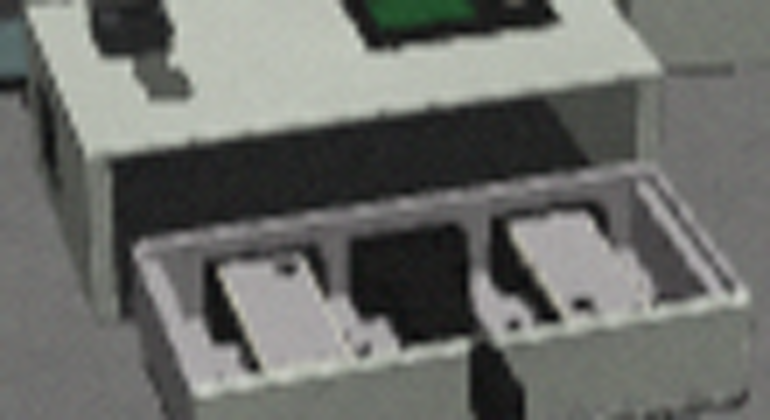

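```bash
cat > lid.py <<'E'
from h import *
from scipy.optimize import least_squares
def fitlid(f,box,z,guess,w=.106,l=.244,th=120,hand=False,pl=None):
    x0,y0,x1,y1=box
    g=cv2.cvtColor(f['pixels'],cv2.COLOR_BGR2GRAY)
    m=np.zeros_like(g); m[y0:y1,x0:x1]=(g[y0:y1,x0:x1]>th)
    m=cv2.morphologyEx(m,cv2.MORPH_CLOSE,np.ones((9,9)))
    n,lab,stt,_=cv2.connectedComponentsWithStats(m); k=1+np.argmax(stt[1:,4])
    cs,_=cv2.findContours((lab==k).astype(np.uint8),cv2.RETR_EXTERNAL,cv2.CHAIN_APPROX_NONE)
    c=max(cs,key=cv2.contourArea)[:,0].astype(float)
    P=unproj(f,c,z)[:,:2]
    def res(p):
        ca,sa=np.cos(p[2]),np.sin(p[2]); q=(P-p[:2])@np.array([[ca,-sa],[sa,ca]])
        # lid frame: long along first axis here
        dx=np.abs(q[:,0])-p[3]; dy=np.abs(q[:,1])-p[4]
        return np.where(dx>dy,dx,dy)
    r=least_squares(res,[*guess,-.1,l/2,w/2],loss='soft_l1',f_scale=.002)
    return r.x, np.sqrt(np.mean(r.fun**2))
E
python3 - <<'E'
from lid import *
t=shot('top');s=shot('side')
g=cv2.cvtColor(t['pixels'],cv2.COLOR_BGR2GRAY);print(g[180:240,380:430].max(),g[200,432])
for th in(100,115,130,145): print(th,fitlid(t,(375,155,435,265),.005,(.474,-.409),th=th))
g=cv2.cvtColor(s['pixels'],cv2.COLOR_BGR2GRAY);print(g[335,290],g[300,240])
for th in(115,130,145,160): print(th,fitlid(s,(250,290,380,355),.005,(.474,-.409),th=th))
crop(s,'s38',250,285,385,360,5.5)
E
```

```text
178 114
100 (array([ 0.48530052, -0.41415895, -0.03878263,  0.1567274 ,  0.08696633]), np.float64(0.0015660283136441607))
115 (array([ 0.49279758, -0.41379414, -0.22589649,  0.14631474,  0.06693188]), np.float64(0.012113085762479242))
130 (array([ 0.47314117, -0.40869503, -0.10823968,  0.12126515,  0.05209093]), np.float64(0.0008690444956960008))
145 (array([ 0.47267629, -0.40764347, -0.10745302,  0.11897786,  0.05048717]), np.float64(0.0008789314724393498))
161 111
115 (array([ 0.47896736, -0.40421923, -0.38056558,  0.14761851,  0.08955721]), np.float64(0.0066322196032782485))
130 (array([ 0.47482457, -0.41097473, -0.11225988,  0.12062024,  0.05230027]), np.float64(0.0009320169623327849))
145 (array([ 0.47429612, -0.41193523, -0.11247687,  0.1200799 ,  0.05099978]), np.float64(0.0009331478130122989))
160 (array([ 0.47379234, -0.41192713, -0.11085667,  0.11941445,  0.05049924]), np.float64(0.001025365897377003))
```

View pics/s38.png

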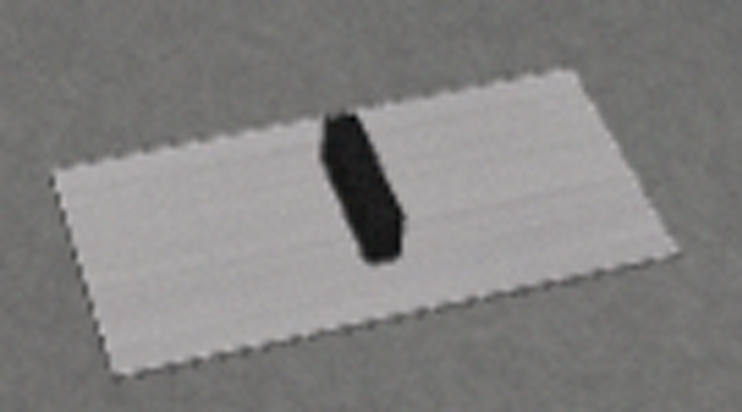

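Run:
```python
from h import *
t=shot('top');s=shot('side'); st()
crop(t,'t39',212,130,280,240,7)
# overlay predicted rim rect inner ±56 x ±125 at z=.059 for C
for nm,f in(('t',t),('s',s)):
    im=cv2.resize(f['pixels'],None,fx=6,fy=6,interpolation=cv2.INTER_CUBIC)
    for (a,b,z,col) in((.056,.125,.059,(0,0,255)),(.053,.122,.052,(0,255,0))):
        P=np.array([T(sx*a,sy*b,z) for sx,sy in((1,1),(1,-1),(-1,-1),(-1,1))]); p=proj(f,P)
        cv2.polylines(im,[np.int32((p+.5)*6)],True,col,1)
    pts=proj(f,np.array([T(sx*.0463,c+sy*.0222,.05) for c in(-.07,0,.07) for sx in(1,-1) for sy in(1,-1)]))
    for q in pts: cv2.circle(im,tuple(np.int32((q+.5)*6)),3,(255,0,255),1)
    b=(212*6,130*6,285*6,230*6) if nm=='t' else (222*6,175*6,325*6,225*6)
    cv2.imwrite(f'pics/ov_{nm}.png',im[b[1]:b[3],b[0]:b[2]])
```

```text
43.675 [-1.5709e+00  1.0000e-04  3.0774e+00] [0.4911 0.3459 0.2093] [ 0.06 -0.02  0.87] 0.0523 tray: [0.2945, 0.0713]
```

View pics/ov_t.png

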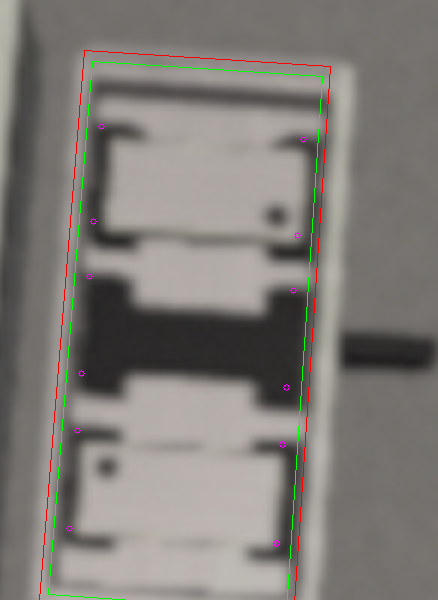

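View pics/ov_s.png

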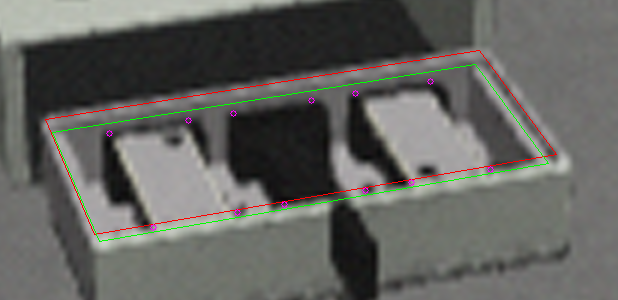

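Call:
{"fn": "move_arm", "kwargs": {"jaw": [0.5, 0.5, 0.5, 0.5, 0.5], "offset": [[0, 0, 0.06], [0, 0, 0.06], [0, 0, 0.06], [0, 0, 0.06], [0, 0, 0.06]], "roll": [0.046, 0, 0, 0, 0]}}

```text
t: 44.3
eef_pos: [0.4604, 0.0459, 0.2095]
ee_rot: [-1.571, 0.001, 3.032]
force: [1.2, -0.5, -0.3]
width: 0.0437
```

Call:
{"fn": "move_arm", "kwargs": {"jaw": [0.5, 0.5, 0.5, 0.5, 0.5], "offset": [[0, 0, 0.06], [0, 0, 0.06], [0, 0, 0.06], [0, 0, 0.06], [0, 0, 0.06]], "roll": [0, 0, 0, 0, 0]}}

```text
t: 44.92
eef_pos: [0.4275, -0.2525, 0.2097]
ee_rot: [-1.571, 0.001, 3.032]
force: [1.7, 0.2, 0.1]
width: 0.0439
```

Run:
```python
from lid import *
st(); print(off([.4738,-.4095,.06]).round(4))
s=shot('side'); print(fitlid(s,(250,290,380,355),.005,(.474,-.409),th=145)); print(lm(s,'lid'))
```

```text
44.925 [-1.5707e+00  1.1000e-03  3.0319e+00] [ 0.4275 -0.2525  0.2097] [1.67 0.17 0.15] 0.0439 tray: [-0.3068, 0.0971]
[-0.063   0.1497  0.1509]
(array([ 0.47476233, -0.41097957, -0.11208472,  0.12061835,  0.05233723]), np.float64(0.0009096001380523435))
[(0.86, [0.4743, -0.4125, -0.0009])]
```

Call:
{"fn": "move_arm", "kwargs": {"jaw": [0.5, 0.5, 0.5, 0.5, 0.5], "offset": [[-0.021, 0, 0.05], [-0.021, 0, 0.05], [-0.021, 0.03, 0.051], [0, 0.06, 0], [0, 0.06, 0]], "roll": [0, 0, 0, 0, 0]}}

```text
t: 45.65
eef_pos: [0.474, -0.4078, 0.0577]
ee_rot: [-1.571, 0.001, 3.03]
force: [1.1, -0.3, -0.6]
width: 0.0438
```

Call:
{"fn": "move_arm", "kwargs": {"jaw": [0.5, 0.5], "offset": [[0, 0, 0], [0, 0, 0]], "roll": [0, 0]}}

```text
t: 45.9
eef_pos: [0.4753, -0.4079, 0.0616]
ee_rot: [-1.569, 0.002, 3.033]
force: [0.3, 0.2, 1.4]
width: 0.0439
```

Run:
```python
from lid import *
st(); print(off([.4738,-.4095,.009]).round(4))
s=shot('side'); crop(s,'s40',250,240,385,360,5)
```

```text
45.9 [-1.5694e+00  1.8000e-03  3.0328e+00] [ 0.4753 -0.4079  0.0616] [0.31 0.16 1.42] 0.0439 tray: [-0.4588, 0.0396]
[0.0015 0.0526 0.0017]
```

View pics/s40.png

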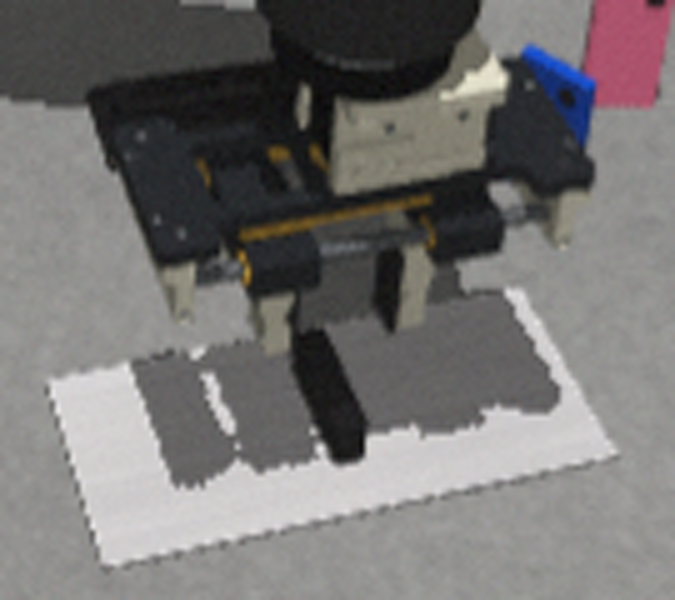

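Aligned. Descend and grip.

Call:
{"fn": "move_arm", "kwargs": {"jaw": [0.5, 0.5, 0.5, 0.5, 0.5], "offset": [[0.001, 0.015, 0.001], [0, 0.015, 0], [0, 0.012, 0], [0, 0.009, 0], [0, 0, 0]], "roll": [0, 0, 0, 0, 0]}}

```text
t: 46.58
eef_pos: [0.4722, -0.408, 0.0073]
ee_rot: [-1.571, -0.002, 3.032]
force: [-1.4, -0.2, -0.1]
width: 0.0438
```

Call:
{"fn": "move_arm", "kwargs": {"jaw": [1, 1, 1, 1, 1], "offset": [[0, 0, 0], [0, 0, 0], [0, 0, 0], [0, 0, 0], [0, 0, 0]], "roll": [0, 0, 0, 0, 0], "grip_force": 30}}

```text
t: 47.2
eef_pos: [0.4733, -0.4084, 0.0088]
ee_rot: [-1.57, 0.001, 3.032]
force: [1.0, 0.5, 1.5]
width: 0.0157
```

Run:
```python
from lid import *
st()
```

```text
47.2 [-1.5704e+00  1.0000e-03  3.0318e+00] [ 0.4733 -0.4084  0.0088] [0.96 0.55 1.52] 0.0157 tray: [-0.4595, 0.0416]
```

Call:
{"fn": "move_arm", "kwargs": {"jaw": [1, 1, 1, 1, 1], "offset": [[0, -0.01, 0], [0, -0.03, 0], [0, -0.05, 0], [0, -0.05, 0], [0, 0, 0]], "roll": [0, 0, 0, -0.047, 0]}}

```text
t: 47.82
eef_pos: [0.4747, -0.4095, 0.1534]
ee_rot: [-1.567, 0.007, 3.08]
force: [-0.7, -0.2, -4.2]
width: 0.0158
```

Run:
```python
from lid import *
st(); print(off([.543,.0451,.149]).round(4))
s=shot('side'); crop(s,'s41',230,200,400,340,4.5)
t=shot('top'); crop(t,'t41',370,150,460,280,5)
```

```text
47.825 [-1.5674  0.007   3.0795] [ 0.4747 -0.4095  0.1534] [-0.7  -0.25 -4.19] 0.0158 tray: [-0.4604, 0.0402]
[-0.0399  0.0031 -0.4579]
```

View pics/s41.png

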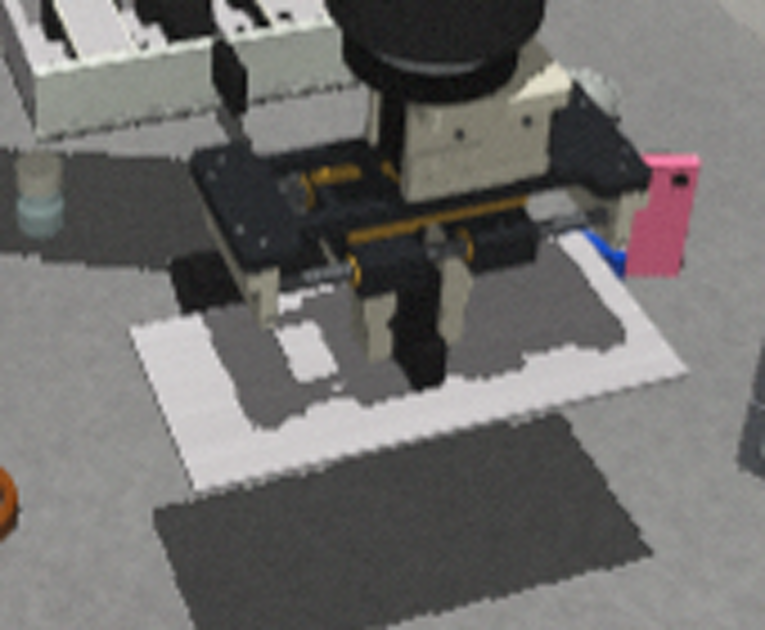

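View pics/t41.png

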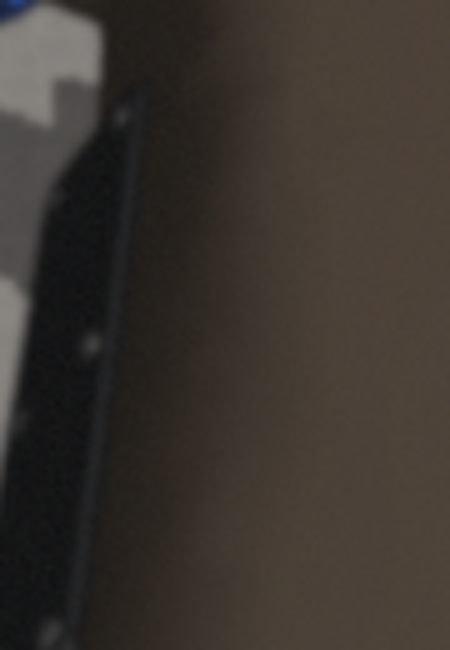

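Call:
{"fn": "move_arm", "kwargs": {"jaw": [1, 1, 1, 1, 1], "offset": [[-0.005, 0, -0.057], [-0.005, 0, -0.057], [-0.005, 0, -0.057], [-0.005, 0, -0.057], [-0.005, 0, -0.057]], "roll": [0, 0, 0, 0, 0]}}

```text
t: 48.55
eef_pos: [0.5142, -0.1236, 0.1465]
ee_rot: [-1.571, -0.004, 3.078]
force: [2.0, 0.3, -4.4]
width: 0.0161
```

Call:
{"fn": "move_arm", "kwargs": {"jaw": [1, 1, 1, 1, 1], "offset": [[-0.005, 0, -0.057], [-0.005, 0, -0.057], [-0.005, 0, -0.057], [0, 0, 0], [0, 0, 0]], "roll": [0, 0, 0, 0, 0]}}

```text
t: 49.18
eef_pos: [0.54, 0.0442, 0.1467]
ee_rot: [-1.569, -0.003, 3.079]
force: [-0.8, 0.1, -4.6]
width: 0.0157
```

Run:
```python
from lid import *
st(); print(off([.543,.0451,.10]).round(4))
s=shot('side'); crop(s,'s42',200,130,340,230,5.5)
```

```text
49.175 [-1.5694 -0.0034  3.0792] [0.54   0.0442 0.1467] [-0.76  0.12 -4.64] 0.0157 tray: [-0.0035, 0.0034]
[-0.0031  0.0467 -0.0012]
```

View pics/s42.png

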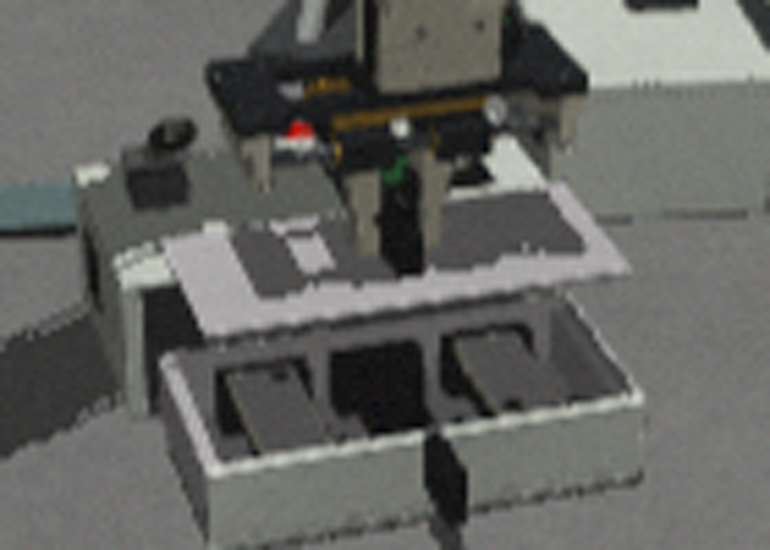

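Call:
{"fn": "move_arm", "kwargs": {"jaw": [1, 1, 1, 1, 1], "offset": [[0, 0.03, 0], [0, 0.028, 0], [0, 0, 0], [0, 0, 0], [0, 0, 0]], "roll": [0, 0, 0, 0, 0]}}

```text
t: 49.85
eef_pos: [0.5422, 0.0443, 0.0916]
ee_rot: [-1.572, 0.002, 3.078]
force: [-0.6, -0.6, -4.3]
width: 0.0158
```

Run:
```python
from lid import *
st(); print(off([.543,.0451,.06]).round(4))
s=shot('side'); crop(s,'s43',215,150,335,230,6.5)
t=shot('top'); crop(t,'t43',200,120,290,250,5.5)
```

```text
49.85 [-1.5716e+00  1.9000e-03  3.0782e+00] [0.5422 0.0443 0.0916] [-0.61 -0.57 -4.29] 0.0158 tray: [-0.0033, 0.0013]
[-0.0006  0.0316 -0.0009]
```

View pics/s43.png

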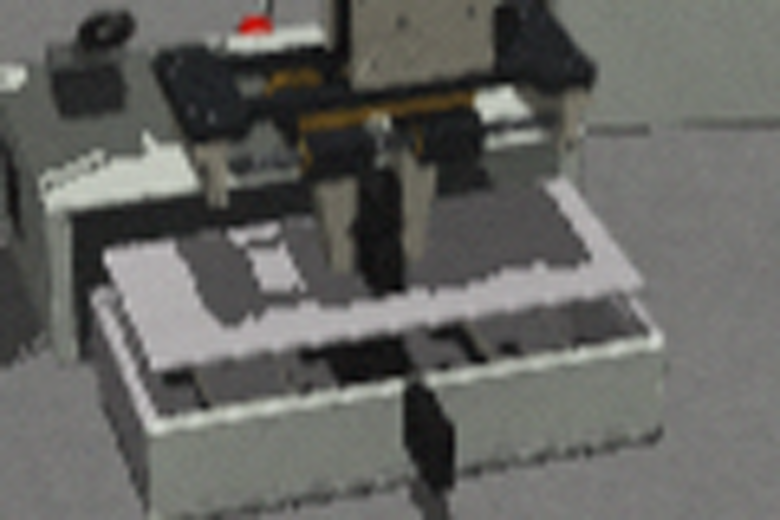

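View pics/t43.png

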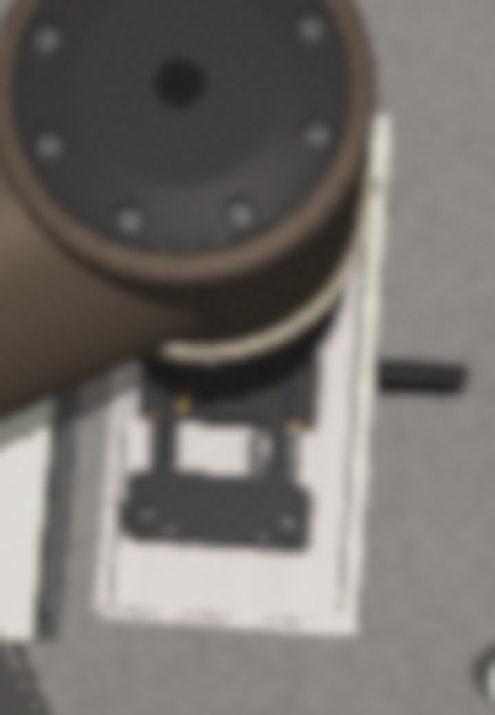

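Run:
```python
from lid import *
t=shot('top'); crop(t,'t44',212,215,272,240,13)
st()
s=arm.get_state(); h=s['eef_pos']
R=Ro.from_euler('z',s['ee_rot'][2]).as_matrix(); u=-R[:,0]; v=-np.cross([0,0,1],-u); v=np.cross([0,0,1],u)
# u ~ world +x dir (lid long), v ~ world +y
L=[h-u*.122+v*a-v*.0013+[0,0,-.009+.005] for a in(-.053,.053)]
print('lid pred',((proj(t,L)-[212,215])*13).round(0).tolist())
for x in(.1225,.125,.129): print(x,((proj(t,[T(-.056,x,.059),T(.056,x,.059)])-[212,215])*13).round(0).tolist())
```

```text
50.0 [-1.5715e+00  1.3000e-03  3.0786e+00] [0.5418 0.0444 0.0912] [ 1.16  0.28 -4.05] 0.0156 tray: [-0.0032, 0.0017]
lid pred [[638.0, 220.0], [102.0, 182.0]]
0.1225 [[629.0, 215.0], [80.0, 177.0]]
0.125 [[629.0, 228.0], [79.0, 189.0]]
0.129 [[627.0, 248.0], [77.0, 209.0]]
```

View pics/t44.png

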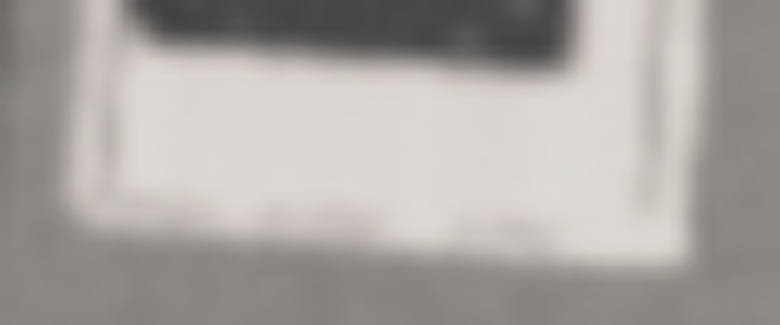

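Call:
{"fn": "move_arm", "kwargs": {"jaw": [1, 1, 1, 1, 1], "offset": [[-0.0005, 0.008, -0.001], [0, 0.008, 0], [0, 0.006, 0], [0, 0, 0], [0, 0, 0]], "roll": [0, 0, 0, 0, 0]}}

```text
t: 50.62
eef_pos: [0.5421, 0.0453, 0.0683]
ee_rot: [-1.571, -0.0, 3.079]
force: [-0.3, -0.4, -3.7]
width: 0.0162
```

Run:
```python
from lid import *
st()
s=shot('side'); crop(s,'s45',215,165,335,230,6.5)
t=shot('top'); crop(t,'t45',212,215,272,240,13)
```

```text
50.625 [-1.5706e+00 -1.0000e-04  3.0787e+00] [0.5421 0.0453 0.0683] [-0.25 -0.37 -3.7 ] 0.0162 tray: [-0.0023, 0.0015]
```

View pics/s45.png

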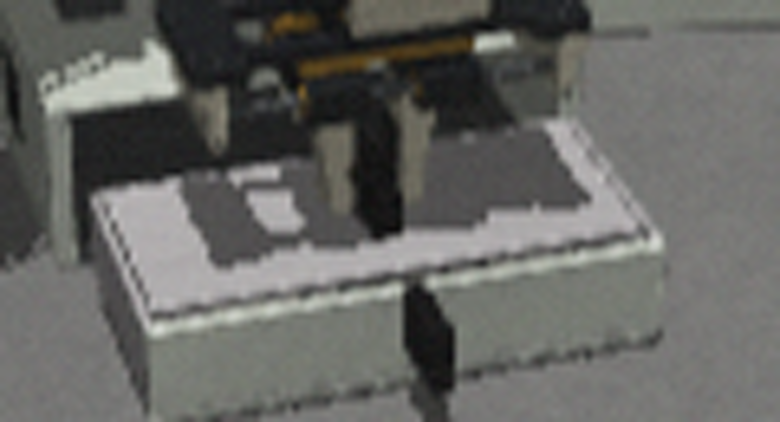

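View pics/t45.png

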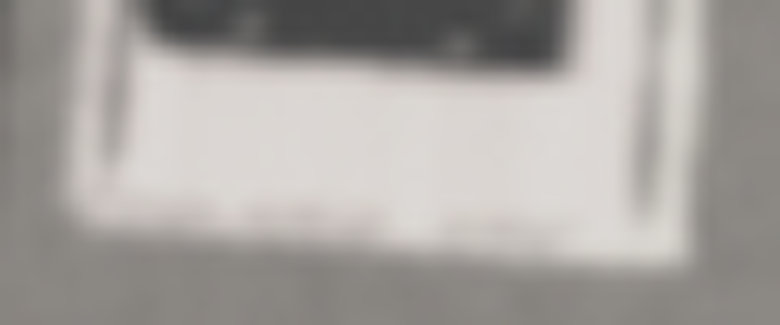

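Call:
{"fn": "move_arm", "kwargs": {"jaw": [1, 1, 1, 1, 1], "offset": [[0, 0.003, 0], [0, 0.003, 0], [0, 0.002, 0], [0, 0, 0], [0, 0, 0]], "roll": [0, 0, 0, 0, 0]}}

```text
t: 51.35
eef_pos: [0.5419, 0.0453, 0.0607]
ee_rot: [-1.571, -0.0, 3.079]
force: [-4.0, 0.6, 4.9]
width: 0.0155
```

Run:
```python
from lid import *
st()
s=shot('side'); crop(s,'s46',215,165,335,230,6.5)
```

```text
51.35 [-1.5707 -0.      3.0787] [0.5419 0.0453 0.0607] [-3.96  0.6   4.89] 0.0155 tray: [-0.0023, 0.0017]
```

View pics/s46.png

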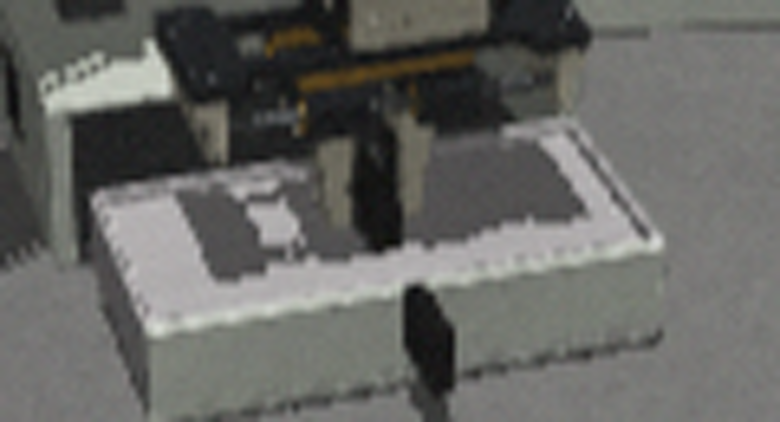

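Call:
{"fn": "move_arm", "kwargs": {"jaw": [0.6, 0.6, 0.6, 0.6, 0.6], "offset": [[0, 0, 0], [0, 0, 0], [0, 0, 0], [0, -0.04, 0], [0, -0.06, 0]], "roll": [0, 0, 0, 0, 0]}}

```text
t: 52.02
eef_pos: [0.5408, 0.0449, 0.1598]
ee_rot: [-1.569, -0.004, 3.078]
force: [1.9, 0.3, -0.1]
width: 0.0348
```

Call:
{"fn": "move_arm", "kwargs": {"jaw": [0.6, 0.6, 0.6, 0.6, 0.6], "offset": [[0, -0.05, -0.04], [0, 0, -0.06], [0, 0, -0.06], [0, 0, -0.06], [0, 0, -0.06]], "roll": [0, 0, 0, 0, 0]}}

```text
t: 52.65
eef_pos: [0.5595, 0.3258, 0.2093]
ee_rot: [-1.571, 0.0, 3.079]
force: [1.4, 0.1, 0.6]
width: 0.0351
```

Run:
```python
from lid import *
st()
s=shot('side'); crop(s,'s47',215,165,335,230,6.5)
t=shot('top'); crop(t,'t47',200,120,290,250,5.5)
for n in ('tray','lid','pull'): print(n,lm(t,n),lm(s,n))
```

```text
52.65 [-1.5711e+00  4.0000e-04  3.0786e+00] [0.5595 0.3258 0.2093] [1.37 0.06 0.62] 0.0351 tray: [0.2787, 0.0017]
tray [(0.75, [0.4555, 0.2389, 0.1237])] []
lid [(0.68, [0.5381, 0.0445, 0.051])] [(0.66, [0.536, 0.0434, 0.0507])]
pull [(0.8, [0.5405, -0.0491, 0.0608]), (0.41, [0.5495, 0.1311, 0.004])] [(0.83, [0.5376, -0.0472, 0.0663])]
```

View pics/s47.png

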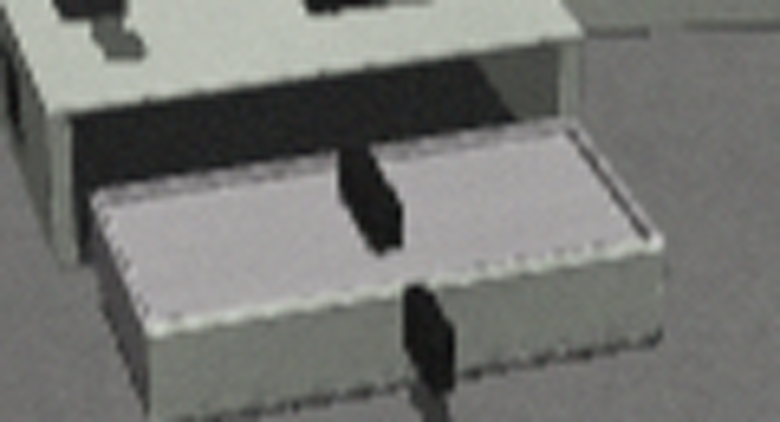

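View pics/t47.png

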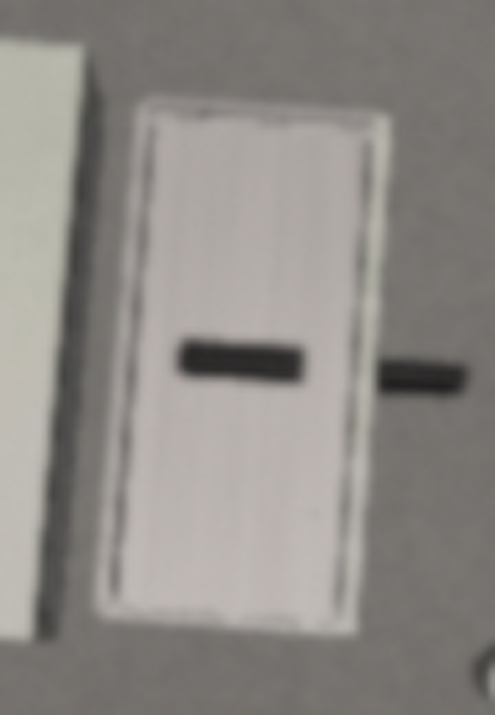

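Run:
```python
from h import *
st(); print(off([.537,-.057,.045]).round(4))
```

```text
53.05 [-1.5709e+00  1.0000e-04  3.0775e+00] [0.5597 0.3227 0.2094] [ 0.31 -0.12 -0.03] 0.0349 tray: [0.2757, 0.0014]
[-0.0017  0.1644  0.3804]
```

Call:
{"fn": "move_arm", "kwargs": {"jaw": [0.5, 0.5, 0.5, 0.5, 0.5], "offset": [[0, 0, 0.06], [0, 0, 0.06], [0, 0, 0.06], [0, 0, 0.06], [0, 0, 0.06]], "roll": [0, 0, 0, 0, 0]}}

```text
t: 53.68
eef_pos: [0.54, 0.0216, 0.2099]
ee_rot: [-1.571, 0.001, 3.078]
force: [1.6, -0.0, 0.2]
width: 0.0437
```

Call:
{"fn": "move_arm", "kwargs": {"jaw": [0.5, 0.5, 0.5, 0.5, 0.5], "offset": [[0, 0, 0.06], [-0.0015, 0.05, 0.02], [0, 0.04, 0], [0, 0, 0], [0, 0, 0]], "roll": [0, 0, 0, 0, 0]}}

```text
t: 54.3
eef_pos: [0.5381, -0.0558, 0.1209]
ee_rot: [-1.571, 0.002, 3.079]
force: [1.1, -0.1, -0.4]
width: 0.0442
```

Run:
```python
from h import *
st(); print(off([.537,-.057,.045]).round(4))
s=shot('side'); crop(s,'s48',215,130,335,230,6)
```

```text
54.3 [-1.5708e+00  2.0000e-03  3.0787e+00] [ 0.5381 -0.0558  0.1209] [ 1.05 -0.15 -0.43] 0.0442 tray: [-0.1034, -0.0009]
[0.0011 0.0759 0.0013]
```

View pics/s48.png

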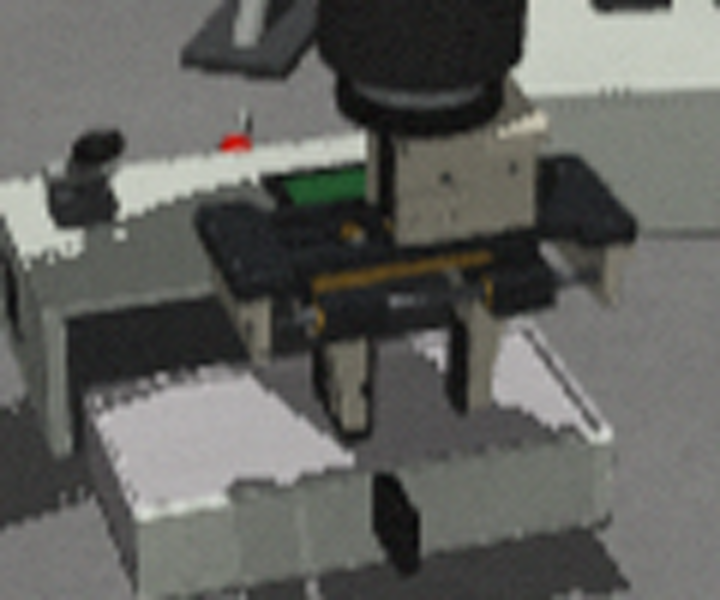

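Call:
{"fn": "move_arm", "kwargs": {"jaw": [0.5, 0.5, 0.5, 0.5, 1], "offset": [[0.0005, 0.03, 0.001], [0, 0.025, 0], [0, 0.015, 0], [0, 0.005, 0], [0, 0, 0]], "roll": [0, 0, 0, 0, 0], "grip_force": 20}}

```text
t: 54.98
eef_pos: [0.5371, -0.0563, 0.0448]
ee_rot: [-1.571, 0.001, 3.079]
force: [0.3, -0.7, -1.2]
width: 0.0386
```

Call:
{"fn": "move_arm", "kwargs": {"jaw": [1, 1, 1, 1, 1], "offset": [[0, 0, 0], [0, 0, 0], [0, 0, 0], [0, 0, 0], [0, 0, -0.004]], "roll": [0, 0, 0, 0, 0]}}

```text
t: 55.6
eef_pos: [0.5372, -0.0527, 0.0446]
ee_rot: [-1.571, 0.001, 3.078]
force: [0.3, -1.4, 5.3]
width: 0.0118
```

Run:
```python
from h import *
st(); print(off([.537+.145*.0656,-.057+.145*.998,.045]).round(4))
```

```text
55.6 [-1.5706e+00  7.0000e-04  3.0784e+00] [ 0.5372 -0.0527  0.0446] [ 0.28 -1.44  5.27] 0.0118 tray: [-0.1004, 0.0002]
[-0.0005 -0.0005 -0.1407]
```

Call:
{"fn": "move_arm", "kwargs": {"jaw": [1, 1, 1, 1, 1], "offset": [[0, 0, -0.006], [0, 0, -0.012], [0, 0, -0.018], [0, 0, -0.018], [0, 0, -0.018]], "roll": [0, 0, 0, 0, 0]}}

```text
t: 56.22
eef_pos: [0.5421, 0.0205, 0.0446]
ee_rot: [-1.571, 0.001, 3.079]
force: [3.0, -2.1, 5.2]
width: 0.0118
```

Call:
{"fn": "move_arm", "kwargs": {"jaw": [1, 1, 1, 1, 1], "offset": [[0, 0, -0.018], [0, 0, -0.018], [0, 0, -0.012], [0, 0, -0.008], [0, 0, 0]], "roll": [0, 0, 0, 0, 0]}}

```text
t: 56.85
eef_pos: [0.5458, 0.0771, 0.0446]
ee_rot: [-1.572, 0.002, 3.08]
force: [2.8, 1.4, 5.2]
width: 0.0118
```

Run:
```python
from h import *
st()
s=shot('side'); crop(s,'s49',215,130,335,230,6)
```

```text
56.85 [-1.5720e+00  1.8000e-03  3.0798e+00] [0.5458 0.0771 0.0446] [2.85 1.39 5.25] 0.0118 tray: [0.0296, -0.0002]
```

View pics/s49.png

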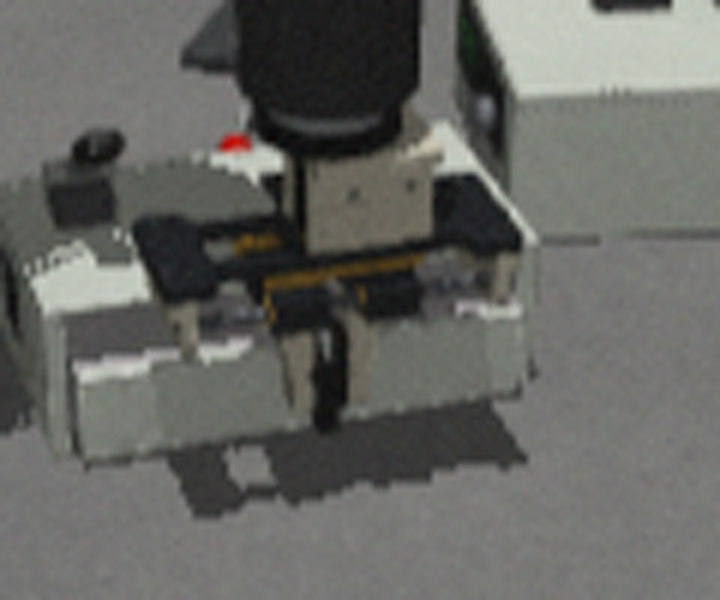

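Call:
{"fn": "move_arm", "kwargs": {"jaw": [1, 1, 1, 1, 1], "offset": [[0, 0, -0.006], [0, 0, -0.005], [0, 0, -0.004], [0, 0, -0.003], [0, 0, 0]], "roll": [0, 0, 0, 0, 0]}}

```text
t: 57.52
eef_pos: [0.5468, 0.0933, 0.0446]
ee_rot: [-1.57, 0.001, 3.079]
force: [5.8, -5.9, 5.0]
width: 0.0116
```

Run:
```python
from h import *
st()
```

```text
57.525 [-1.5702e+00  1.2000e-03  3.0792e+00] [0.5468 0.0933 0.0446] [ 5.79 -5.86  5.04] 0.0116 tray: [0.0459, -0.0003]
```

Call:
{"fn": "move_arm", "kwargs": {"jaw": [1, 1, 1, 1, 1], "offset": [[0, 0, -0.002], [0, 0, -0.002], [0, 0, 0], [0, 0, 0], [0, 0, 0]], "roll": [0, 0, 0, 0, 0]}}

```text
t: 58.15
eef_pos: [0.5468, 0.0937, 0.0445]
ee_rot: [-1.566, -0.0, 3.079]
force: [11.4, -23.6, 5.4]
width: 0.0118
```

Run:
```python
from h import *
st()
s=shot('side'); crop(s,'s50',215,130,335,230,6)
```

```text
58.15 [-1.5659e+00 -2.0000e-04  3.0786e+00] [0.5468 0.0937 0.0445] [ 11.44 -23.56   5.41] 0.0118 tray: [0.0463, -0.0002]
```

View pics/s50.png

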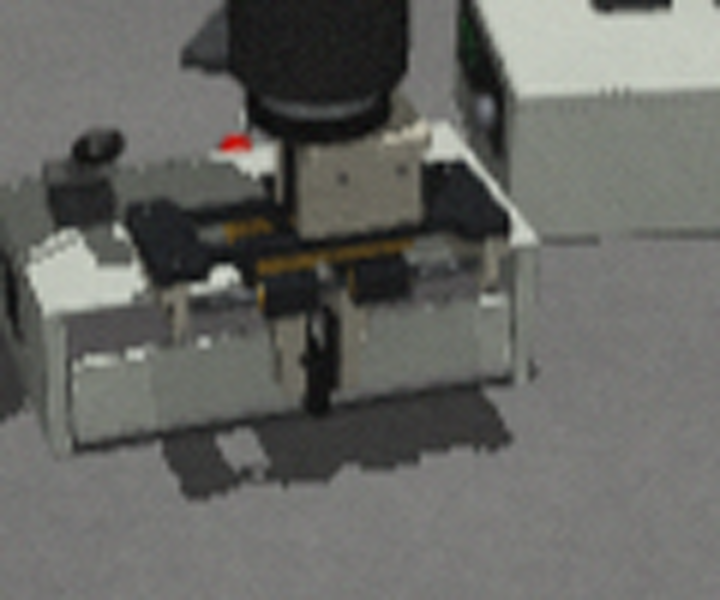

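Call:
{"fn": "move_arm", "kwargs": {"jaw": [1, 0.6, 0.6, 0.6, 0.6], "offset": [[0, 0, 0.003], [0, 0, 0], [0, 0, 0], [0, 0, 0], [0, -0.04, 0]], "roll": [0, 0, 0, 0, 0]}}

```text
t: 58.82
eef_pos: [0.5435, 0.0935, 0.0816]
ee_rot: [-1.568, -0.006, 3.078]
force: [1.0, 0.8, 0.7]
width: 0.0347
```

Call:
{"fn": "move_arm", "kwargs": {"jaw": [0.6, 0.6, 1, 1, 1], "offset": [[0, -0.06, 0], [0, -0.06, 0], [0, -0.02, 0], [0, 0, 0], [0, 0, 0]], "roll": [0, 0, 0, 0, 0]}}

```text
t: 59.45
eef_pos: [0.5452, 0.0942, 0.2229]
ee_rot: [-1.57, -0.002, 3.079]
force: [-0.7, -0.5, 0.3]
width: 0.0106
```

Run:
```python
from h import *
st()
s=shot('side'); crop(s,'s51',190,90,335,230,5)
t=shot('top'); crop(t,'t51',140,110,260,250,5)
for n in('clamp_mid','clamp_pivot','pull','lid'): print(n,lm(t,n),lm(s,n))
```

```text
59.45 [-1.5703e+00 -1.9000e-03  3.0786e+00] [0.5452 0.0942 0.2229] [-0.65 -0.54  0.34] 0.0106 tray: [0.0467, 0.0014]
clamp_mid [(0.81, [0.4559, 0.2038, 0.1573])] [(0.57, [0.4504, 0.2015, 0.1584]), (0.56, [0.5453, 0.1008, 0.0652])]
clamp_pivot [(0.61, [0.4541, 0.2359, 0.1243])] [(0.77, [0.4557, 0.2371, 0.1255])]
pull [(0.48, [0.5512, 0.0995, 0.0604])] [(0.86, [0.5483, 0.1034, 0.0639])]
lid [(0.44, [0.4514, 0.4029, 0.0036])] [(0.81, [0.5497, 0.1945, 0.0509])]
```

View pics/s51.png

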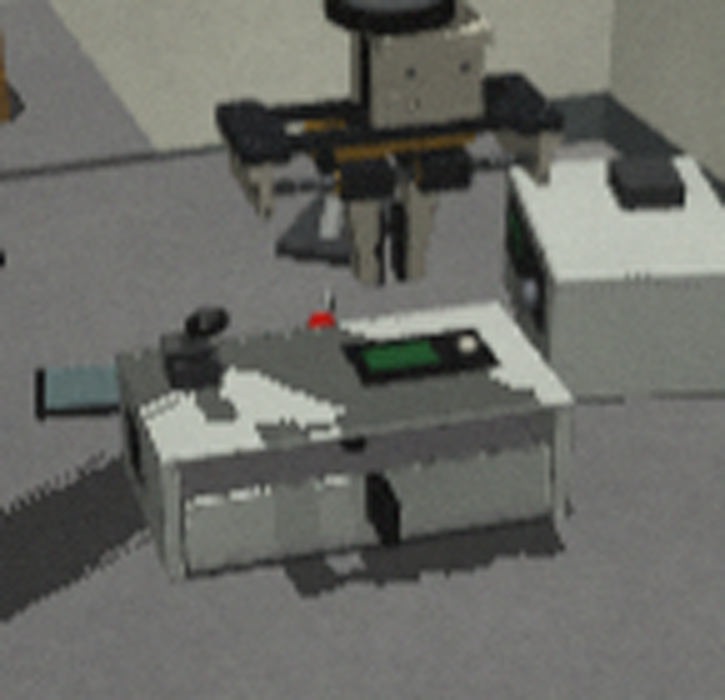

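View pics/t51.png

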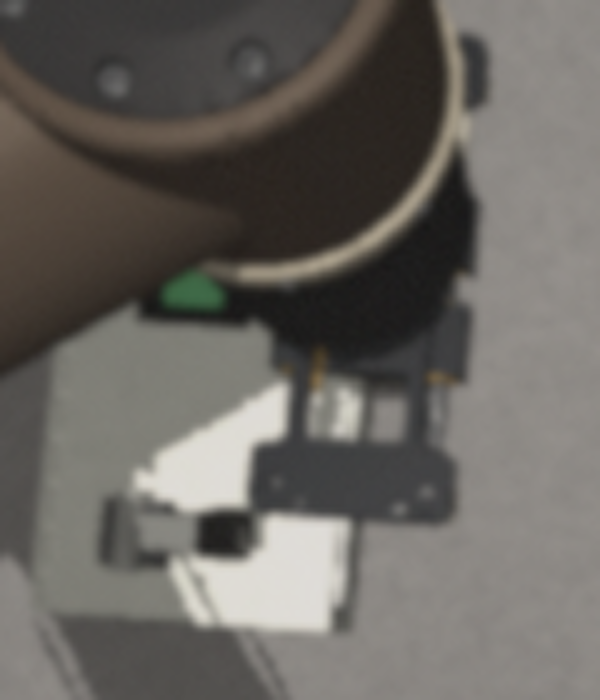

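Run:
```python
from h import *
st(); print(off([.451,.175,.22]).round(4))
```

```text
59.95 [-1.5706e+00 -3.0000e-04  3.0786e+00] [0.546  0.0942 0.224 ] [0.44 1.06 0.64] 0.0005 tray: [0.0467, 0.0006]
[ 0.0999  0.004  -0.0747]
```

Call:
{"fn": "move_arm", "kwargs": {"jaw": [1, 1, 1, 1, 1], "offset": [[0.05, 0, -0.037], [0.05, 0, -0.037], [0, 0, 0], [0, 0.02, 0], [0, 0, 0]], "roll": [0, 0, 0, 0, 0]}}

```text
t: 60.58
eef_pos: [0.4505, 0.1736, 0.2032]
ee_rot: [-1.569, -0.002, 3.078]
force: [-0.5, -0.4, -0.4]
width: 0.0007
```

Run:
```python
from h import *
st(); print(off([.451,.175,.13]).round(4))
s=shot('side'); crop(s,'s52',190,90,300,190,7)
```

```text
60.575 [-1.5692e+00 -1.8000e-03  3.0784e+00] [0.4505 0.1736 0.2032] [-0.52 -0.44 -0.37] 0.0007 tray: [0.12, 0.101]
[-0.0006  0.0732 -0.0015]
```

View pics/s52.png

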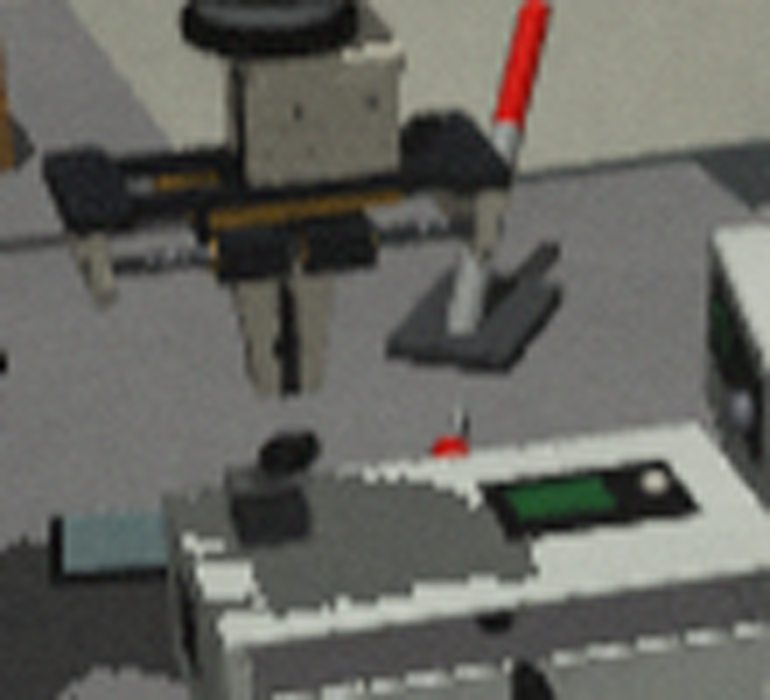

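Call:
{"fn": "move_arm", "kwargs": {"jaw": [1, 1, 1, 1, 1], "offset": [[0, 0.0, -0.006], [0, 0.012, 0], [0, 0.012, 0], [0, 0.012, 0], [0, 0.012, 0]], "roll": [0, 0, 0, 0, 0]}}

```text
t: 61.25
eef_pos: [0.4513, 0.1801, 0.1553]
ee_rot: [-1.57, -0.0, 3.079]
force: [0.1, -0.9, 1.9]
width: 0.0007
```

Call:
{"fn": "move_arm", "kwargs": {"jaw": [1, 1, 1, 1], "offset": [[0, 0.01, 0], [0, 0.006, 0], [0, 0.004, 0], [0, 0, 0]], "roll": [0, 0, 0, 0]}}

```text
t: 61.75
eef_pos: [0.4513, 0.1804, 0.136]
ee_rot: [-1.571, -0.0, 3.079]
force: [0.1, -0.7, -0.6]
width: 0.0004
```

Run:
```python
from h import *
st()
s=shot('side'); crop(s,'s53',190,90,300,190,7)
```

```text
61.75 [-1.5709e+00 -2.0000e-04  3.0785e+00] [0.4513 0.1804 0.136 ] [ 0.09 -0.72 -0.55] 0.0004 tray: [0.1268, 0.1006]
```

View pics/s53.png

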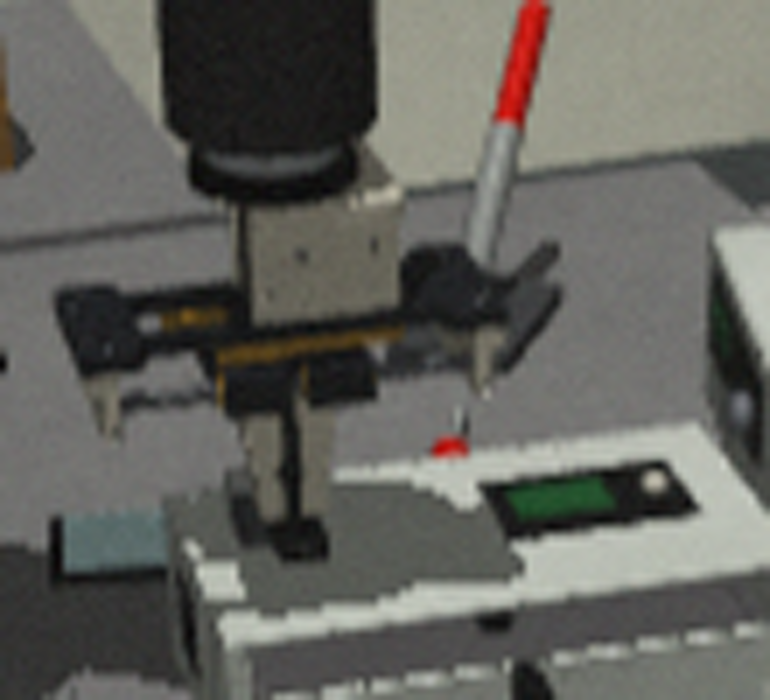

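Lever is nearly down; press to the stop.

Call:
{"fn": "move_arm", "kwargs": {"jaw": [1, 1, 1, 1, 1], "offset": [[0, 0.002, 0], [0, 0.002, 0], [0, 0.001, 0], [0, 0, 0], [0, 0, 0]], "roll": [0, 0, 0, 0, 0]}}

```text
t: 62.42
eef_pos: [0.4516, 0.1804, 0.1321]
ee_rot: [-1.571, 0.001, 3.079]
force: [-2.8, -0.9, 9.0]
width: 0.0001
```

Run:
```python
from h import *
st()
```

```text
62.425 [-1.5711e+00  9.0000e-04  3.0789e+00] [0.4516 0.1804 0.1321] [-2.84 -0.91  8.97] 0.0001 tray: [0.1268, 0.1003]
```

Call:
{"fn": "move_arm", "kwargs": {"jaw": [1, 1, 1, 1], "offset": [[0, 0.001, 0], [0, 0.001, 0], [0, 0, 0], [0, 0, 0]], "roll": [0, 0, 0, 0]}}

```text
t: 62.92
eef_pos: [0.4517, 0.1804, 0.1317]
ee_rot: [-1.571, 0.002, 3.08]
force: [-9.7, -3.2, 25.0]
width: 0.0005
```

Call:
{"fn": "move_arm", "kwargs": {"jaw": [1, 1, 1, 1, 1], "offset": [[0, -0.03, 0], [0, -0.06, 0], [0, -0.05, 0.04], [0, 0, 0.06], [0, 0, 0.06]], "roll": [0, 0, 0, 0, 0]}}

```text
t: 63.55
eef_pos: [0.441, 0.0206, 0.2686]
ee_rot: [-1.572, 0.002, 3.08]
force: [0.7, -0.3, -0.8]
width: 0.0005
```

Call:
{"fn": "move_arm", "kwargs": {"jaw": [1, 1, 1, 1, 1], "offset": [[0, 0, 0.06], [0, 0, 0.06], [0, 0, 0.06], [0, 0, 0], [0, 0, 0]], "roll": [0, 0, 0, 0, 0]}}

```text
t: 64.18
eef_pos: [0.4298, -0.1582, 0.2678]
ee_rot: [-1.571, -0.0, 3.077]
force: [-0.1, -0.6, 0.2]
width: 0.0004
```

Run:
```python
from h import *
st()
s=shot('side','side54'); crop(s,'s54',190,110,330,220,5.5)
t=shot('top','top54'); crop(t,'t54',130,110,270,250,5)
for n in('clamp_mid','clamp_pivot','pull','lid','phone','screwdriver','flux','dish','tape'): print(n,lm(t,n)[:1],lm(s,n)[:1])
```

```text
64.175 [-1.5711e+00 -2.0000e-04  3.0770e+00] [ 0.4298 -0.1582  0.2678] [-0.08 -0.55  0.23] 0.0004 tray: [-0.2125, 0.1008]
clamp_mid [(0.47, [0.4505, 0.4056, 0.004])] [(0.54, [0.45, 0.1917, 0.1296])]
clamp_pivot [(0.94, [0.4558, 0.2377, 0.1236])] [(0.69, [0.4566, 0.2367, 0.1252])]
pull [(0.48, [0.5487, 0.1016, 0.0604])] [(0.76, [0.547, 0.1022, 0.0659])]
lid [] [(0.71, [0.55, 0.1949, 0.0511])]
phone [(0.59, [0.4495, 0.4036, 0.0032])] [(0.6, [0.4501, 0.4028, -0.0032])]
screwdriver [(0.64, [0.6188, 0.4346, -0.0018])] []
flux [(0.28, [0.6181, 0.4375, -0.0003])] [(0.48, [0.3874, -0.0911, -0.003])]
dish [(0.66, [0.7719, -0.109, -0.0018])] [(0.75, [0.7745, -0.1108, -0.0015])]
tape [(0.56, [0.2805, -0.3061, 0.0012])] [(0.78, [0.2778, -0.3062, 0.0007])]
```

View pics/s54.png

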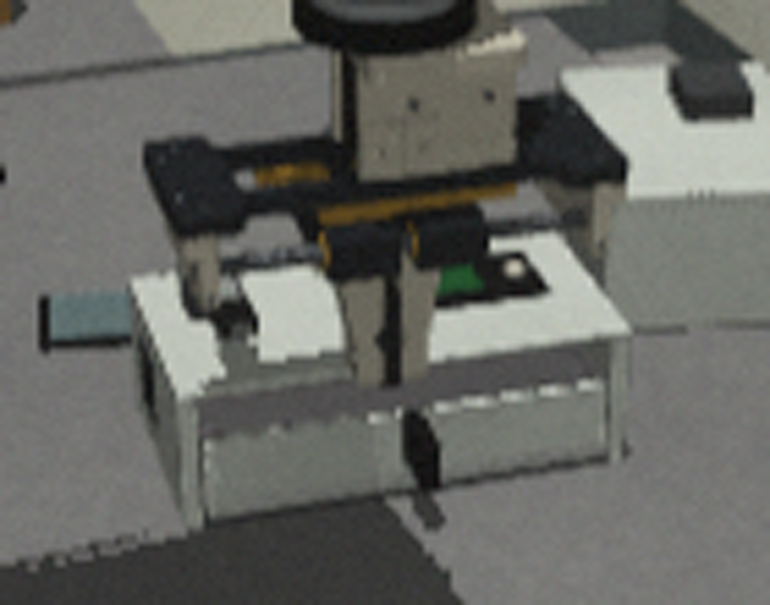

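View pics/t54.png

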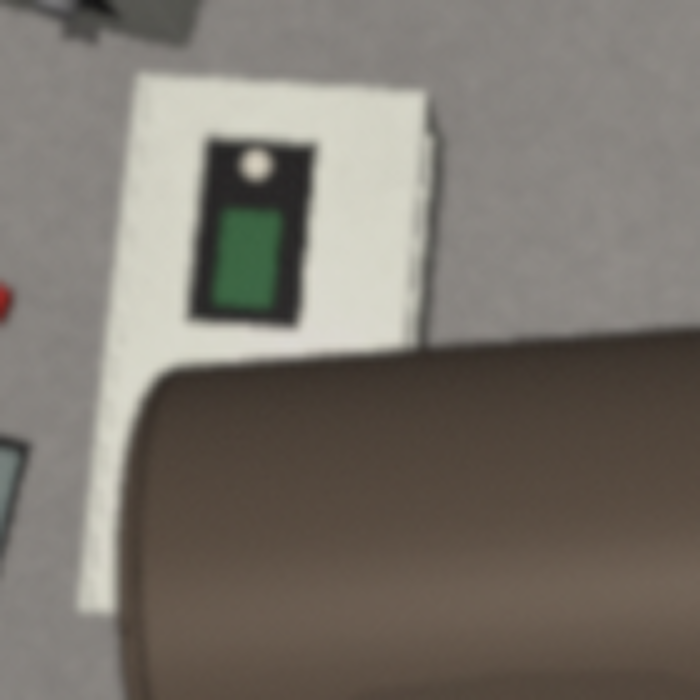

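Call:
{"fn": "move_arm", "kwargs": {"jaw": [1, 1, 1, 1], "offset": [[-0.06, 0, 0.03], [-0.06, 0, 0.03], [-0.06, 0, 0.03], [0, 0, 0]], "roll": [0, 0, 0, 0]}}

```text
t: 65.68
eef_pos: [0.5943, -0.2541, 0.2638]
ee_rot: [-1.571, -0.005, 3.077]
force: [-1.4, 0.6, -1.0]
width: 0.0005
```

Run:
```python
from h import *
st()
s=shot('side'); crop(s,'s55',190,130,330,220,5.5)
print(lm(s,'clamp_mid'),lm(s,'clamp_pivot'),lm(s,'pull'),lm(s,'flux'),lm(s,'lid'))
```

```text
65.675 [-1.5709 -0.0054  3.0767] [ 0.5943 -0.2541  0.2638] [-1.37  0.56 -1.04] 0.0005 tray: [-0.2978, -0.0695]
[(0.42, [0.4495, 0.1894, 0.1312])] [(0.91, [0.457, 0.2401, 0.1244])] [(0.87, [0.5465, 0.1038, 0.0675])] [(0.73, [0.3886, -0.0877, -0.004])] [(0.62, [0.5477, 0.1931, 0.0537])]
```

View pics/s55.png

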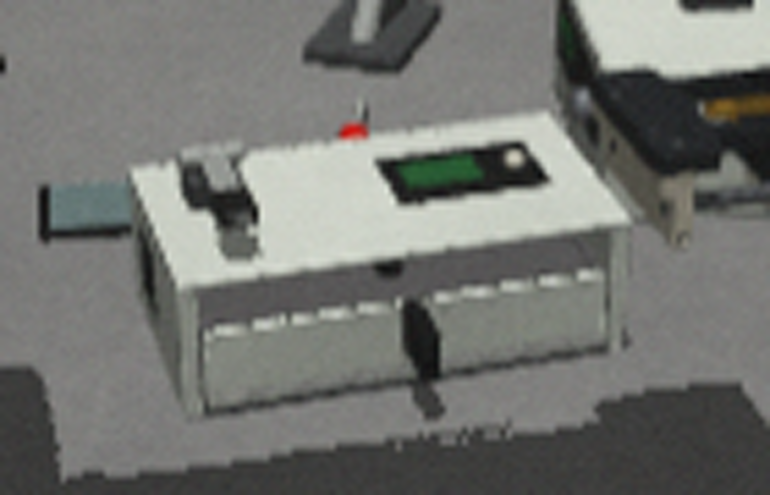

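The picture shows the drawer's front panel flush (pixels 205–605, about 270–410) and the lever lying level at about (225,190). The lid is inside, and the arm touches nothing, so I'm handing in.

Run:
```python
from station import arm
print(arm.job_done())
```

```text
the job is handed in; nothing more can be done
None
```

The job is done and handed in at about 66 s; the hand-in reports no verdict. I drew the drawer out to its stop and laid the two players from the rack in nests 0 and 2, screen down. I left the blue and pink look-alikes alone, then set the lid in its recess, pushed the drawer home and pressed the clamp down.

**Last checks:**
- **Players:** both lay inside their nest lips with the aluminium back up when last seen, before the lid went on. The lid now hides them, so I could not look again.
- **Lid:** it met the ledge at the expected height, and the networks then put it at z 0.051 to 0.054 m, against 0.052 m nominal. The picture showed it slightly off-centre towards the robot, but inside the recess.
- **Drawer:** it closed against a hard stop at about 24 N after 150 mm of travel, and the front looks flush.
- **Clamp:** it was pressed to its stop at about 25 N, with the tool at 0.132 m, which is the height of the lever's upper face when down.
- **Bystanders:** the phone, flux jar, dish and tape read within about 5 mm of where they started. The screwdriver was found only by the top camera, also unmoved.

**What went wrong on the way:**
- Laying the first player pushed the drawer about 15 mm back in, so it sat on a nest lip. I re-gripped it, shifted it about 10 mm and it dropped in.
- Laying the second player slid the drawer back out to its stop. I moved the hand to match the new nest position before letting go.
- The two cameras disagreed by several millimetres on where the tray was across its width. I relied on hand positions from the grasps there.

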